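# Shut off the shaker and set the rinsed pots out to drain

### The job

The rinsing run on the orbital shaker is to be ended: first turn its timer knob back anticlockwise until it rests against its zero stop, and only then take the pots off the plate. Set every sample pot mouth down in a pocket of the drain tray, one to a pocket and fully seated, filling the tray's far row (the row away from the robot) completely before you finish. Do not knock over the glass flask or the beaker.

Things in the scene. Friction and masses are not known exactly. Their poses are not given: they have to be found in the camera images.
- timer (a joint): the shaker's timer knob: angle in rad, 0 at its zero stop, growing clockwise seen from above (up to 4.0). Black knob of radius 22 mm on a vertical axis with an upright bar grip; at 0 the bar lies along the shaker's x axis, and it turns with the knob.
- timer_grip (a point): on the timer knob's axis at the height to grip its bar (bar about 10 mm thick and 40 mm long); x axis along the bar.
- shaker: orbital shaker, fixed, off-white, 300 x 445 mm; its origin is at bench height under the centre of its flat load plate (280 x 360 mm, top 100 mm above the bench). At its +y end a lower console (top 70 mm above the bench) carries the timer. It stands turned a little differently each time.
- tray: grey plastic drain tray, fixed on the bench, 205 x 270 mm, 15 mm high, origin under its centre, x axis roughly away from the robot. Two rows (far and near) of three square pockets 50 mm wide, sides along the tray's x and y, 9 mm deep (floor 6 mm above the bench); pitch 90 mm along y and 115 mm between the rows.
- flask: conical glass flask, 74 mm wide, 121 mm high, standing loose; origin under its centre, z up.
- beaker: glass beaker, 64 mm wide, 85 mm high, standing loose; origin under its centre, z up.
- far0 (a point): centre of the floor of the left (+y) pocket of the far row of the tray; axes of the tray.
- far1 (a point): centre of the floor of the middle pocket of the far row of the tray; axes of the tray.
- far2 (a point): centre of the floor of the right (-y) pocket of the far row of the tray; axes of the tray.
- near0 (a point): centre of the floor of the left (+y) pocket of the near row of the tray; axes of the tray.
- near1 (a point): centre of the floor of the middle pocket of the near row of the tray; axes of the tray.
- near2 (a point): centre of the floor of the right (-y) pocket of the near row of the tray; axes of the tray.
- pot1: white plastic sample pot (may be absent), square 42 x 42 mm, 60 mm long, walls and closed bottom 2.5 mm; origin at its centre, x axis towards its open mouth (thin grey band round it), y and z normal to its flat sides. Starts lying on a side on the shaker's plate with its mouth more or less towards the robot. 60 g.
- pot2: white plastic sample pot (may be absent), square 42 x 42 mm, 60 mm long, walls and closed bottom 2.5 mm; origin at its centre, x axis towards its open mouth (thin grey band round it), y and z normal to its flat sides. Starts lying on a side on the shaker's plate with its mouth more or less towards the robot. 60 g.
- pot3: white plastic sample pot (may be absent), square 42 x 42 mm, 60 mm long, walls and closed bottom 2.5 mm; origin at its centre, x axis towards its open mouth (thin grey band round it), y and z normal to its flat sides. Starts lying on a side on the shaker's plate with its mouth more or less towards the robot. 60 g.
- pot4: white plastic sample pot (may be absent), square 42 x 42 mm, 60 mm long, walls and closed bottom 2.5 mm; origin at its centre, x axis towards its open mouth (thin grey band round it), y and z normal to its flat sides. Starts lying on a side on the shaker's plate with its mouth more or less towards the robot. 60 g.
- pot5: white plastic sample pot (may be absent), square 42 x 42 mm, 60 mm long, walls and closed bottom 2.5 mm; origin at its centre, x axis towards its open mouth (thin grey band round it), y and z normal to its flat sides. Starts lying on a side on the shaker's plate with its mouth more or less towards the robot. 60 g.
- pot6: white plastic sample pot (may be absent), square 42 x 42 mm, 60 mm long, walls and closed bottom 2.5 mm; origin at its centre, x axis towards its open mouth (thin grey band round it), y and z normal to its flat sides. Starts lying on a side on the shaker's plate with its mouth more or less towards the robot. 60 g.
Not all that is in view belongs to the job. Leave any yellow look-alike of the pot1 alone. What is shaped like the pot4 but green is not meant.

How it is judged (in metres and radians):
On the way:
1. the timer knob is back at its zero stop (value of joint timer below 0.15 rad), for 0.2 s.
At the end, for the whole second after the job is handed in: The timer is within 0.15 rad of its zero stop; every pot present stands mouth down (within 0.14 rad of upright) in a pocket, its centre within 9 mm of the pocket's centre and 24 to 35 mm above the pocket's floor, at rest; each of the three far-row pockets holds a pot (value of joint timer below 0.15 rad and ((horizontal distance between pot1 and far0 below 0.009 m and z of pot1 in the frame of far0 between 0.024 and 0.035 m and angle between pot1's own x axis and vertical above 3 rad) or (horizontal distance between pot1 and far1 below 0.009 m and z of pot1 in the frame of far1 between 0.024 and 0.035 m and angle between pot1's own x axis and vertical above 3 rad) or (horizontal distance between pot1 and far2 below 0.009 m and z of pot1 in the frame of far2 between 0.024 and 0.035 m and angle between pot1's own x axis and vertical above 3 rad) or (horizontal distance between pot1 and near0 below 0.009 m and z of pot1 in the frame of near0 between 0.024 and 0.035 m and angle between pot1's own x axis and vertical above 3 rad) or (horizontal distance between pot1 and near1 below 0.009 m and z of pot1 in the frame of near1 between 0.024 and 0.035 m and angle between pot1's own x axis and vertical above 3 rad) or (horizontal distance between pot1 and near2 below 0.009 m and z of pot1 in the frame of near2 between 0.024 and 0.035 m and angle between pot1's own x axis and vertical above 3 rad)) and linear speed of each of pot1, pot2, pot3, pot4, pot5, pot6 below 0.02 m/s and ((horizontal distance between pot2 and far0 below 0.009 m and z of pot2 in the frame of far0 between 0.024 and 0.035 m and angle between pot2's own x axis and vertical above 3 rad) or (horizontal distance between pot2 and far1 below 0.009 m and z of pot2 in the frame of far1 between 0.024 and 0.035 m and angle between pot2's own x axis and vertical above 3 rad) or (horizontal distance between pot2 and far2 below 0.009 m and z of pot2 in the frame of far2 between 0.024 and 0.035 m and angle between pot2's own x axis and vertical above 3 rad) or (horizontal distance between pot2 and near0 below 0.009 m and z of pot2 in the frame of near0 between 0.024 and 0.035 m and angle between pot2's own x axis and vertical above 3 rad) or (horizontal distance between pot2 and near1 below 0.009 m and z of pot2 in the frame of near1 between 0.024 and 0.035 m and angle between pot2's own x axis and vertical above 3 rad) or (horizontal distance between pot2 and near2 below 0.009 m and z of pot2 in the frame of near2 between 0.024 and 0.035 m and angle between pot2's own x axis and vertical above 3 rad)) and ((horizontal distance between pot3 and far0 below 0.009 m and z of pot3 in the frame of far0 between 0.024 and 0.035 m and angle between pot3's own x axis and vertical above 3 rad) or (horizontal distance between pot3 and far1 below 0.009 m and z of pot3 in the frame of far1 between 0.024 and 0.035 m and angle between pot3's own x axis and vertical above 3 rad) or (horizontal distance between pot3 and far2 below 0.009 m and z of pot3 in the frame of far2 between 0.024 and 0.035 m and angle between pot3's own x axis and vertical above 3 rad) or (horizontal distance between pot3 and near0 below 0.009 m and z of pot3 in the frame of near0 between 0.024 and 0.035 m and angle between pot3's own x axis and vertical above 3 rad) or (horizontal distance between pot3 and near1 below 0.009 m and z of pot3 in the frame of near1 between 0.024 and 0.035 m and angle between pot3's own x axis and vertical above 3 rad) or (horizontal distance between pot3 and near2 below 0.009 m and z of pot3 in the frame of near2 between 0.024 and 0.035 m and angle between pot3's own x axis and vertical above 3 rad)) and ((horizontal distance between pot4 and far0 below 0.009 m and z of pot4 in the frame of far0 between 0.024 and 0.035 m and angle between pot4's own x axis and vertical above 3 rad) or (horizontal distance between pot4 and far1 below 0.009 m and z of pot4 in the frame of far1 between 0.024 and 0.035 m and angle between pot4's own x axis and vertical above 3 rad) or (horizontal distance between pot4 and far2 below 0.009 m and z of pot4 in the frame of far2 between 0.024 and 0.035 m and angle between pot4's own x axis and vertical above 3 rad) or (horizontal distance between pot4 and near0 below 0.009 m and z of pot4 in the frame of near0 between 0.024 and 0.035 m and angle between pot4's own x axis and vertical above 3 rad) or (horizontal distance between pot4 and near1 below 0.009 m and z of pot4 in the frame of near1 between 0.024 and 0.035 m and angle between pot4's own x axis and vertical above 3 rad) or (horizontal distance between pot4 and near2 below 0.009 m and z of pot4 in the frame of near2 between 0.024 and 0.035 m and angle between pot4's own x axis and vertical above 3 rad)) and ((horizontal distance between pot5 and far0 below 0.009 m and z of pot5 in the frame of far0 between 0.024 and 0.035 m and angle between pot5's own x axis and vertical above 3 rad) or (horizontal distance between pot5 and far1 below 0.009 m and z of pot5 in the frame of far1 between 0.024 and 0.035 m and angle between pot5's own x axis and vertical above 3 rad) or (horizontal distance between pot5 and far2 below 0.009 m and z of pot5 in the frame of far2 between 0.024 and 0.035 m and angle between pot5's own x axis and vertical above 3 rad) or (horizontal distance between pot5 and near0 below 0.009 m and z of pot5 in the frame of near0 between 0.024 and 0.035 m and angle between pot5's own x axis and vertical above 3 rad) or (horizontal distance between pot5 and near1 below 0.009 m and z of pot5 in the frame of near1 between 0.024 and 0.035 m and angle between pot5's own x axis and vertical above 3 rad) or (horizontal distance between pot5 and near2 below 0.009 m and z of pot5 in the frame of near2 between 0.024 and 0.035 m and angle between pot5's own x axis and vertical above 3 rad)) and ((horizontal distance between pot6 and far0 below 0.009 m and z of pot6 in the frame of far0 between 0.024 and 0.035 m and angle between pot6's own x axis and vertical above 3 rad) or (horizontal distance between pot6 and far1 below 0.009 m and z of pot6 in the frame of far1 between 0.024 and 0.035 m and angle between pot6's own x axis and vertical above 3 rad) or (horizontal distance between pot6 and far2 below 0.009 m and z of pot6 in the frame of far2 between 0.024 and 0.035 m and angle between pot6's own x axis and vertical above 3 rad) or (horizontal distance between pot6 and near0 below 0.009 m and z of pot6 in the frame of near0 between 0.024 and 0.035 m and angle between pot6's own x axis and vertical above 3 rad) or (horizontal distance between pot6 and near1 below 0.009 m and z of pot6 in the frame of near1 between 0.024 and 0.035 m and angle between pot6's own x axis and vertical above 3 rad) or (horizontal distance between pot6 and near2 below 0.009 m and z of pot6 in the frame of near2 between 0.024 and 0.035 m and angle between pot6's own x axis and vertical above 3 rad)) and ((horizontal distance between pot1 and far0 below 0.009 m and z of pot1 in the frame of far0 between 0.024 and 0.035 m and angle between pot1's own x axis and vertical above 3 rad) or (horizontal distance between pot2 and far0 below 0.009 m and z of pot2 in the frame of far0 between 0.024 and 0.035 m and angle between pot2's own x axis and vertical above 3 rad) or (horizontal distance between pot3 and far0 below 0.009 m and z of pot3 in the frame of far0 between 0.024 and 0.035 m and angle between pot3's own x axis and vertical above 3 rad) or (horizontal distance between pot4 and far0 below 0.009 m and z of pot4 in the frame of far0 between 0.024 and 0.035 m and angle between pot4's own x axis and vertical above 3 rad) or (horizontal distance between pot5 and far0 below 0.009 m and z of pot5 in the frame of far0 between 0.024 and 0.035 m and angle between pot5's own x axis and vertical above 3 rad) or (horizontal distance between pot6 and far0 below 0.009 m and z of pot6 in the frame of far0 between 0.024 and 0.035 m and angle between pot6's own x axis and vertical above 3 rad)) and ((horizontal distance between pot1 and far1 below 0.009 m and z of pot1 in the frame of far1 between 0.024 and 0.035 m and angle between pot1's own x axis and vertical above 3 rad) or (horizontal distance between pot2 and far1 below 0.009 m and z of pot2 in the frame of far1 between 0.024 and 0.035 m and angle between pot2's own x axis and vertical above 3 rad) or (horizontal distance between pot3 and far1 below 0.009 m and z of pot3 in the frame of far1 between 0.024 and 0.035 m and angle between pot3's own x axis and vertical above 3 rad) or (horizontal distance between pot4 and far1 below 0.009 m and z of pot4 in the frame of far1 between 0.024 and 0.035 m and angle between pot4's own x axis and vertical above 3 rad) or (horizontal distance between pot5 and far1 below 0.009 m and z of pot5 in the frame of far1 between 0.024 and 0.035 m and angle between pot5's own x axis and vertical above 3 rad) or (horizontal distance between pot6 and far1 below 0.009 m and z of pot6 in the frame of far1 between 0.024 and 0.035 m and angle between pot6's own x axis and vertical above 3 rad)) and ((horizontal distance between pot1 and far2 below 0.009 m and z of pot1 in the frame of far2 between 0.024 and 0.035 m and angle between pot1's own x axis and vertical above 3 rad) or (horizontal distance between pot2 and far2 below 0.009 m and z of pot2 in the frame of far2 between 0.024 and 0.035 m and angle between pot2's own x axis and vertical above 3 rad) or (horizontal distance between pot3 and far2 below 0.009 m and z of pot3 in the frame of far2 between 0.024 and 0.035 m and angle between pot3's own x axis and vertical above 3 rad) or (horizontal distance between pot4 and far2 below 0.009 m and z of pot4 in the frame of far2 between 0.024 and 0.035 m and angle between pot4's own x axis and vertical above 3 rad) or (horizontal distance between pot5 and far2 below 0.009 m and z of pot5 in the frame of far2 between 0.024 and 0.035 m and angle between pot5's own x axis and vertical above 3 rad) or (horizontal distance between pot6 and far2 below 0.009 m and z of pot6 in the frame of far2 between 0.024 and 0.035 m and angle between pot6's own x axis and vertical above 3 rad))); the robot touches nothing.
It fails at once if a pot is lifted well off the shaker's plate before the timer is back at zero (value of joint timer above 0.25 rad and z of any of pot1, pot2, pot3, pot4, pot5, pot6 in the frame of shaker above 0.19 m).
It fails at once if the flask or the beaker is knocked over (angle between any of flask, beaker's own z axis and vertical above 0.6 rad).
Of pot1, pot2, pot3, pot4, pot5, pot6 only 4 to 6 are there at a start; the rules pass over those that are not, and their reading is None.
At some moment in a run one of pot1, pot2, pot3, pot4, pot5, pot6 may be knocked a few centimetres aside while the robot is not near it.
Once in a run the grip may slacken for a moment while it holds something.
It also fails if it takes over 210 s, if anything falls off the work surface, if the arm or the gripper's body presses on something with over 40 N, if the wrist force passes 120 N, or if a joint passes its speed limit or range.

### The arm

A 6-joint arm with a two-finger parallel gripper is mounted at the origin on the work surface. World frame = base frame: x ahead of the robot, y to its left, z up, the work surface at z = 0. Lengths are in mm, angles in rad, forces in N, time in s.
With the tool pointing down it reaches from about 300 to 775 mm from the base axis. Payload 14.6 kg.
Tool frame: the origin (TCP) lies midway between the tips of the shut fingers; the grasp point (between the pads) lies 19 mm behind it (ctrl.hold_point_z is the distance from the TCP to the grasp point, in mm); z points along the fingers, y is the line along which they close (so a half turn about z gives the same grasp; the last joint's range is limited). The gripper opens to 85 mm and grips with 20 to 120 N. Pads are 22 mm wide; open, the fingers measure 114 mm over their backs; the gripper's body (76 mm by 85 mm) begins 54 mm behind the grasp point. The pads swing forward as they close: fully open they stand 13 mm farther back than shut.
Start: joints at [1.236, 0.3, 1.521, -0, 1.321, -0.067], TCP at [145.533, 530.386, 231.281] pointing down, gripper open.
Joint ranges: [-3.03, 3.03], [-0.79, 2.21], [0.23, 2.52], [-1.04, 4.18], [0, 3.07], [-2.55, 2.55]. Speed limits (rad/s): [2.22, 2.22, 2.57, 3.14, 3.14, 3.14].

### API

Orientations are given as a unit quaternion [x, y, z, w].
In Python, from plant import ctrl gives the robot as it stands.
- The arm moves only by the shell command python3 -m pendant 'ROWS' [FORCE]. ROWS is JSON, a list that holds one entry, the list of rows, each a list of 7 numbers: the shift along the tool's x, y, z in units of 40 mm (1.0 is 40 mm), then the turn, a rotation vector about the tool's x, y, z in rad, then the finger opening in mm, from 0 to 85.4. A call has 1 to 20 rows; each row shifts and turns the commanded pose from where the row before left it, along the tool's axes as they then stand; what a row does not reach is not made up. A row lasts 1/8 s, in which the tool goes at most 62.5 mm and 10.7 degrees, less where a joint would pass 70% of its speed; a pose out of reach is approached as far as the arm can. A call is refused whole if a number of a shift passes 1 or a number of a turn 0.188, either way. A call with a gripper value outside its range is refused whole. The fingers move at their own pace and stop on an object; FORCE is the grip in N (left out, the last holds). Time passes only in rows, so rows that do not move let the fingers close. It gives the time, the measured TCP pose, the force, the opening and the grip force at its end, in the units of the state.
- ctrl.observe(): the state, without advancing time (a new reading comes with each control period).
- ctrl.snapshot(name): name is "scene" or "side" or "wrist"; returns a dict with "pixels" (480x640x3 uint8, red, green, blue), "camera_matrix" (3x3 intrinsics, pixels), "k1" (the pictures are not rectified: a ray, as slopes to the right and down, at radius r is drawn at 1 + k1 r^2 times it, then the intrinsics apply), "rvec" (rotation vector, rad) and "tvec" (3), from world to camera coordinates, as OpenCV has them; the wrist camera has in their place "mount" (4x4, takes a point from camera to tool coordinates, whose origin is the TCP and whose axes are the flange's). Camera axes: x right, y down, z forward; pixel columns grow to the right and rows downward; lengths in mm; the calibration is good to about 2 mm. A picture is of the moment at which its call begins: read the wrist's pose just before it. There is no depth.
- ctrl.finish_job(): hands the job in; it is judged then, once.
Trained networks look in the newest picture that a camera, given by its name, has taken for a name from the list of things; names that differ only in an ending like _2 or _b are one class to them, and where a whole thing is asked for, a point or a joint stands for the part that bears it (a point fixed in the world has none). Each returns a list of dicts, best first, with "score" (0 to 1); they miss things now and then, are a little off and sometimes report something else, mostly with a low value. They report only what shows in the picture. A call takes as long as a camera call. They do not tell look-alikes from the thing itself.
- ctrl.search_frame(camera, target): "centre" ([column, row] in pixels, amid what is visible of it).
- ctrl.masks_of(camera, target): "region" (480x640 bool, what is visible of it) and "centre" ([column, row] in pixels, amid what is visible of it).
The state is a dict: "time_s": time; "joint_positions": joint angles; "dq": joint speeds; "joint_torque": joint torques, N m; "tool_pos": TCP position; "tcp_rot": TCP orientation; "contact_force": force on the tool from outside, world axes, zero at the start; "moment": the same for the moment, N m; "gripper_width": opening from 0.0 (shut) to 1.0 (fully open); "gripper_force": force on a finger pad.
Only numpy, scipy, OpenCV 4.12 (cv2) and the standard library are available. Lean on these libraries where they do the work, as an engineer would, in place of code of your own. Each camera call takes 0.05 s, during which the arm holds its last target. There are 200 camera calls.

## Working session

There is one attempt and no reset: what is moved stays moved. The work goes in short steps, Python scripts to look and compute and a shell command to move; the robot and the scene stay as the last step left them, time stands still between calls to the robot, and variables do not carry over. Pictures are saved under pics/ and viewed, at most 14 in all, crops included, and the job is handed in when it is done.

```bash
ls; mkdir -p pics
cat > h.py <<'E'
import numpy as np, cv2, json
from scipy.spatial.transform import Rotation as R
from plant import ctrl
def snap(n):
    s=ctrl.observe(); p=ctrl.snapshot(n)
    if n=='wrist':
        T=np.eye(4);T[:3,:3]=R.from_quat(s['tcp_rot']).as_matrix();T[:3,3]=s['tool_pos']
        p['C2W']=T@np.array(p['mount'])
    else:
        T=np.eye(4);T[:3,:3]=cv2.Rodrigues(np.array(p['rvec'],float))[0];T[:3,3]=np.ravel(p['tvec']);p['C2W']=np.linalg.inv(T)
    return p
def save(p,f): cv2.imwrite('pics/'+f,p['pixels'][:,:,::-1])
def rays(p,uv):
    K=np.array(p['camera_matrix']);uv=np.atleast_2d(np.array(uv,float))
    d=cv2.undistortPoints(uv[:,None],K,np.array([p['k1'],0,0,0,0.]))[:,0]
    d=np.c_[d,np.ones(len(d))]@p['C2W'][:3,:3].T
    return p['C2W'][:3,3],d
def atz(p,uv,z):
    o,d=rays(p,uv); return o+d*((z-o[2])/d[:,2])[:,None]
def tri(ps,uvs):
    A=np.zeros((3,3));b=np.zeros(3)
    for p,uv in zip(ps,uvs):
        o,d=rays(p,uv);d=d[0]/np.linalg.norm(d[0]);M=np.eye(3)-np.outer(d,d);A+=M;b+=M@o
    return np.linalg.solve(A,b)
def proj(p,X):
    W=np.linalg.inv(p['C2W']);rv=cv2.Rodrigues(W[:3,:3])[0]
    return cv2.projectPoints(np.atleast_2d(np.array(X,float)),rv,W[:3,3],np.array(p['camera_matrix']),np.array([p['k1'],0,0,0,0.]))[0][:,0]
E
python3 - <<'E'
from h import *
np.set_printoptions(precision=1,suppress=True)
for n in ('scene','side','wrist'):
    p=snap(n); save(p,n+'0.png'); print(n,p['C2W'].round(2).tolist(),p['camera_matrix'],p['k1'])
    for t in ('timer','shaker','tray','flask','beaker','pot1'):
        for d in ctrl.search_frame(n,t): print(t,round(d['score'],2),np.array(d['centre']))
print(ctrl.observe())
E
```

```text
pics
scene [[0.36, 0.64, -0.68, 1479.74], [0.93, -0.25, 0.26, -403.79], [-0.01, -0.73, -0.69, 1051.25], [0.0, 0.0, 0.0, 1.0]] [[539.6   0.  312.7]
 [  0.  539.6 238. ]
 [  0.    0.    1. ]] -0.04421890553205427
side [[0.98, -0.14, 0.12, 339.87], [-0.18, -0.71, 0.68, -1175.31], [-0.01, -0.69, -0.73, 1281.76], [0.0, 0.0, 0.0, 1.0]] [[552.3   0.  317.6]
 [  0.  552.3 235.8]
 [  0.    0.    1. ]] -0.0028012990936201925
timer 0.52 [279.1 143.5]
tray 0.7 [318.7 302. ]
flask 0.9 [394.  230.7]
flask 0.73 [316.9 173.3]
beaker 0.74 [315.1 369.4]
pot1 0.94 [323.9 196.7]
pot1 0.86 [218.5 168. ]
pot1 0.85 [313.3 154.1]
pot1 0.85 [267.7 156.6]
pot1 0.84 [315.9 176.5]
pot1 0.76 [283.3 201.9]
pot1 0.75 [423.2 258. ]
pot1 0.65 [200.5 185. ]
pot1 0.61 [271.6 181.3]
wrist [[0.26, 0.93, 0.26, 79.0], [0.96, -0.25, -0.07, 548.29], [-0.0, 0.27, -0.96, 374.91], [0.0, 0.0, 0.0, 1.0]] [[371.2   0.  317. ]
 [  0.  371.2 244.6]
 [  0.    0.    1. ]] -0.0769651365192891
shaker 0.55 [104.8 465.3]
pot1 0.94 [110.8 315.7]
pot1 0.83 [226.3 357.4]
{'time_s': 1.05, 'joint_positions': array([ 1.2,  0.3,  1.5,  0. ,  1.3, -0.1]), 'dq': array([-0., -0., -0.,  0.,  0.,  0.]), 'joint_torque': array([ -0. , -54.3, -36.2,  -0. ,   0. ,  -0. ]), 'tool_pos': array([145.5, 530.4, 231.3]), 'tcp_rot': array([ 0.1,  1. , -0. , -0. ]), 'contact_force': array([-0.6,  0.2, -1.4]), 'moment': array([-0., -0.,  0.]), 'gripper_force': 0.0, 'gripper_width': 1.0004289363339458}
```

View pics/scene0.png

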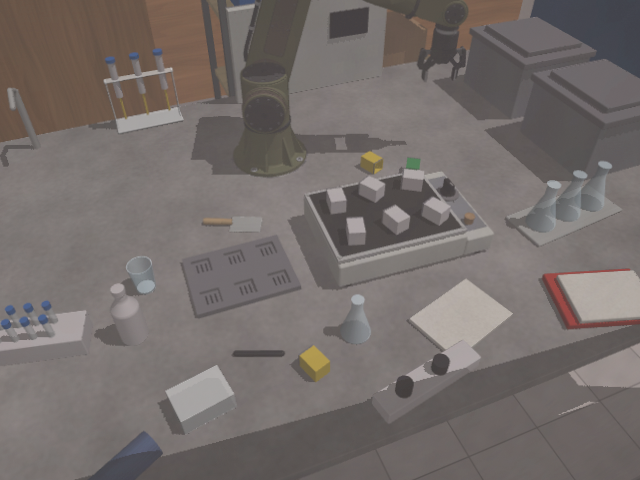

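View pics/side0.png

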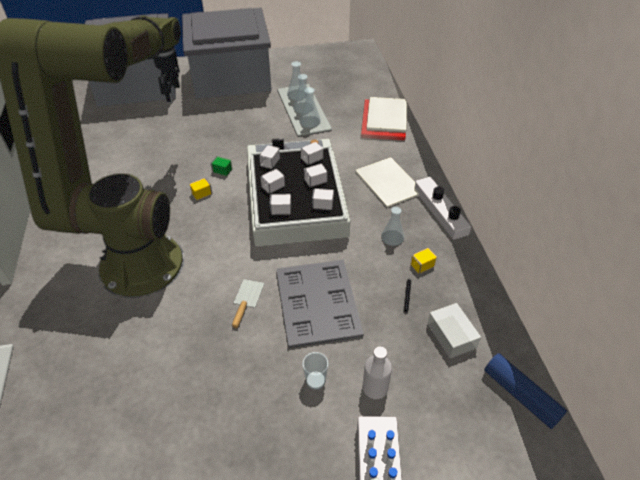

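View pics/wrist0.png

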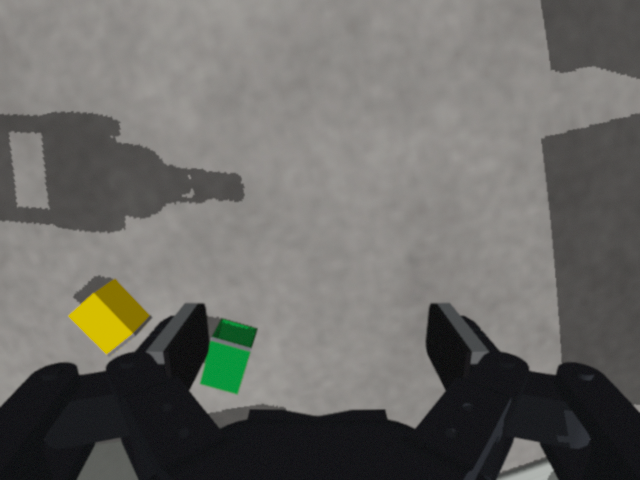

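Scene view: six white pots on the shaker at (337,201), (372,189), (413,180), (356,231), (396,219), (436,211). The knob is at (449,188) and the tray at (240,274). The beaker is at (142,275), and the flask is the loose one at (355,320). Flasks at (540,205) stand on a mat and aren't part of the job. Yellow cubes at (371,162) and (315,363) and the green one at (413,164) are look-alikes, so I leave them. The side view agrees. Next I triangulate roughly.

Run:
```python
from h import *
np.set_printoptions(precision=0,suppress=True)
a=snap('scene');b=snap('side')
L={'knob':((449,186),(279,144)),'tanlamp':((469,217),(314,145)),'flaskbase':((355,330),(393,241)),'beakerbase':((143,284),(316,382)),
'trayNL':((244,240),(340,262)),
'p':((337,201),(281,204)),'p2':((372,189),(272,181)),'p3':((413,180),(269,157)),'p4':((356,231),(323,199)),'p5':((396,219),(316,175)),'p6':((436,211),(312,153)),'green':((413,164),(222,165)),'yel':((372,162),(201,188))}
for k,(u,v) in L.items(): print(k,tri([a,b],[u,v]))
print('tray',atz(a,[(182,272),(272,239),(300,284),(194,311)],15),atz(b,[(277,266),(341,261),(362,336),(288,345)],15))
for t in('tray','shaker','timer','pot1','flask','beaker'):
  for n in('scene','side'):
    print(t,n,[(round(d['score'],2),np.array(d['centre'])) for d in ctrl.search_frame(n,t)])
```

```text
knob [481. 387.  99.]
tanlamp [603. 377.  84.]
flaskbase [780. -40.  -3.]
beakerbase [ 451. -492.   11.]
trayNL [ 561. -238.  170.]
p [445.  56. 120.]
p2 [431. 168. 119.]
p3 [437. 293. 118.]
p4 [575.  53. 121.]
p5 [574. 167. 123.]
p6 [581. 283. 121.]
green [273. 392.  34.]
yel [196. 288.  23.]
tray [[ 447. -386.   15.]
 [ 414. -126.   15.]
 [ 601. -111.   15.]
 [ 589. -384.   15.]] [[ 406. -100.   15.]
 [ 598. -116.   15.]
 [ 598. -386.   15.]
 [ 398. -377.   15.]]
tray scene []
tray side [(0.74, array([318., 304.])), (0.22, array([397., 230.]))]
shaker scene []
shaker side [(0.92, array([295., 198.]))]
timer scene []
timer side [(0.67, array([282., 143.]))]
pot1 scene []
pot1 side [(0.89, array([313., 152.])), (0.86, array([284., 201.])), (0.77, array([316., 176.])), (0.75, array([221., 169.])), (0.73, array([272., 180.])), (0.7, array([323., 201.])), (0.69, array([423., 260.])), (0.62, array([267., 154.]))]
flask scene []
flask side [(0.83, array([395., 234.]))]
beaker scene []
beaker side [(0.97, array([313., 370.])), (0.67, array([316., 300.]))]
```

```bash
cat >> h.py <<'E'
def pose():
    s=ctrl.observe(); return np.array(s['tool_pos']),R.from_quat(s['tcp_rot'])
def down(h,tilt=0):
    """tool x axis heading h (rad, world) with tool pointing down; tilt about tool y (+: tool z swings towards tool x)"""
    x=np.array([np.cos(h),np.sin(h),0]);z=np.array([0,0,-1.]);y=np.cross(z,x)
    return R.from_matrix(np.c_[x,y,z])*R.from_rotvec([0,tilt,0])
def rows(pt,Rt,n,p0=None,R0=None,hold=0,ret=False):
    """n rows from p0,R0 to pt,Rt; hold: pivot point behind TCP (path straight in the grasp point)"""
    P,Q=pose(); p0=P if p0 is None else p0; R0=Q if R0 is None else R0
    rv=(R0.inv()*Rt).as_rotvec(); off=np.array([0,0,-hold])
    g0=p0+R0.apply(off);g1=np.array(pt)+Rt.apply(off); cp,cR=p0,R0; out=[]
    for i in range(1,n+1):
        Ri=R0*R.from_rotvec(rv*i/n); pi=g0+(g1-g0)*i/n-Ri.apply(off)
        out.append(list((cR.inv().apply(pi-cp)/40).round(2))+list((rv/n).round(3)))
        cp=cp+cR.apply(np.array(out[-1][:3])*40);cR=cR*R.from_rotvec(out[-1][3:])
    for r in out: print([float(v) for v in r],end=' ')
    print('\nend',cp.round(1),'err',(cp-pt).round(1)); return cp,cR
E
python3 - <<'E'
from h import *
P,Q=pose();print(Q.as_matrix().round(3))
rows([400,250,370],down(0.0),12)
E
```

```text
[[-0.964  0.265  0.   ]
 [ 0.265  0.964  0.   ]
 [-0.     0.    -1.   ]]
[-0.67, -0.42, -0.29, 0.0, -0.0, 0.239] [-0.74, -0.26, -0.29, 0.0, -0.0, 0.239] [-0.79, -0.07, -0.29, 0.0, -0.0, 0.239] [-0.78, 0.12, -0.29, 0.0, -0.0, 0.239] [-0.73, 0.3, -0.28, 0.0, -0.0, 0.239] [-0.63, 0.46, -0.29, 0.0, -0.0, 0.239] [-0.51, 0.61, -0.29, 0.0, -0.0, 0.239] [-0.36, 0.7, -0.29, 0.0, -0.0, 0.239] [-0.17, 0.77, -0.29, 0.0, -0.0, 0.239] [0.01, 0.79, -0.29, 0.0, -0.0, 0.239] [0.2, 0.76, -0.29, 0.0, -0.0, 0.239] [0.37, 0.7, -0.29, 0.0, -0.0, 0.239] 
end [399.9 250.  370.1] err [-0.1 -0.   0.1]
```

```bash
python3 -m pendant '[[[-0.75,-0.4,-0.5,0,0,-0.03,85],[-0.75,-0.4,-0.5,0,0,-0.03,85],[-0.75,-0.45,-0.5,0,0,-0.03,85],[-0.75,-0.45,-0.5,0,0,-0.03,85],[-0.7,-0.5,-0.4,0,0,-0.03,85],[-0.7,-0.55,-0.3,0,0,-0.03,85],[-0.7,-0.55,-0.3,0,0,-0.03,85],[-0.7,-0.6,-0.2,0,0,-0.03,85],[-0.7,-0.6,-0.2,0,0,-0.03,85],[-0.7,-0.65,0,0,0,0,85],[0,0,0,0,0,0,85]]]'
python3 - <<'E'
from h import *
print(ctrl.observe()['joint_positions'].round(3),pose()[1].as_matrix().round(3).tolist())
p=snap('wrist');save(p,'w1.png')
for t in ('timer','shaker','pot1'):
   print(t,[(round(d['score'],2),np.array(d['centre']).round(0),atz(p,d['centre'],100 if t=='timer' else 142)[0].round(0)) for d in ctrl.search_frame('wrist',t)])
E
```

```text
time_s: 3.12
tool_pos: [406.7, 286.5, 367.1]
tcp_rot: [0.0, 1.0, -0.0, -0.0]
contact_force: [-0.0, -0.1, -0.3]
gripper_width: 0.998
gripper_force: 0.0
[ 0.54   0.113  1.435 -0.     1.594 -1.03 ] [[-1.0, 0.001, -0.0], [0.001, 1.0, -0.0], [0.0, -0.0, -1.0]]
timer [(0.87, array([406., 258.]), array([468., 390., 100.]))]
shaker [(0.61, array([266., 261.]), array([458., 233., 142.]))]
pot1 [(0.96, array([320.,  23.]), array([232., 289., 142.])), (0.94, array([319., 236.]), array([432., 288., 142.])), (0.85, array([123., 333.]), array([546.,  65., 142.])), (0.81, array([108., 237.]), array([433.,  66., 142.])), (0.8, array([407.,  88.]), array([288., 371., 142.])), (0.65, array([223., 349.]), array([564., 180., 142.])), (0.6, array([207., 230.]), array([425., 173., 142.]))]
```

View pics/w1.png

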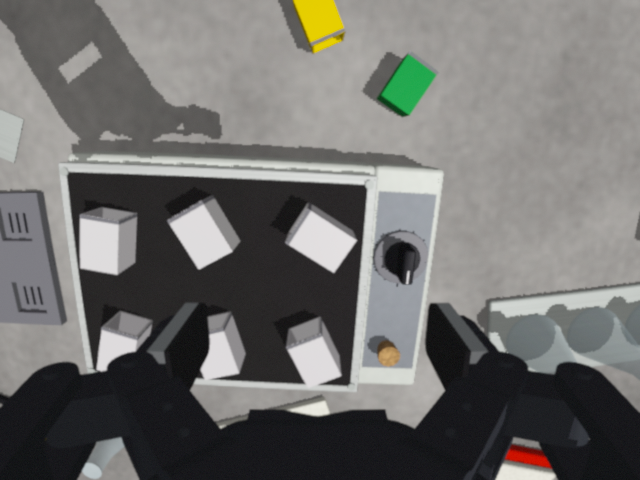

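Run:
```python
import cv2
a=cv2.imread('pics/w1.png');cv2.imwrite('pics/c1.png',cv2.resize(a[215:305,360:450],None,fx=6,fy=6,interpolation=cv2.INTER_CUBIC))
```

```text
(no output)
```

View pics/c1.png

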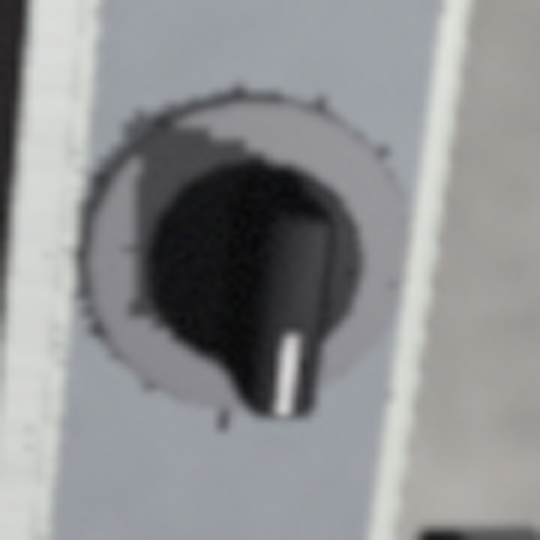

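The bar lies almost along the shaker's x axis, with its pointer at the far end, where the dial's zero tick also is at crop (222,420). So the timer reads either about 0 or about π. I'll look from close above, with the wrist pre-turned so it has the full anticlockwise range.

```bash
python3 -m pendant '[[[-0.41,0.63,0.94,0,0,0,85],[-0.41,0.63,0.94,0,0,0,85],[-0.41,0.63,0.94,0,0,0,85],[-0.41,0.63,0.94,0,0,0,85],[0,0,0,0,0,0.18,85],[0,0,0,0,0,0.18,85],[0,0,0,0,0,0.18,85],[0,0,0,0,0,0.18,85],[0,0,0,0,0,0.18,85],[0,0,0,0,0,0.18,85],[0,0,0,0,0,0.18,85],[0,0,0,0,0,0.18,85],[0,0,0,0,0,0.18,85],[0,0,0,0,0,0.18,85],[0,0,0,0,0,0.18,85],[0,0,0,0,0,0.18,85],[0,0,0,0,0,0.18,85],[0,0,0,0,0,0.18,85],[0,0,0,0,0,0.18,85],[0,0,0,0,0,0.18,85]]]'
python3 -m pendant '[[[0,0,0,0,0,0.18,60],[0,0,0,0,0,0.14,60],[0,0,0,0,0,0,60]]]'
python3 - <<'E'
from h import *
print(ctrl.observe()['joint_positions'].round(3),pose()[1].as_matrix().round(3).tolist())
p=snap('wrist');save(p,'w2.png')
a=p['pixels'][:,:,::-1]; uv=proj(p,[[478,387,100]])[0];print(uv)
for t in ('timer',):
   print(t,[(round(d['score'],2),np.array(d['centre']).round(0),atz(p,d['centre'],100)[0].round(0)) for d in ctrl.search_frame('wrist',t)])
E
```

```text
time_s: 5.82
tool_pos: [470.1, 389.6, 216.9]
tcp_rot: [0.992, 0.129, -0.0, -0.0]
contact_force: [-1.0, 0.4, 0.0]
gripper_width: 0.994
gripper_force: 0.0
time_s: 6.2
tool_pos: [470.2, 389.5, 216.9]
tcp_rot: [1.0, -0.027, 0.0, -0.0]
contact_force: [0.4, 0.1, -0.1]
gripper_width: 0.702
gripper_force: 0.0
[0.632 0.446 1.355 0.    1.34  2.257] [[0.999, -0.054, 0.0], [-0.054, -0.999, 0.0], [0.0, -0.0, -1.0]]
[319.3230076  227.03825843]
timer [(0.97, array([318., 221.]), array([482., 388., 100.]))]
```

View pics/w2.png

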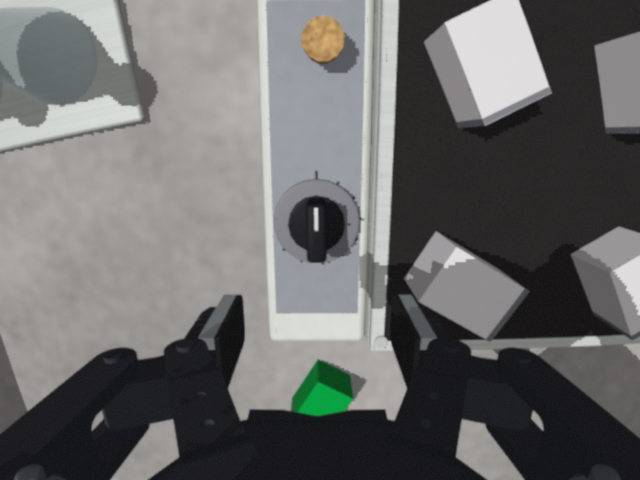

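The pointer looks to be at the zero tick, (316,175), but the bar reads the same at π. I'll triangulate the bar top, then grip it and turn anticlockwise to feel which it is.

```bash
cat > t.py <<'E'
from h import *
p=snap('wrist')
q=dict(p)
T=np.eye(4);T[:3,:3]=R.from_quat([0,1,0,0]).as_matrix();T[:3,3]=[406.7,286.5,367.1];q['C2W']=T@np.array(p['mount'])
X=tri([q,p],[(409.7,267),(316.5,231)]);print('bar top',X)
a,b=atz(p,[(316.3,200),(316.3,262)],X[2]);print(a,b,np.linalg.norm(a-b),np.arctan2(*(a-b)[1::-1]))
for e in [((266,20),(271,320)),((367,20),(362,320))]:
  a,b=atz(p,e,70);print('edge',a,b,np.arctan2(*(a-b)[1::-1]))
E
python3 t.py
```

```text
bar top [477.74606026 390.62800196 113.09715767]
[499.94929323 387.82232642 113.09715767] [456.24106881 390.07702985 113.09715767] 43.76634060388067 -0.05153965143661133
edge [624.96676301 417.40778737  70.        ] [390.97013277 432.82752518  70.        ] -0.06580212695795143
edge [621.28490438 345.40855055  70.        ] [386.94116504 354.06497415  70.        ] -0.03692221367982425
```

```bash
python3 -m pendant '[[[0.1,0.01,0.76,0,0,0,40],[0.1,0.01,0.76,0,0,0,40],[0,0,0.75,0,0,0,40],[0,0,0.4,0,0,0,40],[0,0,0.35,0,0,0,40],[0,0,0,0,0,0,40],[0,0,0,0,0,0,0],[0,0,0,0,0,0,0],[0,0,0,0,0,0,0],[0,0,0,0,0,0,0],[0,0,0,0,0,0,0]]]' 60
python3 -m pendant '[[[0,0,0,0,0,-0.05,0],[0,0,0,0,0,-0.05,0],[0,0,0,0,0,-0.05,0],[0,0,0,0,0,-0.05,0],[0,0,0,0,0,0,0]]]'
python3 -c "
from plant import ctrl;s=ctrl.observe();print(s['moment'],s['tool_pos'],s['tcp_rot'],s['gripper_force'])"
```

```text
time_s: 7.72
tool_pos: [479.4, 389.2, 97.7]
tcp_rot: [1.0, -0.028, 0.001, -0.002]
contact_force: [2.5, 9.8, -0.4]
gripper_width: 0.141
gripper_force: 61.4
time_s: 8.35
tool_pos: [479.4, 389.6, 97.6]
tcp_rot: [0.997, 0.073, 0.002, -0.002]
contact_force: [3.0, 14.2, -2.4]
gripper_width: 0.145
gripper_force: 61.3
[ 2.02938337 -0.49337518 -0.02825016] [479.39983642 389.64396801  97.64171754] [ 0.9973598   0.07256169  0.00187259 -0.00217182] 61.28997981548309
```

```bash
python3 -m pendant '[[[0,-0.03,0,0,0,-0.18,0],[0,0,0,0,0,-0.18,0],[0,0,0,0,0,-0.18,0],[0,0,0,0,0,-0.18,0],[0,0,0,0,0,-0.18,0],[0,0,0,0,0,-0.18,0],[0,0,0,0,0,-0.18,0],[0,0,0,0,0,-0.18,0],[0,0,0,0,0,-0.18,0],[0,0,0,0,0,-0.18,0],[0,0,0,0,0,-0.18,0],[0,0,0,0,0,-0.18,0],[0,0,0,0,0,-0.18,0],[0,0,0,0,0,-0.18,0]]]'
python3 -c "
from plant import ctrl;s=ctrl.observe();print(s['moment'],s['joint_positions'])"
python3 -m pendant '[[[0,0,0,0,0,-0.07,0],[0,0,0,0,0,-0.07,0],[0,0,0,0,0,0,0]]]'
python3 -c "
from plant import ctrl;s=ctrl.observe();print(s['moment'],s['joint_positions'])"
```

```text
time_s: 10.1
tool_pos: [475.4, 391.1, 97.5]
tcp_rot: [0.233, 0.972, 0.001, -0.003]
contact_force: [-29.8, 7.5, 15.2]
gripper_width: 0.145
gripper_force: 63.5
[ 1.59877753  5.03667106 -0.06191046] [ 0.62686625  0.57756521  1.45047272  0.00562644  1.1161328  -0.47617215]
time_s: 10.48
tool_pos: [475.3, 390.8, 97.5]
tcp_rot: [0.167, 0.986, 0.001, -0.003]
contact_force: [-30.4, 7.2, 15.3]
gripper_width: 0.148
gripper_force: 63.6
[1.45573686 5.16764133 0.03400824] [ 0.62669407  0.57735348  1.45082402  0.00544576  1.11680717 -0.61138031]
```

```bash
python3 -m pendant '[[[0.03,0,0,0,0,-0.07,0],[0.03,0,0,0,0,-0.07,0],[0,0,0,0,0,-0.07,0],[0,0,0,0,0,0,0]]]'
python3 -c "
from plant import ctrl;s=ctrl.observe();print(s['moment'],s['joint_positions'])"
python3 -m pendant '[[[0,0,0,0,0,-0.05,0],[0,0,0,0,0,-0.05,0],[0,0,0,0,0,-0.03,0],[0,0,0,0,0,0,0]]]'
python3 -c "
from plant import ctrl;s=ctrl.observe();print(s['moment'],s['joint_positions'])"
```

```text
time_s: 10.98
tool_pos: [474.8, 390.4, 97.5]
tcp_rot: [0.063, 0.998, 0.001, -0.001]
contact_force: [-16.7, 1.1, 11.0]
gripper_width: 0.148
gripper_force: 63.0
[ 0.39787744  2.84541924 -0.02047344] [ 0.62772478  0.57513975  1.45432627  0.00254838  1.11331037 -0.81828963]
time_s: 11.48
tool_pos: [474.8, 390.2, 97.6]
tcp_rot: [-0.001, 1.0, 0.001, -0.001]
contact_force: [-17.7, -1.5, 13.8]
gripper_width: 0.151
gripper_force: 70.7
[ 0.08098779  3.1428179  -1.43351705] [ 0.62726863  0.57503893  1.45443385  0.00307909  1.11379137 -0.94620874]
```

```bash
python3 -m pendant '[[[0,0,0,0,0,0,50],[0,0,0,0,0,0,50],[0,0,-0.6,0,0,0,60],[0,0,-1,0,0,0,60],[0,0,-1,0,0,0,85],[0.6,-0.8,-0.75,0,0,0,85],[0.6,-0.8,-0.75,0,0,0,85],[0.6,-0.8,-0.75,0,0,0,85],[0.6,-0.8,-0.75,0,0,0,85],[0.6,-0.8,-0.75,0,0,0,85],[0.6,-0.8,-0.75,0,0,0,85],[0,0,0,0,0,0,85]]]'
python3 - <<'E'
from h import *
p=snap('wrist');save(p,'w3.png')
for t in ('timer','pot1'):
   print(t,[(round(d['score'],2),np.array(d['centre']).round(0),atz(p,d['centre'],100 if t=='timer' else 142)[0].round(0)) for d in ctrl.search_frame('wrist',t)])
E
```

```text
time_s: 12.98
tool_pos: [332.3, 196.1, 382.9]
tcp_rot: [-0.0, 1.0, 0.001, 0.003]
contact_force: [-0.2, 0.1, -0.3]
gripper_width: 0.996
gripper_force: 0.0
timer [(0.64, array([469., 303.]), array([461., 391., 100.])), (0.22, array([289., 289.]), array([442., 162., 100.]))]
pot1 [(0.92, array([380., 391.]), array([560., 275., 142.])), (0.89, array([392., 292.]), array([428., 281., 142.])), (0.76, array([391.,  82.]), array([207., 268., 142.])), (0.7, array([212., 384.]), array([550.,  68., 142.])), (0.68, array([296., 384.]), array([549., 172., 142.])), (0.65, array([293., 287.]), array([421., 170., 142.])), (0.6, array([467., 147.]), array([269., 350., 142.])), (0.59, array([199., 285.]), array([420.,  64., 142.]))]
```

View pics/w3.png

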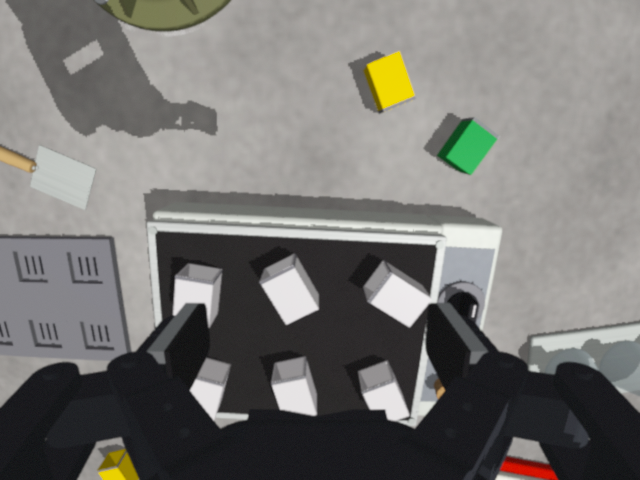

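Run:
```python
import cv2
a=cv2.imread('pics/w3.png');cv2.imwrite('pics/c2.png',cv2.resize(a[215:395,150:390],None,fx=3.3,fy=3.3,interpolation=cv2.INTER_CUBIC))
b=cv2.resize(a[250:350,425:500],None,fx=5,fy=5,interpolation=cv2.INTER_CUBIC)
c=cv2.imread('pics/c2.png');import numpy as np
o=np.zeros((594,800,3),'uint8');o[:500,:375]=b;d=cv2.resize(c,(425,319));o[:319,375:]=d;cv2.imwrite('pics/c2.png',o)
```

```text
(no output)
```

View pics/c2.png

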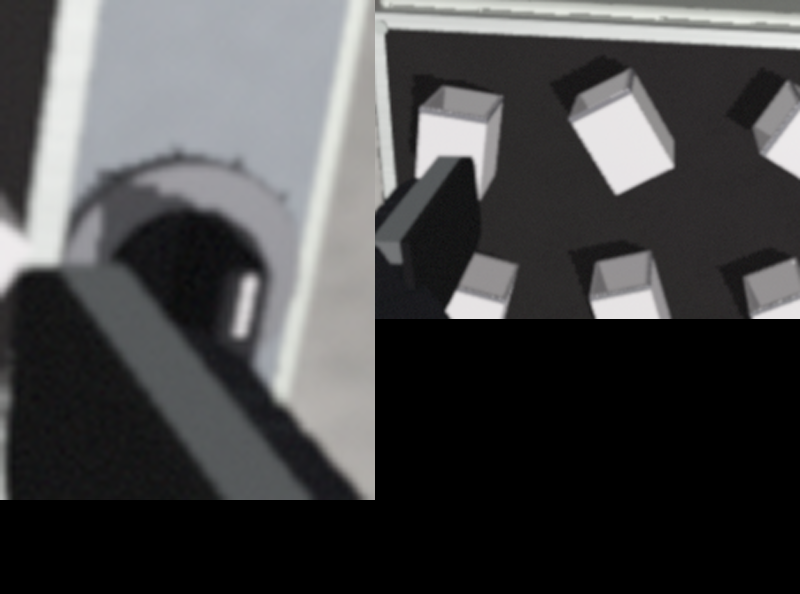

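The pointer now sits at the other end and the stop was felt (moment −1.43 N·m), so the timer is at zero. Next I move to a view over all the pots, fit their poses and fit the arm geometry.

```bash
python3 -m pendant '[[[-0.9,-0.1,0,0,0,0,60],[-0.9,-0.1,0,0,0,0,60],[-0.9,-0.1,0,0,0,0,60],[-0.9,-0.1,0,0,0,0,60],[0,0,0,0,0,0,60],[0,0,0,0,0,0,60]]]'
cat >> h.py <<'E'
from scipy.optimize import minimize
def boxmask(p,x,y,yaw,z0=100.,L=60,W=42,H=42):
    c,s=np.cos(yaw),np.sin(yaw)
    V=np.array([[a*L/2*c-b*W/2*s+x,a*L/2*s+b*W/2*c+y,z0+h*H] for a in(-1,1) for b in(-1,1) for h in(0,1)])
    hull=cv2.convexHull(proj(p,V).astype(np.float32))
    m=np.zeros((480,640),np.uint8);cv2.fillConvexPoly(m,np.round(hull[:,0]*16).astype(np.int32),255,cv2.LINE_AA,4);return m/255.
def bright(p):
    a=p['pixels'].astype(int);g=a.mean(2); sat=a.max(2)-a.min(2)
    return ((g>95)&(sat<40)).astype(float)
def fitpot(p,x,y,yaw0s,z0=100.):
    B=bright(p);u=proj(p,[[x,y,z0+21]])[0];best=None
    w=np.zeros((480,640));cv2.circle(w,tuple(int(v) for v in u),62,1,-1)
    n,lab=cv2.connectedComponents((B>0).astype(np.uint8))
    l=lab[int(u[1])-6:int(u[1])+7,int(u[0])-6:int(u[0])+7]; l=np.bincount(l[l>0]).argmax(); B=(lab==l)*w
    def f(v): return np.abs(boxmask(p,v[0],v[1],v[2],z0)-B).sum()
    for y0 in yaw0s:
        r=minimize(f,[x,y,y0],method='Nelder-Mead',options=dict(initial_simplex=[[x,y,y0],[x+8,y,y0],[x,y+8,y0],[x,y,y0+.25]],xatol=.05,fatol=.5))
        if best is None or r.fun<best.fun: best=r
    return best.x,best.fun,B.sum()
E
cat > pots.py <<'E'
from h import *
import sys
np.set_printoptions(precision=2,suppress=True)
p=snap('wrist');save(p,sys.argv[1])
G=[(445,56),(431,168),(437,293),(575,53),(574,167),(581,283)]
for i,(x,y) in enumerate(G):
    try: v,f,n=fitpot(p,x,y,[-.5,-.2,.1,.4]);print(i,v[:2].round(1),round(v[2],3),'res',round(f),int(n))
    except Exception as e: print(i,'x',e)
E
python3 pots.py w4.png
python3 - <<'E'
from h import *
D=[(.3,1.521,550.,231.281),(.113,1.435,497.5,367.1),(.446,1.355,610.6,216.9),(.575,1.4544,614.6,97.6)]
s=ctrl.observe();q=s['joint_positions'];D.append((q[1],q[2],np.hypot(*s['tool_pos'][:2]),s['tool_pos'][2]))
A=[];b=[]
for a,c,r,z in D:
    t=a+c;A+= [[np.sin(a),np.sin(t),np.cos(t),1,0],[np.cos(a),np.cos(t),-np.sin(t),0,1]];b+=[r,z]
x,res,rk,sv=np.linalg.lstsq(np.array(A),np.array(b),rcond=None);print('L1,L2,e,a0,H-d',x.round(1),res,rk,sv); print(q)
E
```

```text
time_s: 13.88
tool_pos: [476.6, 181.9, 379.1]
tcp_rot: [-0.001, 1.0, -0.0, -0.001]
contact_force: [-0.7, 0.3, -0.3]
gripper_width: 0.7
gripper_force: 0.0
0 [441.4  53.8] -0.182 res 307 2892
1 [431.5 165.1] 0.491 res 75 2713
2 [437. 291.] 0.987 res 2209 5027
3 [573.   51.5] -0.344 res 400 2321
4 [571.7 167.6] 0.242 res 88 2524
5 [578.8 283.1] 0.442 res 998 1540
L1,L2,e,a0,H-d [424.4 447.6  41.7   1.1 -23. ] [0.19029497] 5 [3.85779999 3.14804287 0.33036929 0.29971005 0.09074903]
[ 2.92903713e-01  1.41480037e-01  1.37556710e+00  2.65708797e-05
  1.62551873e+00 -1.28077363e+00]
```

View pics/w4.png

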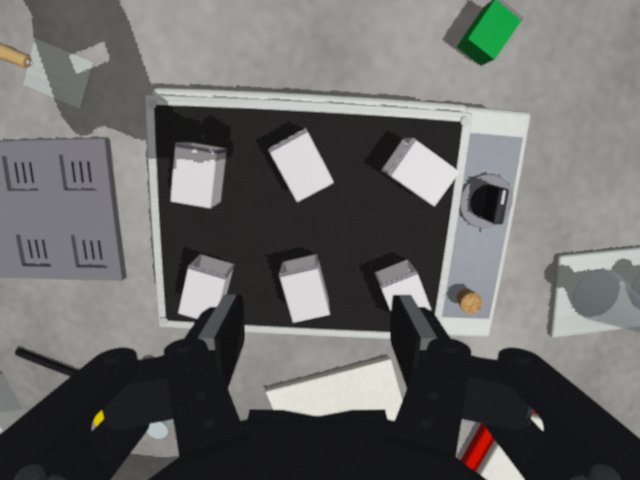

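Pots fit well; the frame components merge for indices 2 and 5, which I'll refit later. I start with the middle far pot, at (303,290) in this image. It is white, plain and on the plate, and the yellow and green blocks lie on the bench, so there is no ambiguity. I compute the tilted pregrasp.

```bash
cat >> h.py <<'E'
def grasp(x,y,yaw,phi=0.6,s=8,zg=127,back=0):
    Rt=down(np.pi+yaw,phi); g=np.array([x+s*np.cos(yaw),y+s*np.sin(yaw),zg])
    return g+Rt.apply([0,0,19-back]),Rt
L1,L2,E_,A0,HD=424.4,447.6,41.7,1.1,-23.
def fk(q,d,s4=1):
    Rq=R.from_euler('z',q[0])*R.from_euler('y',q[1]+q[2])*R.from_euler('z',s4*q[3])*R.from_euler('y',q[4])*R.from_euler('z',q[5]+np.pi/2)
    t=q[1]+q[2];r=A0+L1*np.sin(q[1])+L2*np.sin(t)+E_*np.cos(t);z=HD+d+L1*np.cos(q[1])+L2*np.cos(t)-E_*np.sin(t)
    return np.array([r*np.cos(q[0]),r*np.sin(q[0]),z])+Rq.apply([0,0,d]),Rq
E
python3 - <<'E'
from h import *
pt,Rt=grasp(571.7,167.6,.242,back=90);print(pt)
rows(pt,Rt,6)
E
```

```text
[618.38831438 179.12442755 185.59882866]
[-0.59, -0.01, 0.81, 0.012, 0.099, -0.039] [-0.67, -0.03, 0.74, 0.012, 0.099, -0.039] [-0.74, -0.05, 0.68, 0.012, 0.099, -0.039] [-0.8, -0.07, 0.6, 0.012, 0.099, -0.039] [-0.85, -0.09, 0.52, 0.012, 0.099, -0.039] [-0.89, -0.13, 0.44, 0.012, 0.099, -0.039] 
end [618.3 179.  185.5] err [-0.1 -0.2 -0.1]
```

```bash
python3 -m pendant '[[[-0.59,-0.01,0.81,0.012,0.099,-0.039,65],[-0.67,-0.03,0.74,0.012,0.099,-0.039,65],[-0.74,-0.05,0.68,0.012,0.099,-0.039,65],[-0.8,-0.07,0.6,0.012,0.099,-0.039,65],[-0.85,-0.09,0.52,0.012,0.099,-0.039,65],[-0.89,-0.13,0.44,0.012,0.099,-0.039,65],[0,0,0,0,0,0,65],[0,0,0,0,0,0,65]]]'
python3 - <<'E'
from h import *
from scipy.optimize import minimize_scalar
np.set_printoptions(precision=3,suppress=True)
s=ctrl.observe();q=s['joint_positions'];P,Q=pose();print(q,P)
for s4 in(1,-1):
    m=minimize_scalar(lambda d:np.linalg.norm(fk(q,d,s4)[0]-P),bounds=(50,400),method='bounded');X,Rq=fk(q,m.x,s4)
    print(s4,m.x,m.fun,X-P,(Rq.inv()*Q).as_rotvec())
pt,Rt=grasp(571.7,167.6,.242);rows(pt,Rt,4)
print((grasp(571.7,167.6,.242,back=90)[1].inv()*Q).as_rotvec())
v=snap('wrist');save(v,'w5.png')
E
```

```text
time_s: 14.92
tool_pos: [618.8, 179.0, 187.8]
tcp_rot: [-0.116, 0.949, -0.036, -0.29]
contact_force: [0.5, -0.3, 2.1]
gripper_width: 0.764
gripper_force: 0.0
[ 0.228  0.926  0.745 -0.01   2.064 -1.588] [618.764 179.02  187.824]
1 245.9848513407252 36.615889504802425 [  8.881 -35.522   0.117] [-0. -0. -0.]
-1 247.76965028328718 32.23472317317422 [  6.918 -31.481   0.422] [0.018 0.    0.01 ]
[-0.0, 0.0, 0.58, -0.0, 0.002, 0.0] [-0.01, 0.0, 0.57, -0.0, 0.002, 0.0] [-0.0, 0.01, 0.58, -0.0, 0.002, 0.0] [-0.01, -0.0, 0.57, -0.0, 0.002, 0.0] 
end [569.1 167.1 111.3] err [ 0.1  0.1 -0. ]
[ 0.001 -0.006 -0.001]
```

```bash
python3 -m pendant '[[[0,0,0.58,0,0.002,0,65],[0,0,0.57,0,0.002,0,65],[0,0,0.58,0,0.002,0,65],[0,0,0.57,0,0.002,0,65],[0,0,0,0,0,0,65],[0,0,0,0,0,0,30],[0,0,0,0,0,0,30],[0,0,0,0,0,0,30],[0,0,0,0,0,0,30]]]' 60
cat > kin.py <<'E'
from h import *
from scipy.optimize import least_squares
def data():
    D=[([1.236,.3,1.521,0,1.321,-.067],[145.533,530.386,231.281]),([.54,.113,1.435,0,1.594,-1.03],[406.7,286.5,367.1]),([.632,.446,1.355,0,1.34,2.257],[470.2,389.5,216.9]),
    ([.2929,.14148,1.37557,0,1.6255,-1.2808],[476.6,181.9,379.1]),([.228,.926,.745,-.01,2.064,-1.588],[618.764,179.02,187.824])]
    s=ctrl.observe();D.append((s['joint_positions'],s['tool_pos']));return D
def FK(q,k):
    L1,L2,e,a0,H,d,B=k
    Rq=R.from_euler('z',q[0])*R.from_euler('y',q[1]+q[2])*R.from_euler('z',q[3])*R.from_euler('y',q[4])*R.from_euler('z',q[5]+np.pi/2)
    t=q[1]+q[2];r=a0+L1*np.sin(q[1])+L2*np.sin(t)+e*np.cos(t);z=H+L1*np.cos(q[1])+L2*np.cos(t)-e*np.sin(t)
    c,s=np.cos(q[0]),np.sin(q[0]);return np.array([r*c-B*s,r*s+B*c,z])+Rq.apply([0,0,d]),Rq
try: K=np.load('k.npy')
except Exception:
    D=data();K=least_squares(lambda k:np.concatenate([FK(q,k)[0]-np.array(x) for q,x in D]),[424,447,42,1,220,246,37]).x
    print('K',K.round(1),[(FK(q,K)[0]-np.array(x)).round(1).tolist() for q,x in D]);np.save('k.npy',K)
LO=np.array([-3.03,-.79,.23,-1.04,0,-2.55]);HI=np.array([3.03,2.21,2.52,4.18,3.07,2.55])
def IK(p,Rt,q0):
    f=lambda q:np.concatenate([(FK(q,K)[0]-p)/100,(FK(q,K)[1].inv()*Rt).as_rotvec()])
    r=least_squares(f,np.clip(q0,LO+1e-3,HI-1e-3),bounds=(LO,HI));return r.x,np.linalg.norm(r.fun)
if __name__=='__main__':
    np.set_printoptions(precision=2,suppress=True)
    q0=ctrl.observe()['joint_positions']
    ty=-.02
    for name,g in (('far0',(557,-158)),('far1',(557,-245)),('far2',(557,-333)),('near0',(442,-156)),('near1',(442,-245)),('near2',(442,-333))):
      for hd in (0,np.pi/2,-np.pi/2):   # pointing azimuth of the tool
        Rt=down(np.pi+hd,.6-np.pi/2);p=np.array([*g,44.])+Rt.apply([0,0,19]);best=None
        for q4 in(0,1.57,3.1):
          for q5 in(.3,1.):
            for q6 in(-1.5,0,1.5):
              q,e=IK(p,Rt,[-.3,.5,1.8,q4,q5,q6])
              if e<1e-3: best=q if best is None else best; print(name,round(hd,2),q) if best is q else 0
E
python3 kin.py
```

```text
time_s: 16.1
tool_pos: [569.5, 166.3, 112.8]
tcp_rot: [-0.116, 0.948, -0.036, -0.294]
contact_force: [1.0, 1.2, 10.1]
gripper_width: 0.483
gripper_force: 61.4
K [423.6 447.   40.8   0.7 221.1 244.5  36.6] [[0.2, -0.0, -0.2], [0.1, 0.0, -0.2], [-0.1, 0.1, 0.2], [-0.1, 0.1, 0.2], [0.0, -0.1, -0.1], [-0.0, 0.0, 0.0]]
far0 0 [-0.49  0.55  2.09  2.32  0.56  2.01]
far0 1.57 [-0.61  0.9   1.35  0.74  1.58  2.26]
far1 0 [-0.67  0.6   1.98  2.02  0.6   2.19]
far1 1.57 [-0.71  0.99  1.17  0.68  1.7   2.26]
far2 0 [-0.81  0.67  1.83  1.77  0.65  2.36]
far2 1.57 [-0.8   1.11  0.93  0.64  1.85  2.27]
near0 0 [-0.67  0.44  2.35  2.25  0.72  1.91]
near0 1.57 [-0.72  0.75  1.66  0.67  1.52  2.1 ]
near1 0 [-0.87  0.49  2.21  1.95  0.74  2.06]
near1 1.57 [-0.83  0.84  1.48  0.59  1.64  2.09]
near2 0 [-1.    0.57  2.05  1.71  0.78  2.22]
near2 1.57 [-0.92  0.95  1.26  0.54  1.77  2.09]
```

Gripped: the opening is 41 mm, and the kinematic model fits to 0.2 mm. I will lift, then go via a tool-down waypoint over the tray to measure it.

```bash
cat >> kin.py <<'E'
def jrows(qs,ns,grip,p0=None,R0=None):
    """joint-space polyline through qs (from current joints), ns rows each; prints rows, lowest TCP, end"""
    q=np.array(ctrl.observe()['joint_positions']);P,Q=pose();cp,cR=P,Q;zs=[];n=0;txt=[]
    for qt,m in zip(qs,ns):
        qt=np.array(qt)
        for i in range(1,m+1):
            p,Rr=FK(q+(qt-q)*i/m,K); t=((cR.inv().apply(p-cp))/40).round(2)
            r=((cR.inv()*Rr).as_rotvec()).round(3); txt.append([float(v)+0. for v in t]+[float(v)+0. for v in r]+[grip])
            if abs(t).max()>1 or abs(r).max()>.188: print('LIMIT',t,r)
            cp=cp+cR.apply(t*40);cR=cR*R.from_rotvec(r);zs.append(round(cp[2]))
        q=qt
    print('[[%s]]'%','.join('['+','.join('%g'%v for v in t)+']' for t in txt));print('z',zs,'end',cp.round(1))
E
python3 - <<'E'
from kin import *
np.set_printoptions(precision=3,suppress=True)
q=ctrl.observe()['joint_positions'];P,Q=pose()
a,e1=IK(P+[0,0,130],Q,q); b,e2=IK(np.array([430,-200,350]),down(np.pi),[-.3,.2,1.5,0,1.6,-1.9]);print(a,e1,b,e2)
jrows([a,b],[4,13],30)
E
```

```text
[ 0.226  0.752  0.921 -0.011  2.07  -1.59 ] 3.4424110346552756e-11 [-0.513  0.061  1.529 -0.     1.551 -2.083] 3.512264331633644e-12
[[[0.4,0,-0.7,0,0,0,30],[0.45,0,-0.68,0,0,0,30],[0.47,0,-0.66,0,0,0,30],[0.52,0,-0.64,0,0,0,30],[0.29,-0.83,-0.15,-0.03,-0.047,0.009,30],[0.33,-0.8,-0.14,-0.026,-0.048,0.011,30],[0.35,-0.78,-0.15,-0.022,-0.048,0.012,30],[0.37,-0.76,-0.13,-0.018,-0.049,0.013,30],[0.4,-0.72,-0.14,-0.013,-0.049,0.015,30],[0.42,-0.7,-0.13,-0.01,-0.05,0.015,30],[0.44,-0.67,-0.13,-0.004,-0.048,0.016,30],[0.45,-0.64,-0.12,-0.001,-0.049,0.017,30],[0.48,-0.61,-0.12,0.003,-0.047,0.018,30],[0.48,-0.58,-0.12,0.008,-0.047,0.018,30],[0.51,-0.55,-0.11,0.012,-0.045,0.018,30],[0.51,-0.52,-0.11,0.016,-0.043,0.019,30],[0.52,-0.48,-0.1,0.02,-0.042,0.019,30]]]
z [145, 178, 210, 243, 254, 265, 276, 286, 296, 305, 313, 321, 328, 334, 340, 346, 350] end [ 429.9 -200.1  350. ]
```

```bash
python3 -m pendant '[[[0.4,0,-0.7,0,0,0,30],[0.45,0,-0.68,0,0,0,30],[0.47,0,-0.66,0,0,0,30],[0.52,0,-0.64,0,0,0,30],[0.29,-0.83,-0.15,-0.03,-0.047,0.009,30],[0.33,-0.8,-0.14,-0.026,-0.048,0.011,30],[0.35,-0.78,-0.15,-0.022,-0.048,0.012,30],[0.37,-0.76,-0.13,-0.018,-0.049,0.013,30],[0.4,-0.72,-0.14,-0.013,-0.049,0.015,30],[0.42,-0.7,-0.13,-0.01,-0.05,0.015,30],[0.44,-0.67,-0.13,-0.004,-0.048,0.016,30],[0.45,-0.64,-0.12,-0.001,-0.049,0.017,30],[0.48,-0.61,-0.12,0.003,-0.047,0.018,30],[0.48,-0.58,-0.12,0.008,-0.047,0.018,30],[0.51,-0.55,-0.11,0.012,-0.045,0.018,30],[0.51,-0.52,-0.11,0.016,-0.043,0.019,30],[0.52,-0.48,-0.1,0.02,-0.042,0.019,30],[0,0,0,0,0,0,30]]]'
cat > tray.py <<'E'
from h import *
import sys,pickle
np.set_printoptions(precision=2,suppress=True)
p=snap('wrist');save(p,sys.argv[1]);pickle.dump(p,open('tray_%s.pkl'%sys.argv[1],'wb'))
ms=ctrl.masks_of('wrist','tray')
print([(round(m['score'],2),np.array(m['centre']),m['region'].sum()) for m in ms])
B=ms[0]['region'].astype(float)
def tm(v): return boxmask(p,v[0],v[1],v[2],0.,205,270,15)
vis=np.ones((480,640));vis[300:]=0
f=lambda v:(np.abs(tm(v)-B)*vis).sum()
r=minimize(f,[500,-247,-.02],method='Nelder-Mead',options=dict(initial_simplex=[[500,-247,-.02],[510,-247,-.02],[500,-237,-.02],[500,-247,.06]],xatol=.05,fatol=.5))
print(r.x,r.fun)
im=p['pixels'][:,:,::-1].copy();x,y,w=r.x
def poly(cx,cy,a,b,z,col):
    c,s=np.cos(w),np.sin(w);V=[[x+(cx+i*a)*c-(cy+j*b)*s,y+(cx+i*a)*s+(cy+j*b)*c,z] for i,j in((-1,-1),(-1,1),(1,1),(1,-1))]
    cv2.polylines(im,[np.round(proj(p,V)).astype(int)],True,col,1)
poly(0,0,102.5,135,15,(0,0,255))
for a in(57.5,-57.5):
    for b in(90,0,-90): poly(a,b,25,25,15,(0,255,0))
cv2.imwrite('pics/o_'+sys.argv[1],im)
E
python3 tray.py t1.png
```

```text
time_s: 18.35
tool_pos: [428.9, -201.0, 350.3]
tcp_rot: [0.001, 1.0, -0.001, -0.0]
contact_force: [-0.2, 0.7, -0.9]
gripper_width: 0.486
gripper_force: 64.6
[(0.75, array([249.9, 214.9]), np.int64(17259))]
[ 501.45 -243.73   -0.  ] 9389.066666666666
```

View pics/o_t1.png

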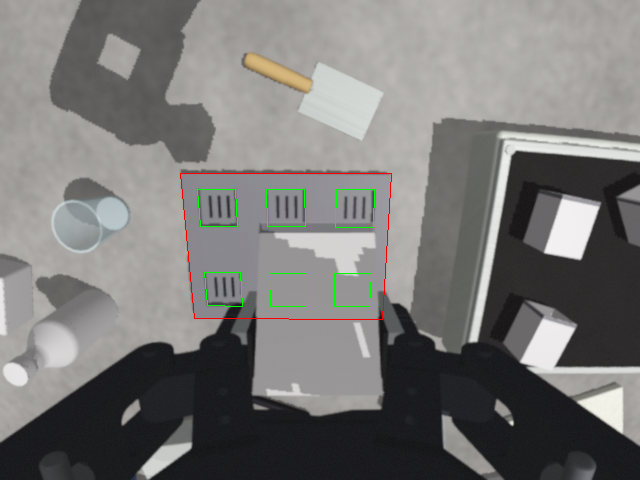

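Overlay: the outline fits the tray's near edge (180–392, 172) and its pockets. I'll refine it on the slot marks.

Run:
```python
from h import *
import pickle
np.set_printoptions(precision=2,suppress=True)
p=pickle.load(open('tray_t1.png.pkl','rb'));g=p['pixels'].mean(2)
x,y=501.45,-243.73
for n,a,b in(('near0',-57.5,90),('near1',-57.5,0),('near2',-57.5,-90),('far2',57.5,-90)):
    u=proj(p,[[x+a,y+b,6]])[0];c=np.round(u).astype(int)
    w=g[c[1]-15:c[1]+16,c[0]-15:c[0]+16]; m=w<55
    n_,lab,st,ce=cv2.connectedComponentsWithStats(m.astype(np.uint8))
    print(n,u,w.min(),[(s[2],s[3],s[4],(k+c-15).round(1).tolist()) for s,k in zip(st[1:],ce[1:]) if s[4]>8])
    if n=='near1': print(w[::3].astype(int)[:,::1].tolist())
```

```text
near0 [353.61 206.53] 70.0 []
near1 [285.88 206.55] 59.0 []
[[142, 142, 141, 142, 141, 141, 142, 142, 142, 143, 142, 143, 143, 142, 143, 143, 143, 142, 143, 143, 143, 144, 144, 144, 144, 144, 144, 144, 143, 144, 140], [142, 141, 141, 139, 133, 121, 114, 120, 133, 140, 143, 142, 142, 140, 132, 125, 125, 133, 141, 143, 143, 142, 140, 133, 125, 126, 134, 141, 144, 144, 139], [141, 141, 140, 139, 124, 90, 59, 76, 113, 136, 142, 143, 140, 130, 102, 64, 75, 113, 138, 143, 142, 141, 129, 101, 66, 76, 114, 139, 143, 144, 140], [141, 142, 141, 139, 127, 97, 62, 72, 112, 137, 142, 142, 140, 129, 101, 64, 74, 114, 137, 143, 143, 141, 130, 100, 63, 67, 110, 138, 143, 144, 140], [142, 142, 141, 139, 129, 101, 65, 73, 110, 136, 142, 141, 140, 129, 100, 66, 75, 113, 137, 141, 142, 141, 130, 100, 65, 69, 111, 137, 143, 143, 139], [141, 141, 142, 139, 130, 101, 64, 72, 112, 136, 142, 142, 141, 129, 100, 64, 73, 113, 136, 142, 143, 143, 137, 112, 71, 69, 111, 137, 143, 143, 139], [142, 141, 142, 139, 130, 100, 65, 72, 111, 136, 142, 142, 140, 130, 103, 65, 67, 109, 136, 142, 142, 143, 137, 114, 71, 69, 111, 138, 144, 143, 140], [141, 142, 141, 140, 136, 112, 70, 67, 109, 136, 142, 141, 141, 138, 113, 71, 67, 109, 137, 143, 142, 143, 137, 113, 71, 68, 110, 138, 143, 143, 139], [141, 140, 141, 142, 136, 114, 69, 67, 109, 136, 141, 142, 142, 137, 114, 71, 68, 110, 136, 142, 143, 143, 137, 113, 71, 69, 111, 137, 144, 144, 139], [142, 141, 141, 141, 140, 140, 139, 139, 140, 142, 141, 141, 142, 141, 140, 135, 136, 139, 142, 142, 142, 142, 142, 139, 137, 136, 139, 143, 142, 143, 139], [144, 145, 145, 145, 145, 145, 145, 144, 144, 144, 145, 144, 146, 145, 146, 145, 145, 146, 145, 146, 144, 145, 144, 144, 145, 145, 145, 145, 146, 145, 143]]
near2 [218.7  206.77] 44.0 [(np.int32(1), np.int32(14), np.int32(14), [228.0, 206.5]), (np.int32(1), np.int32(11), np.int32(11), [219.0, 207.0])]
far2 [224.56 287.  ] 46.333333333333336 []
```

Now precise slot centroids with a weighted measure, then the tray pose fit.

Run:
```python
from h import *
import pickle
from scipy.optimize import least_squares
np.set_printoptions(precision=2,suppress=True)
p=pickle.load(open('tray_t1.png.pkl','rb'));g=p['pixels'].mean(2).astype(float)
x,y=501.45,-243.73;O=[];A=[]
for n,a,b in(('near0',-57.5,90),('near1',-57.5,0),('near2',-57.5,-90),('far2',57.5,-90)):
    u=proj(p,[[x+a,y+b,6]])[0];c=np.round(u).astype(int)
    for it in range(4):
        w=g[c[1]-14:c[1]+15,c[0]-14:c[0]+15]; m=np.clip(125-w,0,60)
        n_,lab,st,ce=cv2.connectedComponentsWithStats((w<125).astype(np.uint8))
        ok=[i for i in range(1,n_) if 8<st[i][3]<24 and st[i][2]<9]
        k=np.isin(lab,ok)*m; Y,X=np.mgrid[:29,:29]; ctr=np.array([(k*X).sum(),(k*Y).sum()])/k.sum()+c-14
    O.append(ctr);A.append((a,b));print(n,u,ctr,len(ok),'z6',atz(p,ctr,6)[0])
A=np.array(A);O=np.array(O)
def f(v):
    c,s=np.cos(v[2]),np.sin(v[2]);return (proj(p,np.c_[v[0]+A[:,0]*c-A[:,1]*s,v[1]+A[:,0]*s+A[:,1]*c,np.full(4,6.)])-O).ravel()
r=least_squares(f,[x,y,0]);print(r.x,r.fun)
```

```text
near0 [353.61 206.53] [353.86 207.39] 3 z6 [ 445.11 -153.37    6.  ]
near1 [285.88 206.55] [286.27 206.46] 3 z6 [ 443.83 -243.21    6.  ]
near2 [218.7  206.77] [nan nan] 0 z6 [nan nan nan]
far2 [224.56 287.  ] [224.19 286.56] 3 z6 [ 558.27 -334.22    6.  ]<stdin>:13: RuntimeWarning: invalid value encountered in divide
Traceback (most recent call last):
ValueError: Residuals are not finite in the initial point.
```

```bash
cat > place.py <<'E'
from kin import *
TX,TY,TW=501.4,-243.7,-.01
def pocket(n):
    a=57.5 if n.startswith('far') else -57.5;b=90*(1-int(n[-1]));c,s=np.cos(TW),np.sin(TW);return np.array([TX+a*c-b*s,TY+a*s+b*c,6.])
def place(n,P,Q,pot,lift=0,hd=np.pi/2):
    """final TCP pose; P,Q the tool pose at the grasp (Rotation), pot=(x,y) fitted"""
    ty=Q.apply([0,1,0]);yaw=np.arctan2(-ty[0],ty[1])     # pot lateral axis = tool y
    c,s=np.cos(yaw),np.sin(yaw)
    mk=lambda x,z:R.from_matrix(np.c_[x,np.cross(z,x),z])
    Rg=mk(np.array([-c,-s,0]),np.array([0,0,1.])); h=hd+TW
    Rf=mk(np.array([0,0,-1.]),np.array([-np.cos(h),-np.sin(h),0]))
    ctr=Q.inv().apply(np.array([*pot,121.])-P);ctr[1]=0
    Rt=Rf*Rg.inv()*Q; return pocket(n)+[0,0,30+lift]-Rt.apply(ctr),Rt
E
python3 - <<'E'
from place import *
import pickle
np.set_printoptions(precision=2,suppress=True)
P=np.array([569.5,166.3,112.8]);Q=R.from_quat([-.116,.948,-.036,-.294]);pickle.dump((P,Q,(571.7,167.6)),open('g.pkl','wb'))
pf,Rt=place('far0',P,Q,(571.7,167.6),1);print(pf,Rt.as_matrix())
a,e=IK(pf+[0,0,70],Rt,[-.6,.9,1.35,.74,1.6,2.26]);b,e2=IK(pf,Rt,a);print(a,e,b,e2)
jrows([a],[24],30)
E
```

```text
[ 559.88 -146.08   34.55] [[-0.01 -1.    0.01]
 [-0.57  0.01  0.82]
 [-0.82  0.   -0.57]]
[-0.61  0.79  1.35  0.75  1.66  2.34] 1.1389899025114201e-10 [-0.61  0.9   1.34  0.75  1.58  2.27] 1.2995913355864519e-15
LIMIT [-0.18  0.06  0.28] [-0.04  0.01  0.19]
LIMIT [-0.17  0.09  0.27] [-0.04  0.02  0.19]
LIMIT [-0.15  0.1   0.28] [-0.03  0.03  0.19]
LIMIT [-0.13  0.12  0.27] [-0.03  0.03  0.19]
LIMIT [-0.1   0.13  0.27] [-0.02  0.04  0.19]
LIMIT [-0.09  0.14  0.26] [-0.01  0.04  0.19]
LIMIT [-0.07  0.16  0.27] [-0.01  0.04  0.19]
LIMIT [-0.05  0.15  0.26] [-0.    0.04  0.19]
LIMIT [-0.02  0.16  0.26] [0.01 0.04 0.19]
LIMIT [-0.01  0.16  0.25] [0.01 0.04 0.19]
LIMIT [0.01 0.16 0.25] [0.02 0.04 0.19]
LIMIT [0.04 0.16 0.25] [0.03 0.03 0.2 ]
LIMIT [0.05 0.15 0.24] [0.03 0.03 0.2 ]
LIMIT [0.08 0.15 0.24] [0.04 0.02 0.2 ]
LIMIT [0.09 0.13 0.23] [0.04 0.01 0.2 ]
LIMIT [0.11 0.13 0.23] [0.04 0.01 0.2 ]
LIMIT [0.13 0.11 0.22] [0.04 0.   0.2 ]
LIMIT [0.14 0.09 0.21] [ 0.04 -0.01  0.2 ]
LIMIT [0.17 0.07 0.21] [ 0.04 -0.01  0.2 ]
LIMIT [0.17 0.05 0.2 ] [ 0.04 -0.02  0.2 ]
LIMIT [0.18 0.03 0.19] [ 
[... 538 characters left out ...]
39,0.194,30],[0.01,0.16,0.25,0.019,0.036,0.194,30],[0.04,0.16,0.25,0.026,0.032,0.195,30],[0.05,0.15,0.24,0.031,0.027,0.196,30],[0.08,0.15,0.24,0.035,0.021,0.196,30],[0.09,0.13,0.23,0.038,0.015,0.196,30],[0.11,0.13,0.23,0.04,0.008,0.197,30],[0.13,0.11,0.22,0.041,0.001,0.197,30],[0.14,0.09,0.21,0.04,-0.006,0.197,30],[0.17,0.07,0.21,0.038,-0.013,0.198,30],[0.17,0.05,0.2,0.036,-0.019,0.198,30],[0.18,0.03,0.19,0.031,-0.024,0.199,30],[0.19,-0.01,0.19,0.027,-0.03,0.198,30],[0.19,-0.03,0.18,0.022,-0.034,0.199,30],[0.19,-0.06,0.17,0.015,-0.037,0.2,30]]]
z [338, 327, 316, 305, 295, 284, 273, 263, 253, 242, 232, 222, 212, 202, 192, 182, 172, 163, 153, 143, 133, 124, 114, 104] end [ 559.8 -146.   104.5]
```

```bash
cat > go.py <<'E'
from place import *
import pickle,sys
np.set_printoptions(precision=2,suppress=True)
n,m,lift=sys.argv[1],int(sys.argv[2]),float(sys.argv[3])   # pocket, rows, lift
P,Q,pot=pickle.load(open('g.pkl','rb'));pf,Rt=place(n,P,Q,pot,1)
seed=[-.65,.9,1.35,.74,1.6,2.26]
a,e=IK(pf+[0,0,lift],Rt,seed);print('q',a,round(e,5))
if m<15: rows(pf+[0,0,lift],Rt,m)
else:
    q=ctrl.observe()['joint_positions'];P0,Q0=pose()
    if P0[2]<200: u,_=IK(P0+[0,0,130],Q0,q);jrows([u,a],[4,m],30)
    else: jrows([a],[m],30)
E
python3 go.py far0 27 70
```

```text
q [-0.61  0.79  1.35  0.75  1.66  2.34] 0.0
[[[-0.16,0.05,0.25,-0.036,0.01,0.168,30],[-0.15,0.08,0.24,-0.033,0.016,0.169,30],[-0.14,0.09,0.25,-0.03,0.021,0.169,30],[-0.12,0.1,0.24,-0.027,0.026,0.17,30],[-0.1,0.11,0.24,-0.022,0.03,0.17,30],[-0.09,0.12,0.24,-0.018,0.032,0.17,30],[-0.07,0.13,0.23,-0.012,0.035,0.171,30],[-0.06,0.14,0.24,-0.006,0.036,0.171,30],[-0.04,0.14,0.23,-0.001,0.037,0.172,30],[-0.02,0.14,0.23,0.006,0.036,0.172,30],[-0.01,0.14,0.23,0.01,0.035,0.173,30],[0.01,0.15,0.22,0.016,0.033,0.172,30],[0.02,0.14,0.22,0.021,0.03,0.174,30],[0.04,0.13,0.22,0.026,0.026,0.173,30],[0.06,0.14,0.21,0.029,0.022,0.174,30],[0.07,0.12,0.21,0.032,0.018,0.174,30],[0.09,0.12,0.21,0.034,0.012,0.175,30],[0.1,0.11,0.2,0.035,0.007,0.175,30],[0.12,0.1,0.19,0.036,0.001,0.175,30],[0.12,0.08,0.19,0.036,-0.004,0.175,30],[0.14,0.07,0.19,0.035,-0.01,0.176,30],[0.16,0.05,0.18,0.032,-0.015,0.176,30],[0.16,0.03,0.17,0.03,-0.019,0.176,30],[0.16,0.02,0.17,0.027,-0.024,0.177,30],[0.17,-0.01,0.17,0.023,-0.028,0.177,30],[0.17,-0.04,0.15,0.018,-0.03,0.177,30],[0.16,-0.06,0.15,0.013,-0.033,0.177,30]]]
z [339, 330, 320, 310, 301, 291, 282, 272, 263, 254, 245, 236, 226, 217, 209, 200, 191, 182, 173, 165, 156, 147, 139, 130, 121, 113, 105] end [ 560.  -146.1  104.8]
```

```bash
python3 -m pendant '[[[-0.16,0.05,0.25,-0.036,0.01,0.168,30],[-0.15,0.08,0.24,-0.033,0.016,0.169,30],[-0.14,0.09,0.25,-0.03,0.021,0.169,30],[-0.12,0.1,0.24,-0.027,0.026,0.17,30],[-0.1,0.11,0.24,-0.022,0.03,0.17,30],[-0.09,0.12,0.24,-0.018,0.032,0.17,30],[-0.07,0.13,0.23,-0.012,0.035,0.171,30],[-0.06,0.14,0.24,-0.006,0.036,0.171,30],[-0.04,0.14,0.23,-0.001,0.037,0.172,30],[-0.02,0.14,0.23,0.006,0.036,0.172,30],[-0.01,0.14,0.23,0.01,0.035,0.173,30],[0.01,0.15,0.22,0.016,0.033,0.172,30],[0.02,0.14,0.22,0.021,0.03,0.174,30],[0.04,0.13,0.22,0.026,0.026,0.173,30],[0.06,0.14,0.21,0.029,0.022,0.174,30],[0.07,0.12,0.21,0.032,0.018,0.174,30],[0.09,0.12,0.21,0.034,0.012,0.175,30],[0.1,0.11,0.2,0.035,0.007,0.175,30],[0.12,0.1,0.19,0.036,0.001,0.175,30],[0.12,0.08,0.19,0.036,-0.004,0.175,30]]]'
python3 -m pendant '[[[0.14,0.07,0.19,0.035,-0.01,0.176,30],[0.16,0.05,0.18,0.032,-0.015,0.176,30],[0.16,0.03,0.17,0.03,-0.019,0.176,30],[0.16,0.02,0.17,0.027,-0.024,0.177,30],[0.17,-0.01,0.17,0.023,-0.028,0.177,30],[0.17,-0.04,0.15,0.018,-0.03,0.177,30],[0.16,-0.06,0.15,0.013,-0.033,0.177,30],[0,0,0,0,0,0,30],[0,0,0,0,0,0,30]]]'
python3 go.py far0 4 0; python3 -c "
from h import *
p=snap('side');save(p,'s2.png');a=p['pixels'][230:370,240:400,::-1];cv2.imwrite('pics/s2c.png',cv2.resize(a,None,fx=4,fy=4))"
```

```text
time_s: 20.95
tool_pos: [534.0, -155.6, 163.2]
tcp_rot: [0.922, -0.149, -0.083, -0.347]
contact_force: [0.0, -0.2, 0.2]
gripper_width: 0.482
gripper_force: 64.6
time_s: 22.08
tool_pos: [559.9, -145.7, 104.0]
tcp_rot: [-0.624, 0.627, 0.328, 0.331]
contact_force: [0.1, 0.2, -0.6]
gripper_width: 0.484
gripper_force: 64.6
q [-0.61  0.9   1.34  0.75  1.58  2.27] 0.0
[0.36, 0.0, 0.24, 0.0, -0.0, 0.001] [0.36, 0.0, 0.25, 0.0, -0.0, 0.001] [0.36, 0.0, 0.24, 0.0, -0.0, 0.001] [0.36, 0.0, 0.25, 0.0, -0.0, 0.001] 
end [ 559.9 -146.    34.3] err [ 0.   0.1 -0.2]
```

View pics/s2c.png

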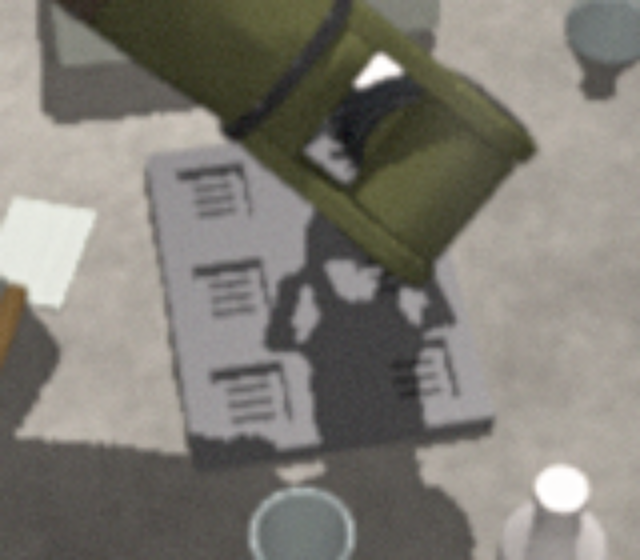

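The arm hides the pot in the side view; only empty pockets show. I lower while watching the force, since the commanded pose is well modelled.

```bash
python3 -m pendant '[[[0.36,0,0.24,0,0,0.001,30],[0.36,0,0.25,0,0,0.001,30],[0.18,0,0.12,0,0,0.001,30],[0.18,0,0.13,0,0,0.001,30],[0,0,0,0,0,0,30]]]'
python3 -m pendant '[[[0.12,0,0.08,0,0,0,30],[0.12,0,0.08,0,0,0,30],[0.12,0,0.08,0,0,0,30],[0,0,0,0,0,0,30]]]'
```

```text
time_s: 22.75
tool_pos: [559.3, -145.9, 50.7]
tcp_rot: [-0.621, 0.63, 0.33, 0.33]
contact_force: [-0.3, -0.3, 0.0]
gripper_width: 0.481
gripper_force: 64.6
time_s: 23.25
tool_pos: [559.4, -146.2, 34.1]
tcp_rot: [-0.621, 0.63, 0.329, 0.33]
contact_force: [-0.2, -0.2, 1.9]
gripper_width: 0.481
gripper_force: 64.8
```

```bash
python3 -m pendant '[[[0,0,0,0,0,0,55],[0,0,0,0,0,0,60],[0,0,-0.5,0,0,0,60],[0,0,-1,0,0,0,60],[-0.3,0,-1,0,0,0,60],[-0.4,0,-0.8,0,0,0,60]]]'
cat > back.py <<'E'
from kin import *
import sys
v,e=IK(np.array([460,170,370.]),down(np.pi),[.29,.14,1.37,0,1.6,-1.28])
jrows([v],[int(sys.argv[1])],65)
E
python3 back.py 28
```

```text
time_s: 24.0
tool_pos: [558.4, -241.6, 133.7]
tcp_rot: [-0.621, 0.631, 0.328, 0.33]
contact_force: [-0.2, -0.3, 0.8]
gripper_width: 0.701
gripper_force: 0.0
[[[-0.43,-0.1,0.25,-0.035,0.032,-0.155,65],[-0.41,-0.16,0.23,-0.038,0.027,-0.156,65],[-0.4,-0.21,0.21,-0.041,0.022,-0.157,65],[-0.37,-0.26,0.2,-0.042,0.017,-0.158,65],[-0.33,-0.31,0.18,-0.043,0.012,-0.159,65],[-0.29,-0.36,0.15,-0.044,0.008,-0.159,65],[-0.25,-0.39,0.14,-0.043,0.002,-0.16,65],[-0.19,-0.41,0.13,-0.043,-0.002,-0.161,65],[-0.13,-0.44,0.1,-0.042,-0.007,-0.161,65],[-0.08,-0.46,0.08,-0.04,-0.011,-0.162,65],[-0.02,-0.46,0.06,-0.039,-0.015,-0.163,65],[0.05,-0.45,0.05,-0.036,-0.018,-0.163,65],[0.1,-0.44,0.03,-0.033,-0.022,-0.163,65],[0.15,-0.43,0.01,-0.03,-0.025,-0.165,65],[0.21,-0.39,-0.01,-0.028,-0.028,-0.164,65],[0.26,-0.36,-0.02,-0.024,-0.029,-0.165,65],[0.29,-0.32,-0.05,-0.021,-0.032,-0.165,65],[0.33,-0.27,-0.05,-0.018,-0.033,-0.165,65],[0.36,-0.22,-0.08,-0.014,-0.034,-0.166,65],[0.38,-0.17,-0.09,-0.01,-0.035,-0.166,65],[0.39,-0.12,-0.11,-0.007,-0.036,-0.166,65],[0.39,-0.07,-0.12,-0.004,-0.035,-0.166,65],[0.39,-0.01,-0.14,0,-0.036,-0.166,65],[0.38,0.04,-0.15,0.003,-0.036,-0.166,65],[0.36,0.09,-0.16,0.007,-0.034,-0.166,65],[0.33,0.13,-0.18,0.009,-0.034,-0.166,65],[0.31,0.16,-0.19,0.013,-0.033,-0.166,65],[0.27,0.2,-0.2,0.016,-0.031,-0.166,65]]]
z [142, 150, 159, 167, 176, 184, 193, 201, 209, 218, 226, 234, 243, 251, 260, 268, 277, 285, 293, 302, 310, 319, 328, 336, 344, 353, 362, 370] end [459.9 170.  370. ]
```

```bash
python3 -m pendant '[[[-0.43,-0.1,0.25,-0.035,0.032,-0.155,65],[-0.41,-0.16,0.23,-0.038,0.027,-0.156,65],[-0.4,-0.21,0.21,-0.041,0.022,-0.157,65],[-0.37,-0.26,0.2,-0.042,0.017,-0.158,65],[-0.33,-0.31,0.18,-0.043,0.012,-0.159,65],[-0.29,-0.36,0.15,-0.044,0.008,-0.159,65],[-0.25,-0.39,0.14,-0.043,0.002,-0.16,65],[-0.19,-0.41,0.13,-0.043,-0.002,-0.161,65],[-0.13,-0.44,0.1,-0.042,-0.007,-0.161,65],[-0.08,-0.46,0.08,-0.04,-0.011,-0.162,65],[-0.02,-0.46,0.06,-0.039,-0.015,-0.163,65],[0.05,-0.45,0.05,-0.036,-0.018,-0.163,65],[0.1,-0.44,0.03,-0.033,-0.022,-0.163,65],[0.15,-0.43,0.01,-0.03,-0.025,-0.165,65],[0.21,-0.39,-0.01,-0.028,-0.028,-0.164,65],[0.26,-0.36,-0.02,-0.024,-0.029,-0.165,65],[0.29,-0.32,-0.05,-0.021,-0.032,-0.165,65],[0.33,-0.27,-0.05,-0.018,-0.033,-0.165,65],[0.36,-0.22,-0.08,-0.014,-0.034,-0.166,65],[0.38,-0.17,-0.09,-0.01,-0.035,-0.166,65]]]'
python3 -m pendant '[[[0.39,-0.12,-0.11,-0.007,-0.036,-0.166,65],[0.39,-0.07,-0.12,-0.004,-0.035,-0.166,65],[0.39,-0.01,-0.14,0,-0.036,-0.166,65],[0.38,0.04,-0.15,0.003,-0.036,-0.166,65],[0.36,0.09,-0.16,0.007,-0.034,-0.166,65],[0.33,0.13,-0.18,0.009,-0.034,-0.166,65],[0.31,0.16,-0.19,0.013,-0.033,-0.166,65],[0.27,0.2,-0.2,0.016,-0.031,-0.166,65],[0,0,0,0,0,0,65]]]'
python3 pots.py w6.png
python3 -c "
from h import *
p=snap('side');save(p,'s3.png');a=p['pixels'][130:370,160:400,::-1];b=cv2.imread('pics/w6.png')[90:340,60:540]
o=np.zeros((500,800,3),'uint8');o[:360,:360]=cv2.resize(a,(360,360));o[:229,360:]=cv2.resize(b,(440,229));cv2.imwrite('pics/m1.png',o)"
```

```text
time_s: 26.5
tool_pos: [525.4, 82.8, 301.7]
tcp_rot: [0.61, 0.78, 0.02, -0.138]
contact_force: [-0.3, 0.3, -0.6]
gripper_width: 0.762
gripper_force: 0.0
time_s: 27.62
tool_pos: [459.7, 171.9, 370.3]
tcp_rot: [-0.0, 1.0, 0.001, 0.001]
contact_force: [-0.3, -0.3, -0.0]
gripper_width: 0.759
gripper_force: 0.0
0 [441.4  53.6] -0.168 res 124 3144
1 [431.5 165.2] 0.488 res 69 2768
2 [437.3 290.8] 0.979 res 2112 5016
3 [563.3  48.4] -0.705 res 1292 1306
4 x attempt to get argmax of an empty sequence
5 x attempt to get argmax of an empty sequence
```

View pics/m1.png

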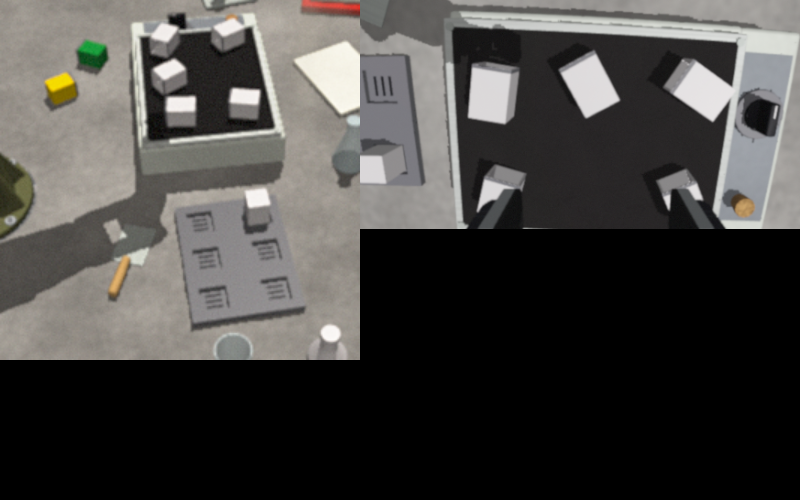

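Pot 1 of 6 stands in far0, seen upright at (258,207) in the side crop. Five remain on the plate. I'll move the view farther out for the far pots and make the fit ignore the rim.

```bash
python3 -m pendant '[[[-0.9,0,0,0,0,0,65],[-0.9,0,0,0,0,0,65],[-0.6,0,0,0,0,0,65],[0,0,0,0,0,0,65],[0,0,0,0,0,0,65]]]'
cat > pots.py <<'E'
from h import *
import sys
np.set_printoptions(precision=2,suppress=True)
def plate(p):   # black inner plate area, z=100
    q=dict(p);T=np.eye(4);T[:3,:3]=R.from_quat([-.001,1,0,-.001]).as_matrix();T[:3,3]=[476.6,181.9,379.1];q['mount']=p['mount'];q['C2W']=T@np.array(p['mount'])
    return atz(q,[(157,104),(464,119),(441,319),(167,321)],100)
def fit(p,x,y,yaws,z0=100.):
    B=bright(p);PL=np.zeros((480,640),np.uint8);cv2.fillConvexPoly(PL,np.round(proj(p,plate(p))).astype(np.int32),1)
    PL=cv2.erode(PL,np.ones((5,5)))
    u=proj(p,[[x,y,z0+21]])[0];w=np.zeros((480,640));cv2.circle(w,tuple(int(v) for v in u),60,1,-1)
    B0=(B*PL>0).astype(np.uint8);n,lab=cv2.connectedComponents(B0)
    l=lab[int(u[1])-8:int(u[1])+9,int(u[0])-8:int(u[0])+9]; l=np.bincount(l[l>0]).argmax(); B=(lab==l).astype(float)
    w=w*PL; f=lambda v:(np.abs(boxmask(p,v[0],v[1],v[2],z0)-B)*w).sum()
    rs=[minimize(f,[x,y,a],method='Nelder-Mead',options=dict(initial_simplex=[[x,y,a],[x+8,y,a],[x,y+8,a],[x,y,a+.25]],xatol=.05,fatol=.5)) for a in yaws]
    return min(rs,key=lambda r:r.fun),B.sum()
if __name__=='__main__':
    p=snap('wrist');save(p,sys.argv[1]);print(plate(p)[:,:2].tolist())
    G=[(445,56),(431,168),(437,293),(575,53),(574,167),(581,283)]
    for i in map(int,sys.argv[2]):
        try: r,n=fit(p,*G[i],[-.7,-.35,0,.35,.7]);print(i,r.x[:2].round(1),round(r.x[2],3),'res',round(r.fun),int(n))
        except Exception as e: print(i,'x',e)
E
python3 pots.py w7.png 01235
```

```text
time_s: 28.35
tool_pos: [555.7, 171.6, 368.3]
tcp_rot: [0.0, 1.0, 0.0, -0.001]
contact_force: [0.5, -0.2, -0.3]
gripper_width: 0.762
gripper_force: 0.0
[[366.06264149762865, 5.88889473272539], [381.26174750317887, 343.3954919204001], [622.915610405522, 339.3007241271579], [627.293523774382, -9.361787650805383]]
0 [440.7  53.7] -0.178 res 192 3563
1 [430.7 165. ] 0.493 res 106 3290
2 [436.2 291.1] 0.995 res 618 6564
3 [572.7  52. ] -0.303 res 130 3024
5 [579.  284.6] 0.455 res 576 6564
```

```bash
sed -i 's/np.ones((5,5))/np.ones((15,15))/' pots.py; python3 pots.py w8.png 25
cat > pre.py <<'E'
from kin import *
import sys
x,y,w=map(float,sys.argv[1:4]);m=int(sys.argv[4])
pt,Rt=grasp(x,y,w,back=90);q,e=IK(pt,Rt,[.23,.93,.75,0,2.06,-1.6]);print(q.round(2),round(e,4))
cp,cR=rows(pt,Rt,m);pg,_=grasp(x,y,w);print('then');rows(pg,Rt,4,cp,cR)
E
python3 pre.py 572.7 52 -.303 6
```

```text
[[366.0630022745772, 5.889800230982502], [381.26207388713567, 343.396592201206], [622.9161696161449, 339.3017979027711], [627.2938561483659, -9.360834895833477]]
2 [436.  291.2] 1.009 res 513 3152
5 [579.1 284.5] 0.454 res 222 2557
[-0.05  0.84  0.9   0.15  1.98 -1.3 ] 0.0
[-0.26, -0.56, 0.76, -0.015, 0.099, 0.049] [-0.37, -0.56, 0.73, -0.015, 0.099, 0.049] [-0.46, -0.54, 0.67, -0.015, 0.099, 0.049] [-0.55, -0.53, 0.62, -0.015, 0.099, 0.049] [-0.63, -0.51, 0.55, -0.015, 0.099, 0.049] [-0.71, -0.49, 0.47, -0.015, 0.099, 0.049] 
end [618.6  37.6 185.7] err [-0.  -0.   0.1]
then
[0.0, 0.0, 0.56, -0.0, 0.0, 0.0] [0.0, 0.0, 0.57, -0.0, 0.0, 0.0] [0.0, 0.0, 0.56, -0.0, 0.0, 0.0] [0.0, 0.0, 0.56, -0.0, 0.0, 0.0] 
end [570.1  52.8 111.3] err [ 0. -0.  0.]
```

```bash
python3 -m pendant '[[[-0.26,-0.56,0.76,-0.015,0.099,0.049,65],[-0.37,-0.56,0.73,-0.015,0.099,0.049,65],[-0.46,-0.54,0.67,-0.015,0.099,0.049,65],[-0.55,-0.53,0.62,-0.015,0.099,0.049,65],[-0.63,-0.51,0.55,-0.015,0.099,0.049,65],[-0.71,-0.49,0.47,-0.015,0.099,0.049,65],[0,0,0.56,0,0,0,65],[0,0,0.57,0,0,0,65],[0,0,0.56,0,0,0,65],[0,0,0.56,0,0,0,65],[0,0,0,0,0,0,65],[0,0,0,0,0,0,30],[0,0,0,0,0,0,30],[0,0,0,0,0,0,30],[0,0,0,0,0,0,30]]]' 60
cat > st.py <<'E'
from h import *
import pickle,sys
P,Q=pose();pickle.dump((P,Q,(float(sys.argv[1]),float(sys.argv[2]))),open('g.pkl','wb'))
E
python3 st.py 572.7 52; python3 go.py far1 27 70
```

```text
time_s: 30.32
tool_pos: [571.4, 52.8, 112.3]
tcp_rot: [0.144, 0.945, 0.045, -0.291]
contact_force: [3.3, -1.1, 6.2]
gripper_width: 0.485
gripper_force: 61.2
q [-0.72  0.89  1.16  0.7   1.79  2.33] 0.0
[[[0.4,0.02,-0.7,-0.001,0,0,30],[0.44,0.01,-0.68,0,0,0,30],[0.48,-0.01,-0.66,0,0,0,30],[0.51,-0.02,-0.65,0.001,0,0,30],[-0.19,-0.22,0.06,-0.031,0.012,0.148,30],[-0.21,-0.2,0.05,-0.029,0.015,0.149,30],[-0.24,-0.17,0.04,-0.027,0.018,0.149,30],[-0.26,-0.14,0.04,-0.025,0.022,0.149,30],[-0.27,-0.11,0.02,-0.023,0.025,0.149,30],[-0.29,-0.06,0.02,-0.019,0.027,0.15,30],[-0.29,-0.03,0.01,-0.017,0.03,0.149,30],[-0.3,0.01,0,-0.012,0.031,0.15,30],[-0.29,0.04,-0.01,-0.009,0.034,0.15,30],[-0.28,0.09,-0.02,-0.005,0.034,0.15,30],[-0.26,0.12,-0.03,-0.001,0.035,0.15,30],[-0.25,0.16,-0.04,0.004,0.034,0.151,30],[-0.22,0.19,-0.04,0.007,0.035,0.15,30],[-0.19,0.21,-0.06,0.012,0.033,0.151,30],[-0.16,0.24,-0.06,0.016,0.032,0.15,30],[-0.13,0.26,-0.08,0.02,0.03,0.151,30],[-0.09,0.27,-0.08,0.023,0.028,0.151,30],[-0.05,0.28,-0.09,0.026,0.024,0.151,30],[-0.01,0.28,-0.1,0.03,0.022,0.151,30],[0.02,0.28,-0.11,0.032,0.017,0.151,30],[0.07,0.27,-0.12,0.035,0.014,0.151,30],[0.1,0.25,-0.13,0.036,0.01,0.152,30],[0.14,0.24,-0.13,0.037,0.005,0.151,30],[0.17,0.21,-0.15,0.037,0,0.151,30],[0.19,0.18,-0.15,0.038,-0.004,0.152,30],[0.22,0.15,-0.17,0.037,-0.009,0.151,30],[0.23,0.12,-0.17,0.036,-0.013,0.152,30]]]
z [144, 177, 209, 242, 236, 230, 224, 218, 213, 207, 201, 195, 190, 185, 180, 174, 169, 164, 159, 155, 150, 145, 140, 136, 131, 127, 122, 118, 114, 110, 106] end [ 558.8 -235.6  105.7]
```

```bash
python3 -m pendant '[[[0.4,0.02,-0.7,-0.001,0,0,30],[0.44,0.01,-0.68,0,0,0,30],[0.48,-0.01,-0.66,0,0,0,30],[0.51,-0.02,-0.65,0.001,0,0,30],[-0.19,-0.22,0.06,-0.031,0.012,0.148,30],[-0.21,-0.2,0.05,-0.029,0.015,0.149,30],[-0.24,-0.17,0.04,-0.027,0.018,0.149,30],[-0.26,-0.14,0.04,-0.025,0.022,0.149,30],[-0.27,-0.11,0.02,-0.023,0.025,0.149,30],[-0.29,-0.06,0.02,-0.019,0.027,0.15,30],[-0.29,-0.03,0.01,-0.017,0.03,0.149,30],[-0.3,0.01,0,-0.012,0.031,0.15,30],[-0.29,0.04,-0.01,-0.009,0.034,0.15,30],[-0.28,0.09,-0.02,-0.005,0.034,0.15,30],[-0.26,0.12,-0.03,-0.001,0.035,0.15,30],[-0.25,0.16,-0.04,0.004,0.034,0.151,30],[-0.22,0.19,-0.04,0.007,0.035,0.15,30],[-0.19,0.21,-0.06,0.012,0.033,0.151,30],[-0.16,0.24,-0.06,0.016,0.032,0.15,30],[-0.13,0.26,-0.08,0.02,0.03,0.151,30]]]'
python3 -m pendant '[[[-0.09,0.27,-0.08,0.023,0.028,0.151,30],[-0.05,0.28,-0.09,0.026,0.024,0.151,30],[-0.01,0.28,-0.1,0.03,0.022,0.151,30],[0.02,0.28,-0.11,0.032,0.017,0.151,30],[0.07,0.27,-0.12,0.035,0.014,0.151,30],[0.1,0.25,-0.13,0.036,0.01,0.152,30],[0.14,0.24,-0.13,0.037,0.005,0.151,30],[0.17,0.21,-0.15,0.037,0,0.151,30],[0.19,0.18,-0.15,0.038,-0.004,0.152,30],[0.22,0.15,-0.17,0.037,-0.009,0.151,30],[0.23,0.12,-0.17,0.036,-0.013,0.152,30],[0,0,0,0,0,0,30],[0,0,0,0,0,0,30]]]'
python3 go.py far1 6 0
```

```text
time_s: 32.83
tool_pos: [580.2, -113.9, 153.3]
tcp_rot: [0.913, 0.117, -0.132, -0.369]
contact_force: [0.4, 0.7, -0.1]
gripper_width: 0.487
gripper_force: 60.6
time_s: 34.45
tool_pos: [558.3, -235.2, 104.8]
tcp_rot: [-0.623, 0.627, 0.329, 0.332]
contact_force: [-0.3, 0.2, -1.1]
gripper_width: 0.481
gripper_force: 60.6
q [-0.72  0.99  1.16  0.69  1.71  2.27] 0.0
[0.24, -0.0, 0.16, 0.0, -0.0, 0.0] [0.24, -0.01, 0.16, 0.0, -0.0, 0.0] [0.24, 0.0, 0.16, 0.0, -0.0, 0.0] [0.24, -0.0, 0.16, 0.0, -0.0, 0.0] [0.24, -0.0, 0.17, 0.0, -0.0, 0.0] [0.24, -0.01, 0.16, 0.0, -0.0, 0.0] 
end [ 559.1 -235.6   35.4] err [ 0.2  0.  -0.2]
```

```bash
cat > ok.py <<'E'
from h import *
import sys,pickle
from place import place
s=ctrl.observe();P,Q,pot=pickle.load(open('g.pkl','rb'));pf,Rt=place(sys.argv[1],P,Q,pot,1)
f=np.array(s['contact_force']);d=np.array(s['tool_pos'])-pf;print('F',f.round(1),'off',d.round(1),'w',round(s['gripper_width']*85.4,1))
sys.exit(0 if abs(f).max()<12 and abs(d).max()<3 and 38<s['gripper_width']*85.4<44 else 1)
E
python3 -m pendant '[[[0.24,0,0.16,0,0,0,30],[0.24,0,0.16,0,0,0,30],[0.24,0,0.16,0,0,0,30],[0.24,0,0.16,0,0,0,30],[0.12,0,0.08,0,0,0,30],[0.12,0,0.08,0,0,0,30],[0.12,0,0.08,0,0,0,30],[0.12,0,0.08,0,0,0,30],[0,0,0,0,0,0,30]]]' && python3 ok.py far1 && python3 -m pendant '[[[0,0,0,0,0,0,55],[0,0,0,0,0,0,60],[0,0,-0.5,0,0,0,60],[0,0,-1,0,0,0,60],[-0.3,0,-1,0,0,0,60],[-0.4,0,-0.8,0,0,0,60]]]'
sed -i 's/460,170,370/540,230,340/' back.py; python3 back.py 28
```

```text
time_s: 35.58
tool_pos: [557.9, -236.2, 35.3]
tcp_rot: [-0.622, 0.628, 0.33, 0.332]
contact_force: [0.4, 0.1, 0.7]
gripper_width: 0.486
gripper_force: 60.7
F [0.4 0.1 0.7] off [-1.1 -0.6 -0.3] w 41.5
time_s: 36.33
tool_pos: [557.0, -330.6, 133.6]
tcp_rot: [-0.621, 0.629, 0.33, 0.331]
contact_force: [-0.1, 0.9, -0.1]
gripper_width: 0.699
gripper_force: 0.0
[[[-0.43,-0.25,0.34,-0.037,0.032,-0.15,65],[-0.4,-0.32,0.32,-0.039,0.027,-0.151,65],[-0.37,-0.35,0.31,-0.042,0.023,-0.152,65],[-0.33,-0.41,0.28,-0.043,0.018,-0.154,65],[-0.28,-0.45,0.26,-0.044,0.012,-0.154,65],[-0.23,-0.48,0.24,-0.045,0.008,-0.156,65],[-0.17,-0.51,0.23,-0.045,0.003,-0.157,65],[-0.11,-0.53,0.2,-0.044,-0.002,-0.158,65],[-0.05,-0.54,0.18,-0.043,-0.007,-0.159,65],[0.03,-0.55,0.16,-0.042,-0.01,-0.16,65],[0.09,-0.54,0.13,-0.039,-0.015,-0.161,65],[0.15,-0.53,0.12,-0.038,-0.018,-0.162,65],[0.23,-0.5,0.1,-0.034,-0.022,-0.162,65],[0.28,-0.48,0.07,-0.032,-0.025,-0.164,65],[0.34,-0.43,0.05,-0.029,-0.027,-0.164,65],[0.4,-0.38,0.03,-0.026,-0.03,-0.165,65],[0.43,-0.33,0.01,-0.022,-0.031,-0.165,65],[0.48,-0.26,-0.01,-0.02,-0.033,-0.167,65],[0.5,-0.2,-0.03,-0.015,-0.034,-0.166,65],[0.52,-0.13,-0.05,-0.013,-0.035,-0.168,65],[0.52,-0.07,-0.07,-0.009,-0.036,-0.167,65],[0.53,0.01,-0.09,-0.006,-0.035,-0.168,65],[0.51,0.08,-0.11,-0.002,-0.036,-0.169,65],[0.49,0.15,-0.13,0,-0.036,-0.169,65],[0.46,0.2,-0.14,0.004,-0.035,-0.169,65],[0.42,0.26,-0.17,0.007,-0.035,-0.169,65],[0.37,0.32,-0.18,0.01,-0.034,-0.17,65],[0.32,0.35,-0.19,0.012,-0.033,-0.169,65]]]
z [140, 147, 153, 160, 166, 173, 180, 187, 193, 200, 208, 215, 222, 229, 237, 244, 252, 259, 267, 275, 282, 290, 299, 307, 315, 323, 332, 340] end [539.9 230.1 339.8]
```

```bash
python3 -m pendant '[[[-0.43,-0.25,0.34,-0.037,0.032,-0.15,65],[-0.4,-0.32,0.32,-0.039,0.027,-0.151,65],[-0.37,-0.35,0.31,-0.042,0.023,-0.152,65],[-0.33,-0.41,0.28,-0.043,0.018,-0.154,65],[-0.28,-0.45,0.26,-0.044,0.012,-0.154,65],[-0.23,-0.48,0.24,-0.045,0.008,-0.156,65],[-0.17,-0.51,0.23,-0.045,0.003,-0.157,65],[-0.11,-0.53,0.2,-0.044,-0.002,-0.158,65],[-0.05,-0.54,0.18,-0.043,-0.007,-0.159,65],[0.03,-0.55,0.16,-0.042,-0.01,-0.16,65],[0.09,-0.54,0.13,-0.039,-0.015,-0.161,65],[0.15,-0.53,0.12,-0.038,-0.018,-0.162,65],[0.23,-0.5,0.1,-0.034,-0.022,-0.162,65],[0.28,-0.48,0.07,-0.032,-0.025,-0.164,65],[0.34,-0.43,0.05,-0.029,-0.027,-0.164,65],[0.4,-0.38,0.03,-0.026,-0.03,-0.165,65],[0.43,-0.33,0.01,-0.022,-0.031,-0.165,65],[0.48,-0.26,-0.01,-0.02,-0.033,-0.167,65],[0.5,-0.2,-0.03,-0.015,-0.034,-0.166,65],[0.52,-0.13,-0.05,-0.013,-0.035,-0.168,65]]]'
python3 -m pendant '[[[0.52,-0.07,-0.07,-0.009,-0.036,-0.167,65],[0.53,0.01,-0.09,-0.006,-0.035,-0.168,65],[0.51,0.08,-0.11,-0.002,-0.036,-0.169,65],[0.49,0.15,-0.13,0,-0.036,-0.169,65],[0.46,0.2,-0.14,0.004,-0.035,-0.169,65],[0.42,0.26,-0.17,0.007,-0.035,-0.169,65],[0.37,0.32,-0.18,0.01,-0.034,-0.17,65],[0.32,0.35,-0.19,0.012,-0.033,-0.169,65],[0,0,0,0,0,0,65],[0,0,0,0,0,0,65]]]'
python3 pots.py w9.png 0125
```

```text
time_s: 38.83
tool_pos: [603.4, 91.4, 274.0]
tcp_rot: [0.618, 0.774, 0.009, -0.139]
contact_force: [0.8, 0.2, 0.3]
gripper_width: 0.759
gripper_force: 0.0
time_s: 40.08
tool_pos: [539.9, 230.7, 338.7]
tcp_rot: [0.001, 1.0, 0.0, -0.0]
contact_force: [0.8, -0.7, -1.0]
gripper_width: 0.762
gripper_force: 0.0
[[366.06440701616265, 5.8878247059486455], [381.2633379514516, 343.3946373020188], [622.9174156489321, 339.30006407816694], [627.2955698195672, -9.36280242285423]]
0 [440.   34.5] -0.168 res 194 2825
1 [431.2 164.4] 0.495 res 101 3921
2 [436.3 290.6] 1.003 res 267 3692
5 [628.7 285.7] 0.387 res 42 589
```

View pics/w9.png

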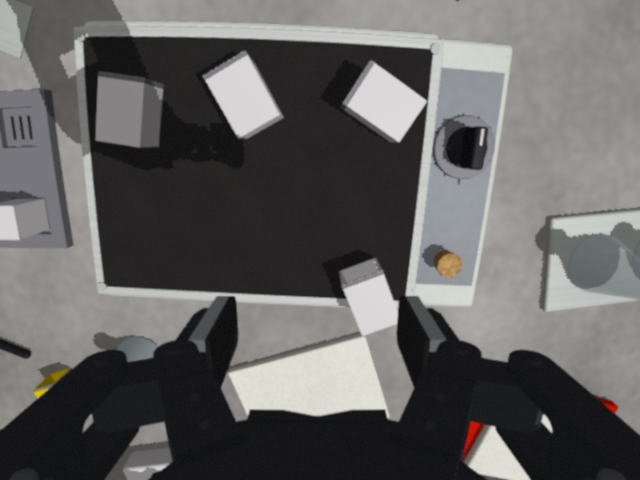

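Pot 5 has been knocked out to the plate's far rim: its top face spans (341,278), (383,270), (398,325) and (360,335). Pots 0–2 are at (130,110), (243,95) and (385,100). I measure pot 5's actual pose from its corners and from a second view.

```bash
cat > chk.py <<'E'
from h import *
np.set_printoptions(precision=1,suppress=True)
p=snap('wrist')
c=[(341,278),(383,270),(398,325),(360,335)]
X=atz(p,c,142);print(X[:,:2].tolist());print('sides',[np.linalg.norm(X[i]-X[(i+1)%4]) for i in range(4)])
print('mouth low edge z100',atz(p,[(340,265),(378,258)],100)[:,:2].tolist())
print('pot0 proj old/new',proj(p,[[440.7,53.7,142],[440,34.5,142]]).tolist())
g=p['pixels'].mean(2).astype(int)
print(g[240:345:3,370].tolist()); print(g[310,330:410:2].tolist())
b=snap('side')
for d in ctrl.masks_of('side','pot1'):
    m=d['region'];ys,xs=np.nonzero(m);print(round(d['score'],2),np.array(d['centre']),m.sum(),atz(b,d['centre'],125)[0])
E
python3 chk.py
```

```text
[[600.1404843501117, 253.76524753964657], [591.9664147801709, 294.5386075771722], [651.5575283441725, 312.94857050694446], [662.7087611590705, 274.4141404250426]]
sides [np.float64(41.584640218281585), np.float64(62.3700853845281), np.float64(40.11548697235321), np.float64(65.88752568001813)]
mouth low edge z100 [[601.0039002671517, 255.3052011058927], [593.1048910063995, 296.3528399476359]]
pot0 proj old/new [[118.65435970994619, 109.21827646205796], [98.25503283337812, 109.19399131303891]]
[35, 37, 36, 37, 34, 22, 39, 129, 132, 132, 132, 125, 137, 189, 217, 218, 217, 217, 217, 216, 217, 216, 216, 216, 216, 216, 215, 215, 215, 215, 216, 183, 147, 144, 141]
[136, 137, 139, 141, 143, 144, 144, 143, 144, 145, 147, 191, 215, 215, 216, 215, 216, 216, 216, 216, 216, 216, 216, 216, 216, 217, 216, 217, 217, 217, 217, 217, 217, 208, 100, 18, 16, 18, 15, 20]
0.93 [274.7 180.6] 420 [439.4 160.7 125. ]
0.92 [325.4 148.8] 371 [628.8 290.3 125. ]
0.82 [218.6 164.8] 280 [268.7 273.5 125. ]
0.75 [270.  155.4] 325 [440.4 290.4 125. ]
0.73 [340.4 293.6] 422 [ 550.8 -317.7  125. ]
0.69 [331.6 266.8] 353 [ 546.3 -223.6  125. ]
0.66 [199.4 185.9] 356 [202.9 180.3 125. ]
0.61 [422.  260.1] 441 [ 796.1 -246.4  125. ]
0.58 [282.7 202. ] 376 [450.7  57.5 125. ]
```

```bash
python3 -m pendant '[[[-0.5,0.3,0.5,0,0,0,65],[-0.5,0.3,0.5,0,0,0,65],[-0.5,0.3,0.5,0,0,0,65],[0,0,0,0,0,0,65],[0,0,0,0,0,0,65]]]'
python3 - <<'E'
from h import *
import pickle
p=snap('wrist');save(p,'w10.png');pickle.dump(p,open('w10.pkl','wb'))
u=proj(p,[[626,284,121]])[0].astype(int);print(u)
a=p['pixels'][u[1]-55:u[1]+55,u[0]-70:u[0]+70,::-1];cv2.imwrite('pics/c10.png',cv2.resize(a,None,fx=5.4,fy=5.4,interpolation=cv2.INTER_CUBIC));print('org',u-[70,55])
E
```

```text
time_s: 40.9
tool_pos: [599.8, 266.8, 279.6]
tcp_rot: [0.0, 1.0, 0.0, 0.0]
contact_force: [-0.4, 0.9, -0.4]
gripper_width: 0.757
gripper_force: 0.0
[337 256]
org [267 201]
```

View pics/c10.png

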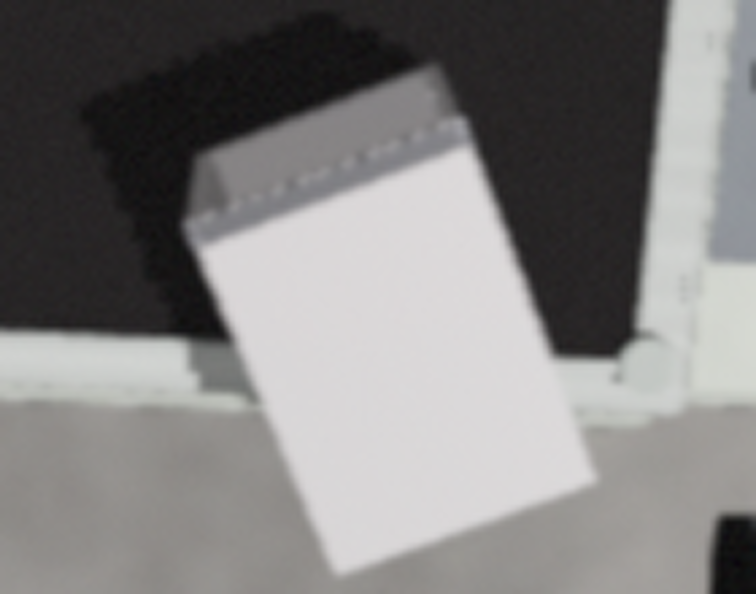

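```bash
cat > c5.py <<'E'
from h import *
import pickle
from scipy.optimize import least_squares
np.set_printoptions(precision=3,suppress=True)
p=pickle.load(open('w10.pkl','rb'))
uv=np.array([(182,222),(465,120),(338,577),(597,480),(208,153),(438,65)])/5.4+[267,201]
# local: mouth at -x; image left = -y
L=np.array([(-30,-21,21),(-30,21,21),(30,-21,21),(30,21,21),(-30,-21,-21),(-30,21,-21)],float)
def f(v): return (proj(p,(R.from_euler('zyx',[v[3],v[4],0])).apply(L)+v[:3])-uv).ravel()
r=least_squares(f,[626,284,121,.4,0]);print(r.x,r.fun.reshape(-1,2).round(1).tolist(),r.cost)
g=lambda v:f(np.array([v[0],v[1],121,v[2],0]));r2=least_squares(g,[626,284,.4]);print('flat',r2.x,r2.cost,r2.fun.round(1))
print('low mouth edge z',(R.from_euler('zyx',[r.x[3],r.x[4],0]).apply(L[4:])+r.x[:3])[:,2])
E
python3 c5.py
```

```text
[627.567 285.573 122.334   0.373   0.002] [[1.5, 0.1], [-0.3, -0.1], [-0.1, -0.3], [0.1, 0.4], [-1.5, 0.3], [0.2, -0.3]] 2.60920229972552
flat [627.981 285.644   0.373] 2.739123685878785 [ 1.7  0.1 -0.4 -0.1 -0.1 -0.6 -0.1  0.2 -1.4  0.4  0.1 -0.1]
low mouth edge z [101.376 101.407]
```

```bash
python3 pre.py 627.8 285.6 .373 5
python3 - <<'E'
from kin import *
for s in(8,0,-8):
    pt,Rt=grasp(627.8,285.6,.373,s=s,back=0);q,e=IK(pt,Rt,[.4,.93,.75,0,2.06,-1.6]);print(s,q.round(2),round(e,4))
    q,e=IK(pt+[0,0,130],Rt,q);print(s,q.round(2),round(e,4))
E
```

```text
[ 0.37  1.19  0.23  0.01  2.19 -1.57] 0.1382
[-0.36, 0.18, 0.47, 0.023, 0.119, -0.072] [-0.43, 0.16, 0.42, 0.023, 0.119, -0.072] [-0.49, 0.14, 0.37, 0.023, 0.119, -0.072] [-0.54, 0.11, 0.3, 0.023, 0.119, -0.072] [-0.57, 0.08, 0.23, 0.023, 0.119, -0.072] 
end [672.5 303.2 185.6] err [-0.1  0.1 -0. ]
then
[-0.0, 0.0, 0.56, -0.0, -0.0, -0.001] [-0.0, 0.0, 0.56, -0.0, -0.0, -0.001] [-0.0, 0.0, 0.57, -0.0, -0.0, -0.001] [-0.0, 0.0, 0.56, -0.0, -0.0, -0.001] 
end [625.2 284.5 111.4] err [-0.1 -0.1  0. ]
8 [ 0.37  1.13  0.55  0.    2.06 -1.57] 0.0
8 [ 0.37  1.09  0.34  0.    2.32 -1.57] 0.0
0 [ 0.37  1.1   0.6   0.    2.04 -1.57] 0.0
0 [ 0.37  1.05  0.41  0.    2.28 -1.57] 0.0
-8 [ 0.37  1.07  0.65  0.    2.01 -1.57] 0.0
-8 [ 0.37  1.01  0.48  0.    2.25 -1.57] 0.0
```

Pot 5 lies flat with half of it overhanging, and it's reachable with a vertical approach.

```bash
cat > pre2.py <<'E'
from kin import *
import sys
x,y,w,s=map(float,sys.argv[1:5]);m=int(sys.argv[5])
pt,Rt=grasp(x,y,w,s=s);q,e=IK(pt,Rt,[y/x,.93,.75,0,2.06,-1.6]);print(q.round(2),round(e,4))
cp,cR=rows(pt+[0,0,80],Rt,m);print('then');rows(pt,Rt,4,cp,cR)
E
python3 pre2.py 627.8 285.6 .373 0 5
```

```text
[ 0.37  1.1   0.6   0.    2.04 -1.57] 0.0
[-0.09, 0.07, 0.44, 0.023, 0.119, -0.072] [-0.15, 0.08, 0.43, 0.023, 0.119, -0.072] [-0.2, 0.07, 0.41, 0.023, 0.119, -0.072] [-0.25, 0.07, 0.37, 0.023, 0.119, -0.072] [-0.31, 0.05, 0.35, 0.023, 0.119, -0.072] 
end [617.9 281.7 191.1] err [ 0.1  0.  -0.2]
then
[-0.28, 0.0, 0.41, -0.0, -0.0, -0.001] [-0.28, 0.0, 0.41, -0.0, -0.0, -0.001] [-0.28, 0.0, 0.42, -0.0, -0.0, -0.001] [-0.29, 0.0, 0.41, -0.0, -0.0, -0.001] 
end [617.9 281.6 111.1] err [ 0.1 -0.1 -0.2]
```

```bash
python3 -m pendant '[[[-0.09,0.07,0.44,0.023,0.119,-0.072,65],[-0.15,0.08,0.43,0.023,0.119,-0.072,65],[-0.2,0.07,0.41,0.023,0.119,-0.072,65],[-0.25,0.07,0.37,0.023,0.119,-0.072,65],[-0.31,0.05,0.35,0.023,0.119,-0.072,65],[0,0,0,0,0,0,65],[-0.28,0,0.41,0,0,0,65],[-0.28,0,0.41,0,0,0,65],[-0.28,0,0.42,0,0,0,65],[-0.29,0,0.41,0,0,0,65],[0,0,0,0,0,0,65],[0,0,0,0,0,0,30],[0,0,0,0,0,0,30],[0,0,0,0,0,0,30],[0,0,0,0,0,0,30]]]' 60
python3 st.py 627.8 285.6; python3 go.py far2 30 70
```

```text
time_s: 42.82
tool_pos: [618.2, 281.9, 111.1]
tcp_rot: [-0.177, 0.939, -0.056, -0.29]
contact_force: [3.2, 1.8, 5.6]
gripper_width: 0.484
gripper_force: 61.0
q [-0.81  1.03  0.92  0.66  1.91  2.33] 0.0
[[[0.4,0,-0.7,0,0,0,30],[0.44,0,-0.69,0,0,0,30],[0.48,-0.01,-0.66,0,0,0,30],[0.52,0,-0.63,0,0,0,30],[-0.1,-0.56,0.13,-0.039,0.006,0.148,30],[-0.17,-0.55,0.12,-0.038,0.011,0.149,30],[-0.22,-0.52,0.11,-0.038,0.015,0.149,30],[-0.29,-0.5,0.09,-0.036,0.019,0.149,30],[-0.34,-0.45,0.09,-0.034,0.023,0.15,30],[-0.39,-0.41,0.06,-0.032,0.027,0.15,30],[-0.43,-0.36,0.06,-0.029,0.03,0.151,30],[-0.48,-0.3,0.04,-0.026,0.034,0.15,30],[-0.5,-0.24,0.02,-0.022,0.037,0.151,30],[-0.53,-0.18,0.01,-0.019,0.039,0.152,30],[-0.54,-0.12,0,-0.014,0.042,0.151,30],[-0.54,-0.04,-0.02,-0.009,0.043,0.152,30],[-0.55,0.02,-0.04,-0.005,0.045,0.152,30],[-0.53,0.09,-0.05,0.001,0.045,0.153,30],[-0.51,0.15,-0.07,0.005,0.045,0.153,30],[-0.49,0.22,-0.08,0.011,0.045,0.152,30],[-0.45,0.26,-0.1,0.015,0.044,0.154,30],[-0.4,0.33,-0.11,0.021,0.042,0.153,30],[-0.36,0.36,-0.13,0.026,0.04,0.153,30],[-0.3,0.41,-0.15,0.03,0.037,0.154,30],[-0.25,0.43,-0.16,0.035,0.034,0.154,30],[-0.18,0.45,-0.18,0.039,0.03,0.153,30],[-0.13,0.47,-0.19,0.042,0.026,0.154,30],[-0.05,0.47,-0.21,0.045,0.02,0.154,30],[0,0.47,-0.22,0.048,0.016,0.155,30],[0.07,0.45,-0.24,0.049,0.009,0.154,30],[0.12,0.43,-0.25,0.051,0.004,0.154,30],[0.18,0.4,-0.27,0.052,-0.002,0.155,30],[0.22,0.37,-0.29,0.051,-0.008,0.154,30],[0.27,0.32,-0.3,0.05,-0.014,0.154,30]]]
z [143, 176, 209, 241, 235, 228, 222, 216, 209, 203, 197, 191, 186, 180, 175, 169, 164, 159, 154, 149, 145, 140, 136, 132, 128, 124, 120, 116, 113, 109, 106, 103, 100, 97] end [ 558.1 -324.6   96.7]
```

The straight joint path swings out toward the flask, so I add a waypoint nearer the robot and higher.

```bash
python3 - <<'E'
s=open('go.py').read()
s=s.replace("u,_=IK(P0+[0,0,130],Q0,q);jrows([u,a],[4,m],30)","""
        u,_=IK(P0+[0,0,130],Q0,q);v,ev=IK(np.array([480,-30,290.]),down(1.2),[-.15,.3,1.4,.3,1.5,.4]);print('via',v,round(ev,4));jrows([u,v,a],[4,m//2,m-m//2],30)""")
open('go.py','w').write(s)
E
python3 go.py far2 32 70
```

```text
q [-0.81  1.03  0.92  0.66  1.91  2.33] 0.0
via [-0.14  0.1   1.62  0.    1.42  0.23] 0.0
[[[0.4,0,-0.7,0,0,0,30],[0.44,0,-0.69,0,0,0,30],[0.48,-0.01,-0.66,0,0,0,30],[0.52,0,-0.63,0,0,0,30],[0.21,-0.54,-0.12,-0.02,-0.036,0.139,30],[0.17,-0.56,-0.1,-0.023,-0.035,0.14,30],[0.12,-0.57,-0.08,-0.025,-0.031,0.141,30],[0.07,-0.57,-0.06,-0.028,-0.029,0.141,30],[0.02,-0.59,-0.05,-0.03,-0.026,0.141,30],[-0.03,-0.57,-0.02,-0.032,-0.024,0.143,30],[-0.08,-0.58,-0.01,-0.034,-0.02,0.142,30],[-0.12,-0.56,0,-0.034,-0.017,0.143,30],[-0.17,-0.55,0.02,-0.036,-0.014,0.143,30],[-0.22,-0.53,0.04,-0.037,-0.012,0.144,30],[-0.26,-0.5,0.05,-0.037,-0.008,0.144,30],[-0.29,-0.49,0.07,-0.038,-0.004,0.144,30],[-0.34,-0.46,0.08,-0.038,-0.002,0.144,30],[-0.37,-0.42,0.09,-0.037,0.001,0.145,30],[-0.4,-0.4,0.11,-0.038,0.004,0.145,30],[-0.43,-0.36,0.11,-0.036,0.008,0.144,30],[-0.17,0.39,0.23,0.054,0.027,0.179,30],[-0.14,0.43,0.21,0.057,0.022,0.178,30],[-0.09,0.46,0.19,0.059,0.017,0.178,30],[-0.04,0.49,0.17,0.061,0.012,0.176,30],[0.02,0.52,0.15,0.062,0.006,0.174,30],[0.09,0.53,0.12,0.063,0.001,0.173,30],[0.15,0.54,0.1,0.063,-0.005,0.172,30],[0.21,0.54,0.07,0.063,-0.011,0.17,30],[0.28,0.52,0.04,0.062,-0.018,0.168,30],[0.35,0.5,0,0.062,-0.023,0.166,30],[0.4,0.47,-0.03,0.059,-0.03,0.163,30],[0.46,0.43,-0.06,0.056,-0.035,0.161,30],[0.5,0.39,-0.1,0.053,-0.042,0.159,30],[0.54,0.34,-0.14,0.049,-0.047,0.156,30],[0.58,0.29,-0.17,0.044,-0.053,0.154,30],[0.6,0.23,-0.21,0.039,-0.057,0.151,30]]]
z [143, 176, 209, 241, 250, 258, 266, 273, 280, 285, 290, 294, 297, 299, 300, 300, 299, 297, 294, 290, 281, 271, 262, 251, 241, 230, 218, 206, 193, 180, 167, 154, 140, 126, 111, 97] end [ 558.1 -324.3   96.9]
```

```bash
python3 -m pendant '[[[0.4,0,-0.7,0,0,0,30],[0.44,0,-0.69,0,0,0,30],[0.48,-0.01,-0.66,0,0,0,30],[0.52,0,-0.63,0,0,0,30],[0.21,-0.54,-0.12,-0.02,-0.036,0.139,30],[0.17,-0.56,-0.1,-0.023,-0.035,0.14,30],[0.12,-0.57,-0.08,-0.025,-0.031,0.141,30],[0.07,-0.57,-0.06,-0.028,-0.029,0.141,30],[0.02,-0.59,-0.05,-0.03,-0.026,0.141,30],[-0.03,-0.57,-0.02,-0.032,-0.024,0.143,30],[-0.08,-0.58,-0.01,-0.034,-0.02,0.142,30],[-0.12,-0.56,0,-0.034,-0.017,0.143,30],[-0.17,-0.55,0.02,-0.036,-0.014,0.143,30],[-0.22,-0.53,0.04,-0.037,-0.012,0.144,30],[-0.26,-0.5,0.05,-0.037,-0.008,0.144,30],[-0.29,-0.49,0.07,-0.038,-0.004,0.144,30],[-0.34,-0.46,0.08,-0.038,-0.002,0.144,30],[-0.37,-0.42,0.09,-0.037,0.001,0.145,30],[-0.4,-0.4,0.11,-0.038,0.004,0.145,30],[-0.43,-0.36,0.11,-0.036,0.008,0.144,30]]]'
python3 -m pendant '[[[-0.17,0.39,0.23,0.054,0.027,0.179,30],[-0.14,0.43,0.21,0.057,0.022,0.178,30],[-0.09,0.46,0.19,0.059,0.017,0.178,30],[-0.04,0.49,0.17,0.061,0.012,0.176,30],[0.02,0.52,0.15,0.062,0.006,0.174,30],[0.09,0.53,0.12,0.063,0.001,0.173,30],[0.15,0.54,0.1,0.063,-0.005,0.172,30],[0.21,0.54,0.07,0.063,-0.011,0.17,30],[0.28,0.52,0.04,0.062,-0.018,0.168,30],[0.35,0.5,0,0.062,-0.023,0.166,30],[0.4,0.47,-0.03,0.059,-0.03,0.163,30],[0.46,0.43,-0.06,0.056,-0.035,0.161,30],[0.5,0.39,-0.1,0.053,-0.042,0.159,30],[0.54,0.34,-0.14,0.049,-0.047,0.156,30],[0.58,0.29,-0.17,0.044,-0.053,0.154,30],[0.6,0.23,-0.21,0.039,-0.057,0.151,30],[0,0,0,0,0,0,30],[0,0,0,0,0,0,30]]]'
python3 go.py far2 6 0
```

```text
time_s: 45.32
tool_pos: [479.0, -30.6, 289.6]
tcp_rot: [0.827, 0.563, -0.0, 0.0]
contact_force: [0.4, -0.6, 0.1]
gripper_width: 0.485
gripper_force: 60.5
time_s: 47.58
tool_pos: [558.9, -324.1, 97.0]
tcp_rot: [-0.623, 0.628, 0.327, 0.331]
contact_force: [-0.9, -0.1, -1.0]
gripper_width: 0.483
gripper_force: 60.8
q [-0.81  1.13  0.91  0.64  1.85  2.28] 0.0
[0.24, 0.0, 0.17, 0.0, -0.0, 0.0] [0.24, 0.01, 0.16, 0.0, -0.0, 0.0] [0.25, 0.0, 0.17, 0.0, -0.0, 0.0] [0.24, 0.0, 0.16, 0.0, -0.0, 0.0] [0.24, 0.01, 0.17, 0.0, -0.0, 0.0] [0.24, 0.0, 0.16, 0.0, -0.0, 0.0] 
end [ 558.2 -324.4   26.8] err [0.  0.  0.1]
```

```bash
python3 -m pendant '[[[0.24,0,0.17,0,0,0,30],[0.24,0,0.16,0,0,0,30],[0.25,0,0.17,0,0,0,30],[0.24,0,0.16,0,0,0,30],[0.12,0,0.09,0,0,0,30],[0.12,0,0.08,0,0,0,30],[0.12,0,0.08,0,0,0,30],[0.12,0,0.08,0,0,0,30],[0,0,0,0,0,0,30]]]' && python3 ok.py far2 && python3 -m pendant '[[[0,0,0,0,0,0,55],[0,0,0,0,0,0,60],[-0.1,0,-0.4,0,0,0,60],[-0.5,0,-0.8,0,0,0,60],[-0.8,0,-0.7,0,0,0,60],[-1,0,-0.4,0,0,0,60]]]'
sed -i 's/540,230,340/455,170,360/; s/^jrows.*/w,_=IK(np.array([480,-30,290.]),down(1.2),[-.15,.3,1.4,.3,1.5,.4]);m=int(sys.argv[1]);jrows([w,v],[m-12,12],65)/' back.py; python3 back.py 28
```

```text
time_s: 48.7
tool_pos: [558.5, -324.7, 26.1]
tcp_rot: [-0.622, 0.629, 0.328, 0.331]
contact_force: [0.1, -0.3, -0.2]
gripper_width: 0.483
gripper_force: 60.9
F [ 0.1 -0.3 -0.2] off [ 0.4 -0.3 -0.6] w 41.2
time_s: 49.45
tool_pos: [558.1, -347.5, 159.7]
tcp_rot: [-0.622, 0.63, 0.327, 0.331]
contact_force: [0.4, 0.5, -0.5]
gripper_width: 0.705
gripper_force: 0.0
[[[-0.57,-0.16,0.36,-0.034,0.057,-0.147,65],[-0.56,-0.21,0.32,-0.04,0.052,-0.15,65],[-0.54,-0.25,0.28,-0.046,0.048,-0.153,65],[-0.52,-0.3,0.25,-0.05,0.042,-0.156,65],[-0.49,-0.33,0.22,-0.055,0.037,-0.159,65],[-0.45,-0.38,0.17,-0.057,0.031,-0.163,65],[-0.41,-0.42,0.15,-0.061,0.024,-0.165,65],[-0.35,-0.45,0.1,-0.062,0.018,-0.168,65],[-0.31,-0.47,0.08,-0.062,0.011,-0.171,65],[-0.24,-0.5,0.04,-0.064,0.005,-0.172,65],[-0.19,-0.5,0.01,-0.063,-0.001,-0.176,65],[-0.12,-0.5,-0.02,-0.062,-0.007,-0.177,65],[-0.06,-0.5,-0.05,-0.061,-0.013,-0.18,65],[0,-0.49,-0.06,-0.059,-0.018,-0.181,65],[0.06,-0.46,-0.09,-0.056,-0.023,-0.183,65],[0.11,-0.43,-0.11,-0.054,-0.029,-0.184,65],[0.41,-0.11,-0.14,0,0,-0.162,65],[0.41,-0.07,-0.15,0,0,-0.162,65],[0.43,-0.01,-0.14,0,0,-0.161,65],[0.42,0.03,-0.15,0,0,-0.162,65],[0.41,0.09,-0.14,0,0,-0.162,65],[0.4,0.14,-0.15,0,0,-0.162,65],[0.38,0.19,-0.15,0,0,-0.162,65],[0.36,0.23,-0.14,0,0,-0.161,65],[0.32,0.28,-0.15,0,0,-0.162,65],[0.29,0.31,-0.15,0,0,-0.162,65],[0.25,0.34,-0.14,0,0,-0.162,65],[0.21,0.38,-0.15,0,0,-0.162,65]]]
z [170, 181, 191, 201, 210, 219, 228, 236, 244, 252, 259, 266, 273, 279, 285, 290, 296, 302, 307, 313, 319, 325, 331, 336, 342, 348, 354, 360] end [454.9 170.2 360. ]
```

```bash
python3 -m pendant '[[[-0.57,-0.16,0.36,-0.034,0.057,-0.147,65],[-0.56,-0.21,0.32,-0.04,0.052,-0.15,65],[-0.54,-0.25,0.28,-0.046,0.048,-0.153,65],[-0.52,-0.3,0.25,-0.05,0.042,-0.156,65],[-0.49,-0.33,0.22,-0.055,0.037,-0.159,65],[-0.45,-0.38,0.17,-0.057,0.031,-0.163,65],[-0.41,-0.42,0.15,-0.061,0.024,-0.165,65],[-0.35,-0.45,0.1,-0.062,0.018,-0.168,65],[-0.31,-0.47,0.08,-0.062,0.011,-0.171,65],[-0.24,-0.5,0.04,-0.064,0.005,-0.172,65],[-0.19,-0.5,0.01,-0.063,-0.001,-0.176,65],[-0.12,-0.5,-0.02,-0.062,-0.007,-0.177,65],[-0.06,-0.5,-0.05,-0.061,-0.013,-0.18,65],[0,-0.49,-0.06,-0.059,-0.018,-0.181,65],[0.06,-0.46,-0.09,-0.056,-0.023,-0.183,65],[0.11,-0.43,-0.11,-0.054,-0.029,-0.184,65],[0.41,-0.11,-0.14,0,0,-0.162,65],[0.41,-0.07,-0.15,0,0,-0.162,65],[0.43,-0.01,-0.14,0,0,-0.161,65],[0.42,0.03,-0.15,0,0,-0.162,65]]]'
python3 -m pendant '[[[0.41,0.09,-0.14,0,0,-0.162,65],[0.4,0.14,-0.15,0,0,-0.162,65],[0.38,0.19,-0.15,0,0,-0.162,65],[0.36,0.23,-0.14,0,0,-0.161,65],[0.32,0.28,-0.15,0,0,-0.162,65],[0.29,0.31,-0.15,0,0,-0.162,65],[0.25,0.34,-0.14,0,0,-0.162,65],[0.21,0.38,-0.15,0,0,-0.162,65],[0,0,0,0,0,0,65],[0,0,0,0,0,0,65]]]'
python3 pots.py w11.png 012
cat > seat.py <<'E'
from h import *
from place import pocket
np.set_printoptions(precision=1,suppress=True)
p=snap('side');save(p,'s_last.png')
ms=[(np.array(d['centre']),d['region']) for d in ctrl.masks_of('side','pot1')]
for n in('far0','far1','far2','near0','near1','near2'):
    c=pocket(n);u=proj(p,[c+[0,0,30]])[0]
    k=[(a,m) for a,m in ms if np.linalg.norm(a-u)<15]
    if not k: print(n,'none');continue
    V=np.array([c+[i*21,j*21,h] for i in(-1,1) for j in(-1,1) for h in(0,60)])
    def iou(dx,dy,dz):
        b=np.zeros((480,640),np.uint8);cv2.fillConvexPoly(b,cv2.convexHull(np.round(proj(p,V+[dx,dy,dz])*16).astype(np.int32)),1,cv2.LINE_8,4);return (b&k[0][1]).sum()/(b|k[0][1]).sum()
    best=max(((iou(dx,dy,dz),dx,dy,dz) for dx in range(-8,9,2) for dy in range(-8,9,2) for dz in(0,9)));print(n,k[0][0]-u,'nominal',round(iou(0,0,0),2),'best',best)
E
python3 seat.py
```

```text
time_s: 51.95
tool_pos: [483.9, 38.9, 313.5]
tcp_rot: [0.608, 0.794, 0.001, -0.003]
contact_force: [-0.8, 0.1, -0.8]
gripper_width: 0.76
gripper_force: 0.0
time_s: 53.2
tool_pos: [459.1, 171.1, 359.9]
tcp_rot: [0.01, 1.0, 0.002, -0.003]
contact_force: [0.5, 0.0, -0.4]
gripper_width: 0.761
gripper_force: 0.0
[[366.06262042705873, 5.875935964426503], [381.2639238668162, 343.38253258616476], [622.9156877935004, 339.28669793799145], [627.2958581760026, -9.376282219245695]]
0 [441.4  53.7] -0.171 res 201 3231
1 [431.5 165.1] 0.493 res 74 2908
2 [437.3 290.8] 0.98 res 79 2985
far0 [2.  0.7] nominal 0.8 best (np.float64(0.8102189781021898), 0, 2, 0)
far1 [2.3 1.2] nominal 0.87 best (np.float64(0.8929384965831435), -2, 0, 0)
far2 [ 1.1 -0.3] nominal 0.91 best (np.float64(0.9142857142857143), 0, 0, 0)
near0 none
near1 none
near2 none
```

All three far pots are confirmed seated. Next is pot 0 into near0.

```bash
python3 pre.py 441.4 53.7 -.171 7
```

```text
[-0.02  0.55  1.39  0.09  1.8  -1.43] 0.0
[-0.12, -0.45, 0.62, -0.006, 0.085, 0.021] [-0.18, -0.45, 0.6, -0.006, 0.085, 0.021] [-0.24, -0.45, 0.58, -0.006, 0.085, 0.021] [-0.29, -0.44, 0.56, -0.006, 0.085, 0.021] [-0.36, -0.45, 0.53, -0.006, 0.085, 0.021] [-0.4, -0.44, 0.49, -0.006, 0.085, 0.021] [-0.46, -0.43, 0.45, -0.006, 0.085, 0.021] 
end [489.   45.4 185.6] err [ 0.2 -0.1  0. ]
then
[-0.0, 0.0, 0.56, -0.0, -0.001, 0.001] [-0.0, 0.0, 0.57, -0.0, -0.001, 0.001] [0.0, 0.0, 0.56, -0.0, -0.001, 0.001] [0.0, 0.0, 0.56, -0.0, -0.001, 0.001] 
end [438.8  54.1 111.4] err [ 0.1 -0.1  0.1]
```

```bash
python3 -m pendant '[[[-0.12,-0.45,0.62,-0.006,0.085,0.021,65],[-0.18,-0.45,0.6,-0.006,0.085,0.021,65],[-0.24,-0.45,0.58,-0.006,0.085,0.021,65],[-0.29,-0.44,0.56,-0.006,0.085,0.021,65],[-0.36,-0.45,0.53,-0.006,0.085,0.021,65],[-0.4,-0.44,0.49,-0.006,0.085,0.021,65],[-0.46,-0.43,0.45,-0.006,0.085,0.021,65],[0,0,0.56,0,0,0,65],[0,0,0.57,0,0,0,65],[0,0,0.56,0,0,0,65],[0,0,0.56,0,0,0,65],[0,0,0,0,0,0,65],[0,0,0,0,0,0,30],[0,0,0,0,0,0,30],[0,0,0,0,0,0,30],[0,0,0,0,0,0,30]]]' 60
python3 st.py 441.4 53.7; python3 go.py near0 30 70
```

```text
time_s: 55.35
tool_pos: [439.8, 54.4, 112.3]
tcp_rot: [0.079, 0.952, 0.025, -0.294]
contact_force: [3.7, -1.4, 6.2]
gripper_width: 0.484
gripper_force: 61.1
q [-0.73  0.62  1.66  0.67  1.62  2.18] 0.0
via [-0.14  0.1   1.62  0.    1.42  0.23] 0.0
[[[0.39,0.02,-0.7,-0.001,0,0,30],[0.44,0,-0.68,0,0,0,30],[0.48,0,-0.66,0,0,0,30],[0.53,-0.01,-0.64,0.001,0,0,30],[-0.05,-0.12,-0.08,-0.007,-0.04,0.118,30],[-0.07,-0.11,-0.09,-0.011,-0.038,0.118,30],[-0.08,-0.1,-0.09,-0.015,-0.038,0.118,30],[-0.09,-0.09,-0.09,-0.018,-0.036,0.118,30],[-0.11,-0.08,-0.1,-0.022,-0.033,0.118,30],[-0.12,-0.07,-0.1,-0.026,-0.031,0.118,30],[-0.13,-0.06,-0.1,-0.028,-0.029,0.117,30],[-0.13,-0.04,-0.11,-0.031,-0.025,0.118,30],[-0.14,-0.02,-0.11,-0.033,-0.022,0.118,30],[-0.15,0,-0.11,-0.036,-0.019,0.118,30],[-0.15,0.01,-0.12,-0.037,-0.014,0.118,30],[-0.14,0.03,-0.11,-0.039,-0.011,0.118,30],[-0.15,0.06,-0.12,-0.039,-0.007,0.117,30],[-0.14,0.07,-0.13,-0.04,-0.003,0.118,30],[-0.13,0.08,-0.12,-0.04,0.001,0.117,30],[-0.19,0.04,0.43,0.06,0.028,0.177,30],[-0.2,0.09,0.4,0.063,0.023,0.177,30],[-0.19,0.13,0.38,0.065,0.018,0.178,30],[-0.17,0.18,0.34,0.066,0.011,0.179,30],[-0.13,0.22,0.31,0.067,0.005,0.178,30],[-0.1,0.25,0.28,0.068,0,0.179,30],[-0.05,0.28,0.24,0.068,-0.007,0.179,30],[0,0.29,0.21,0.068,-0.013,0.179,30],[0.05,0.29,0.17,0.067,-0.02,0.179,30],[0.1,0.29,0.14,0.066,-0.026,0.178,30],[0.15,0.26,0.1,0.063,-0.033,0.178,30],[0.2,0.24,0.06,0.061,-0.039,0.176,30],[0.23,0.2,0.02,0.058,-0.046,0.176,30],[0.26,0.16,-0.01,0.054,-0.051,0.175,30],[0.29,0.11,-0.05,0.048,-0.058,0.173,30]]]
z [144, 177, 209, 242, 244, 246, 248, 250, 252, 255, 258, 261, 265, 268, 272, 276, 280, 285, 290, 273, 256, 240, 225, 211, 198, 185, 173, 162, 151, 141, 131, 122, 113, 105] end [ 444.8 -144.6  105.2]
```

```bash
python3 -m pendant '[[[0.39,0.02,-0.7,-0.001,0,0,30],[0.44,0,-0.68,0,0,0,30],[0.48,0,-0.66,0,0,0,30],[0.53,-0.01,-0.64,0.001,0,0,30],[-0.05,-0.12,-0.08,-0.007,-0.04,0.118,30],[-0.07,-0.11,-0.09,-0.011,-0.038,0.118,30],[-0.08,-0.1,-0.09,-0.015,-0.038,0.118,30],[-0.09,-0.09,-0.09,-0.018,-0.036,0.118,30],[-0.11,-0.08,-0.1,-0.022,-0.033,0.118,30],[-0.12,-0.07,-0.1,-0.026,-0.031,0.118,30],[-0.13,-0.06,-0.1,-0.028,-0.029,0.117,30],[-0.13,-0.04,-0.11,-0.031,-0.025,0.118,30],[-0.14,-0.02,-0.11,-0.033,-0.022,0.118,30],[-0.15,0,-0.11,-0.036,-0.019,0.118,30],[-0.15,0.01,-0.12,-0.037,-0.014,0.118,30],[-0.14,0.03,-0.11,-0.039,-0.011,0.118,30],[-0.15,0.06,-0.12,-0.039,-0.007,0.117,30],[-0.14,0.07,-0.13,-0.04,-0.003,0.118,30],[-0.13,0.08,-0.12,-0.04,0.001,0.117,30]]]'
python3 -m pendant '[[[-0.19,0.04,0.43,0.06,0.028,0.175,30],[-0.2,0.09,0.4,0.063,0.023,0.174,30],[-0.19,0.13,0.38,0.065,0.018,0.174,30],[-0.17,0.18,0.34,0.066,0.011,0.174,30],[-0.13,0.22,0.31,0.067,0.005,0.174,30],[-0.1,0.25,0.28,0.068,0,0.173,30],[-0.05,0.28,0.24,0.068,-0.007,0.173,30],[0,0.29,0.21,0.068,-0.013,0.173,30],[0.05,0.29,0.17,0.067,-0.02,0.173,30],[0.1,0.29,0.14,0.066,-0.026,0.173,30],[0.15,0.26,0.1,0.063,-0.033,0.172,30],[0.2,0.24,0.06,0.061,-0.039,0.172,30],[0.23,0.2,0.02,0.058,-0.046,0.172,30],[0.26,0.16,-0.01,0.054,-0.051,0.172,30],[0.29,0.11,-0.05,0.048,-0.058,0.172,30],[0,0,0,0,0,0,30],[0,0,0,0,0,0,30]]]'
python3 go.py near0 6 0
```

```text
time_s: 57.72
tool_pos: [479.5, -30.2, 289.4]
tcp_rot: [0.826, 0.563, -0.0, -0.0]
contact_force: [0.9, -0.2, 0.2]
gripper_width: 0.486
gripper_force: 60.5
time_s: 59.85
tool_pos: [449.1, -144.6, 103.9]
tcp_rot: [0.645, -0.603, -0.331, -0.333]
contact_force: [0.7, 0.5, -1.2]
gripper_width: 0.484
gripper_force: 60.6
q [-0.73  0.75  1.65  0.67  1.52  2.1 ] 0.0
[0.24, 0.03, 0.16, 0.005, 0.001, 0.01] [0.23, 0.02, 0.16, 0.005, 0.001, 0.01] [0.24, 0.02, 0.16, 0.005, 0.001, 0.01] [0.23, 0.02, 0.17, 0.005, 0.001, 0.01] [0.24, 0.02, 0.16, 0.005, 0.001, 0.01] [0.23, 0.02, 0.16, 0.005, 0.001, 0.01] 
end [ 445.  -144.3   35.4] err [0.1 0.2 0.1]
```

```bash
python3 -m pendant '[[[0.12,0.07,0.08,0.015,0.003,0.03,30],[0.12,0.07,0.08,0.015,0.003,0.03,30],[0.23,0,0.16,0,0,0,30],[0.23,0,0.16,0,0,0,30],[0,0,0,0,0,0,30]]]'; python3 go.py near0 6 0
```

```text
time_s: 60.48
tool_pos: [443.0, -144.4, 68.4]
tcp_rot: [-0.62, 0.629, 0.332, 0.33]
contact_force: [0.2, 0.1, -0.6]
gripper_width: 0.486
gripper_force: 60.6
q [-0.73  0.75  1.65  0.67  1.52  2.1 ] 0.0
[0.11, -0.01, 0.08, 0.0, 0.001, -0.001] [0.12, -0.01, 0.08, 0.0, 0.001, -0.001] [0.11, -0.01, 0.07, 0.0, 0.001, -0.001] [0.12, -0.01, 0.08, 0.0, 0.001, -0.001] [0.11, -0.0, 0.08, 0.0, 0.001, -0.001] [0.11, -0.01, 0.08, 0.0, 0.001, -0.001] 
end [ 444.8 -144.3   35.3] err [-0.1  0.2  0.1]
```

```bash
python3 -m pendant '[[[0.11,-0.02,0.08,0,0,0,30],[0.12,-0.02,0.08,0,0,0,30],[0.11,0,0.07,0,0,0,30],[0.12,0,0.08,0,0,0,30],[0.11,0,0.08,0,0,0,30],[0.11,0,0.08,0,0,0,30],[0,0,0,0,0,0,30]]]' && python3 ok.py near0 && python3 -m pendant '[[[0,0,0,0,0,0,55],[0,0,0,0,0,0,60],[-0.1,0,-0.4,0,0,0,60],[-0.5,0,-0.8,0,0,0,60],[-0.8,0,-0.7,0,0,0,60],[-1,0,-0.4,0,0,0,60]]]'
python3 back.py 28
```

```text
time_s: 61.35
tool_pos: [444.5, -144.4, 36.0]
tcp_rot: [-0.62, 0.629, 0.331, 0.331]
contact_force: [0.4, 0.2, -1.2]
gripper_width: 0.481
gripper_force: 60.6
F [ 0.4  0.2 -1.2] off [-0.4  0.1  0.7] w 41.1
time_s: 62.1
tool_pos: [445.2, -167.8, 169.6]
tcp_rot: [-0.62, 0.63, 0.33, 0.331]
contact_force: [0.4, -0.2, -0.1]
gripper_width: 0.705
gripper_force: 0.0
[[[-0.22,-0.05,0.17,-0.043,0.057,-0.158,65],[-0.23,-0.09,0.14,-0.047,0.052,-0.159,65],[-0.22,-0.13,0.11,-0.052,0.046,-0.162,65],[-0.2,-0.17,0.08,-0.055,0.04,-0.162,65],[-0.17,-0.19,0.04,-0.058,0.034,-0.165,65],[-0.14,-0.23,0.01,-0.06,0.029,-0.166,65],[-0.1,-0.24,-0.02,-0.062,0.022,-0.166,65],[-0.06,-0.26,-0.06,-0.063,0.017,-0.168,65],[-0.02,-0.27,-0.09,-0.063,0.01,-0.169,65],[0.03,-0.26,-0.12,-0.064,0.005,-0.17,65],[0.07,-0.25,-0.15,-0.063,0,-0.171,65],[0.11,-0.23,-0.19,-0.062,-0.006,-0.17,65],[0.14,-0.2,-0.21,-0.061,-0.012,-0.172,65],[0.18,-0.16,-0.24,-0.06,-0.016,-0.171,65],[0.2,-0.12,-0.27,-0.058,-0.022,-0.172,65],[0.21,-0.08,-0.3,-0.055,-0.027,-0.171,65],[0.41,-0.11,-0.14,0,0,-0.162,65],[0.41,-0.07,-0.15,-0.001,0,-0.162,65],[0.43,-0.01,-0.14,0,0,-0.161,65],[0.42,0.04,-0.15,0,0,-0.162,65],[0.41,0.08,-0.14,0,0,-0.162,65],[0.4,0.14,-0.15,0,0,-0.162,65],[0.38,0.19,-0.14,0,0,-0.162,65],[0.36,0.23,-0.15,0,0,-0.161,65],[0.32,0.28,-0.15,0,0,-0.162,65],[0.29,0.31,-0.14,0,0,-0.162,65],[0.25,0.35,-0.15,0,0,-0.162,65],[0.21,0.37,-0.15,0,0,-0.162,65]]]
z [173, 177, 182, 187, 192, 198, 204, 211, 219, 227, 236, 245, 255, 266, 278, 290, 296, 302, 307, 313, 319, 325, 330, 336, 342, 348, 354, 360] end [454.9 170.1 360.1]
```

```bash
python3 -m pendant '[[[-0.22,-0.05,0.17,-0.043,0.057,-0.158,65],[-0.23,-0.09,0.14,-0.047,0.052,-0.159,65],[-0.22,-0.13,0.11,-0.052,0.046,-0.162,65],[-0.2,-0.17,0.08,-0.055,0.04,-0.162,65],[-0.17,-0.19,0.04,-0.058,0.034,-0.165,65],[-0.14,-0.23,0.01,-0.06,0.029,-0.166,65],[-0.1,-0.24,-0.02,-0.062,0.022,-0.166,65],[-0.06,-0.26,-0.06,-0.063,0.017,-0.168,65],[-0.02,-0.27,-0.09,-0.063,0.01,-0.169,65],[0.03,-0.26,-0.12,-0.064,0.005,-0.17,65],[0.07,-0.25,-0.15,-0.063,0,-0.171,65],[0.11,-0.23,-0.19,-0.062,-0.006,-0.17,65],[0.14,-0.2,-0.21,-0.061,-0.012,-0.172,65],[0.18,-0.16,-0.24,-0.06,-0.016,-0.171,65],[0.2,-0.12,-0.27,-0.058,-0.022,-0.172,65],[0.21,-0.08,-0.3,-0.055,-0.027,-0.171,65],[0.41,-0.11,-0.14,0,0,-0.162,65],[0.41,-0.07,-0.15,-0.001,0,-0.162,65],[0.43,-0.01,-0.14,0,0,-0.161,65],[0.42,0.04,-0.15,0,0,-0.162,65]]]'
python3 -m pendant '[[[0.41,0.08,-0.14,0,0,-0.162,65],[0.4,0.14,-0.15,0,0,-0.162,65],[0.38,0.19,-0.14,0,0,-0.162,65],[0.36,0.23,-0.15,0,0,-0.161,65],[0.32,0.28,-0.15,0,0,-0.162,65],[0.29,0.31,-0.14,0,0,-0.162,65],[0.25,0.35,-0.15,0,0,-0.162,65],[0.21,0.37,-0.15,0,0,-0.162,65],[0,0,0,0,0,0,65],[0,0,0,0,0,0,65]]]'
python3 pots.py w12.png 12; python3 seat.py; python3 pre.py 437.3 290.8 .98 8
```

```text
time_s: 64.6
tool_pos: [482.2, 38.7, 312.6]
tcp_rot: [0.601, 0.799, 0.0, 0.0]
contact_force: [0.8, -0.4, -0.1]
gripper_width: 0.76
gripper_force: 0.0
time_s: 65.85
tool_pos: [454.7, 170.5, 358.4]
tcp_rot: [0.001, 1.0, 0.0, 0.0]
contact_force: [0.7, 0.3, 0.5]
gripper_width: 0.763
gripper_force: 0.0
[[366.0649642052468, 5.887835467722539], [381.2639282532554, 343.3948333770074], [622.9181351094887, 339.30022737676836], [627.2962431974513, -9.362806351962206]]
1 [431.6 165.1] 0.498 res 74 2940
2 [437.5 290.8] 0.978 res 85 3012
far0 [0.6 1. ] nominal 0.92 best (np.float64(0.9236276849642004), 0, 0, 0)
far1 [1.8 1.9] nominal 0.89 best (np.float64(0.9040178571428571), -2, 2, 0)
far2 [ 1.1 -0.9] nominal 0.82 best (np.float64(0.84), 2, 4, 0)
near0 [ 1.2 -0.2] nominal 0.84 best (np.float64(0.8472906403940886), 0, 6, 0)
near1 none
near2 none
[ 0.64  0.71  1.12 -0.2   1.88 -1.92] 0.0
[-0.03, 0.5, 0.54, 0.037, 0.069, -0.119] [-0.12, 0.51, 0.51, 0.037, 0.069, -0.119] [-0.23, 0.51, 0.49, 0.037, 0.069, -0.119] [-0.31, 0.49, 0.45, 0.037, 0.069, -0.119] [-0.4, 0.47, 0.4, 0.037, 0.069, -0.119] [-0.48, 0.43, 0.36, 0.037, 0.069, -0.119] [-0.55, 0.38, 0.31, 0.037, 0.069, -0.119] [-0.61, 0.32, 0.25, 0.037, 0.069, -0.119] 
end [464.2 330.7 185.7] err [ 0.1 -0.   0.1]
then
[-0.0, 0.0, 0.56, -0.0, -0.0, 0.0] [-0.0, 0.0, 0.57, -0.0, -0.0, 0.0] [-0.0, 0.0, 0.56, -0.0, -0.0, 0.0] [-0.0, 0.0, 0.56, -0.0, -0.0, 0.0] 
end [435.9 288.4 111.5] err [ 0.1 -0.2  0.2]
```

```bash
python3 -m pendant '[[[-0.03,0.5,0.54,0.037,0.069,-0.119,65],[-0.12,0.51,0.51,0.037,0.069,-0.119,65],[-0.23,0.51,0.49,0.037,0.069,-0.119,65],[-0.31,0.49,0.45,0.037,0.069,-0.119,65],[-0.4,0.47,0.4,0.037,0.069,-0.119,65],[-0.48,0.43,0.36,0.037,0.069,-0.119,65],[-0.55,0.38,0.31,0.037,0.069,-0.119,65],[-0.61,0.32,0.25,0.037,0.069,-0.119,65],[0,0,0.56,0,0,0,65],[0,0,0.57,0,0,0,65],[0,0,0.56,0,0,0,65],[0,0,0.56,0,0,0,65],[0,0,0,0,0,0,65],[0,0,0,0,0,0,30],[0,0,0,0,0,0,30],[0,0,0,0,0,0,30],[0,0,0,0,0,0,30]]]' 60
python3 st.py 437.4 290.8; sed -i 's/\[4,m\/\/2,m-m\/\/2\]/[4,m-17,17]/' go.py; python3 go.py near1 33 70
```

```text
time_s: 68.12
tool_pos: [436.1, 289.5, 112.5]
tcp_rot: [-0.452, 0.842, -0.14, -0.26]
contact_force: [3.1, 2.9, 6.4]
gripper_width: 0.485
gripper_force: 61.1
q [-0.84  0.73  1.47  0.6   1.73  2.16] 0.0
via [-0.14  0.1   1.62  0.    1.42  0.23] 0.0
[[[0.4,-0.03,-0.7,0.001,0,0,30],[0.44,-0.01,-0.68,0.001,0,0,30],[0.48,0.01,-0.66,-0.001,0,0,30],[0.51,0.02,-0.64,-0.001,0,0,30],[0.28,-0.47,0.1,-0.027,-0.036,0.172,30],[0.21,-0.5,0.08,-0.031,-0.031,0.174,30],[0.14,-0.52,0.08,-0.034,-0.028,0.175,30],[0.07,-0.53,0.06,-0.035,-0.024,0.176,30],[0,-0.54,0.05,-0.038,-0.02,0.178,30],[-0.07,-0.52,0.04,-0.038,-0.015,0.178,30],[-0.15,-0.5,0.02,-0.039,-0.012,0.18,30],[-0.2,-0.48,0.02,-0.04,-0.007,0.18,30],[-0.27,-0.43,0,-0.04,-0.003,0.181,30],[-0.33,-0.39,-0.01,-0.039,0,0.182,30],[-0.38,-0.34,-0.02,-0.039,0.004,0.183,30],[-0.41,-0.28,-0.03,-0.037,0.008,0.184,30],[-0.45,-0.21,-0.04,-0.037,0.011,0.184,30],[-0.47,-0.15,-0.05,-0.035,0.014,0.184,30],[-0.48,-0.07,-0.05,-0.033,0.017,0.186,30],[-0.49,0,-0.07,-0.032,0.02,0.185,30],[-0.26,0.12,0.34,0.054,0.021,0.16,30],[-0.24,0.17,0.31,0.055,0.018,0.161,30],[-0.23,0.22,0.3,0.057,0.013,0.16,30],[-0.2,0.26,0.27,0.058,0.01,0.16,30],[-0.17,0.3,0.24,0.059,0.005,0.16,30],[-0.13,0.33,0.22,0.059,0.001,0.16,30],[-0.08,0.36,0.18,0.06,-0.004,0.159,30],[-0.03,0.37,0.16,0.061,-0.008,0.158,30],[0.02,0.38,0.13,0.06,-0.012,0.158,30],[0.08,0.38,0.1,0.059,-0.018,0.157,30],[0.12,0.38,0.07,0.059,-0.023,0.156,30],[0.17,0.35,0.03,0.058,-0.027,0.154,30],[0.23,0.34,0.01,0.056,-0.033,0.154,30],[0.26,0.3,-0.03,0.054,-0.038,0.152,30],[0.3,0.27,-0.06,0.052,-0.043,0.15,30],[0.32,0.23,-0.09,0.048,-0.048,0.149,30],[0.35,0.18,-0.12,0.044,-0.053,0.148,30]]]
z [145, 177, 210, 242, 245, 249, 251, 254, 257, 260, 263, 266, 269, 272, 275, 278, 281, 284, 287, 290, 276, 263, 250, 238, 226, 214, 203, 192, 181, 170, 160, 151, 141, 132, 123, 114, 105] end [ 443.9 -234.5  105.1]
```

```bash
python3 -m pendant '[[[0.4,-0.03,-0.7,0.001,0,0,30],[0.44,-0.01,-0.68,0.001,0,0,30],[0.48,0.01,-0.66,-0.001,0,0,30],[0.51,0.02,-0.64,-0.001,0,0,30],[0.28,-0.47,0.1,-0.027,-0.036,0.172,30],[0.21,-0.5,0.08,-0.031,-0.031,0.174,30],[0.14,-0.52,0.08,-0.034,-0.028,0.175,30],[0.07,-0.53,0.06,-0.035,-0.024,0.176,30],[0,-0.54,0.05,-0.038,-0.02,0.178,30],[-0.07,-0.52,0.04,-0.038,-0.015,0.178,30],[-0.15,-0.5,0.02,-0.039,-0.012,0.18,30],[-0.2,-0.48,0.02,-0.04,-0.007,0.18,30],[-0.27,-0.43,0,-0.04,-0.003,0.181,30],[-0.33,-0.39,-0.01,-0.039,0,0.182,30],[-0.38,-0.34,-0.02,-0.039,0.004,0.183,30],[-0.41,-0.28,-0.03,-0.037,0.008,0.182,30],[-0.45,-0.21,-0.04,-0.037,0.011,0.182,30],[-0.47,-0.15,-0.05,-0.035,0.014,0.182,30],[-0.48,-0.07,-0.05,-0.033,0.017,0.182,30],[-0.49,0,-0.07,-0.032,0.02,0.182,30]]]'
python3 -m pendant '[[[-0.26,0.12,0.34,0.054,0.021,0.16,30],[-0.24,0.17,0.31,0.055,0.018,0.161,30],[-0.23,0.22,0.3,0.057,0.013,0.16,30],[-0.2,0.26,0.27,0.058,0.01,0.16,30],[-0.17,0.3,0.24,0.059,0.005,0.16,30],[-0.13,0.33,0.22,0.059,0.001,0.16,30],[-0.08,0.36,0.18,0.06,-0.004,0.159,30],[-0.03,0.37,0.16,0.061,-0.008,0.158,30],[0.02,0.38,0.13,0.06,-0.012,0.158,30],[0.08,0.38,0.1,0.059,-0.018,0.157,30],[0.12,0.38,0.07,0.059,-0.023,0.156,30],[0.17,0.35,0.03,0.058,-0.027,0.154,30],[0.23,0.34,0.01,0.056,-0.033,0.154,30],[0.26,0.3,-0.03,0.054,-0.038,0.152,30],[0.3,0.27,-0.06,0.052,-0.043,0.15,30],[0.32,0.23,-0.09,0.048,-0.048,0.149,30],[0.35,0.18,-0.12,0.044,-0.053,0.148,30],[0,0,0,0,0,0,30],[0,0,0,0,0,0,30]]]'
python3 go.py near1 6 0
```

```text
time_s: 70.62
tool_pos: [480.0, -31.2, 289.5]
tcp_rot: [0.823, 0.568, -0.0, -0.001]
contact_force: [-0.6, 0.5, -0.3]
gripper_width: 0.486
gripper_force: 60.5
time_s: 73.0
tool_pos: [446.6, -235.2, 104.8]
tcp_rot: [0.627, -0.624, -0.33, -0.329]
contact_force: [-0.3, -0.3, -0.3]
gripper_width: 0.482
gripper_force: 60.7
q [-0.84  0.84  1.47  0.59  1.64  2.1 ] 0.0
[0.24, 0.01, 0.17, 0.002, -0.0, 0.001] [0.24, 0.01, 0.16, 0.002, -0.0, 0.001] [0.23, 0.01, 0.17, 0.002, -0.0, 0.001] [0.24, 0.01, 0.16, 0.002, -0.0, 0.001] [0.24, 0.01, 0.17, 0.002, -0.0, 0.001] [0.24, 0.02, 0.17, 0.002, -0.0, 0.001] 
end [ 443.8 -234.5   35. ] err [-0.2  0.1 -0.1]
```

```bash
python3 -m pendant '[[[0.24,0.05,0.17,0.012,0,0.006,30],[0.24,0.02,0.16,0,0,0,30],[0.23,0,0.17,0,0,0,30],[0.24,0,0.16,0,0,0,30],[0.12,0,0.09,0,0,0,30],[0.12,0,0.08,0,0,0,30],[0.12,0,0.08,0,0,0,30],[0.12,0,0.08,0,0,0,30],[0,0,0,0,0,0,30]]]' && python3 ok.py near1 && python3 -m pendant '[[[0,0,0,0,0,0,55],[0,0,0,0,0,0,60],[-0.1,0,-0.4,0,0,0,60],[-0.5,0,-0.8,0,0,0,60],[-0.8,0,-0.7,0,0,0,60],[-1,0,-0.4,0,0,0,60]]]'
python3 back.py 29
```

```text
time_s: 74.12
tool_pos: [443.4, -235.1, 34.8]
tcp_rot: [-0.622, 0.629, 0.328, 0.332]
contact_force: [0.4, -0.1, 0.4]
gripper_width: 0.48
gripper_force: 60.9
F [ 0.4 -0.1  0.4] off [-0.6 -0.4 -0.3] w 41.0
time_s: 74.88
tool_pos: [443.0, -257.9, 168.2]
tcp_rot: [-0.622, 0.63, 0.328, 0.332]
contact_force: [-0.2, -0.4, 0.2]
gripper_width: 0.702
gripper_force: 0.0
[[[-0.32,-0.14,0.25,-0.042,0.054,-0.143,65],[-0.31,-0.17,0.22,-0.046,0.049,-0.146,65],[-0.3,-0.22,0.19,-0.049,0.044,-0.147,65],[-0.28,-0.25,0.15,-0.053,0.039,-0.15,65],[-0.24,-0.28,0.13,-0.055,0.034,-0.152,65],[-0.21,-0.32,0.09,-0.057,0.029,-0.153,65],[-0.17,-0.33,0.05,-0.058,0.023,-0.156,65],[-0.12,-0.36,0.03,-0.06,0.019,-0.156,65],[-0.07,-0.37,-0.01,-0.059,0.013,-0.158,65],[-0.03,-0.37,-0.04,-0.06,0.008,-0.16,65],[0.03,-0.36,-0.07,-0.06,0.004,-0.161,65],[0.08,-0.35,-0.1,-0.059,-0.001,-0.161,65],[0.12,-0.33,-0.13,-0.059,-0.005,-0.163,65],[0.17,-0.3,-0.16,-0.057,-0.01,-0.163,65],[0.2,-0.26,-0.19,-0.057,-0.013,-0.164,65],[0.24,-0.22,-0.21,-0.055,-0.018,-0.165,65],[0.26,-0.18,-0.24,-0.053,-0.021,-0.164,65],[0.41,-0.11,-0.14,0,0,-0.162,65],[0.41,-0.07,-0.15,0,0,-0.162,65],[0.43,-0.01,-0.14,0,0,-0.162,65],[0.42,0.03,-0.15,0,0,-0.162,65],[0.41,0.09,-0.14,0,0,-0.161,65],[0.4,0.14,-0.15,0,0,-0.162,65],[0.38,0.19,-0.14,0,0,-0.162,65],[0.36,0.23,-0.15,0,0,-0.162,65],[0.32,0.28,-0.15,0,0,-0.162,65],[0.29,0.31,-0.14,0,0,-0.161,65],[0.25,0.34,-0.15,0,0,-0.162,65],[0.21,0.38,-0.15,0,0,-0.162,65]]]
z [173, 178, 183, 189, 195, 201, 207, 214, 221, 228, 236, 244, 252, 261, 270, 280, 290, 296, 302, 307, 313, 319, 325, 330, 336, 342, 348, 354, 360] end [454.9 170.2 360.1]
```

```bash
python3 -m pendant '[[[-0.32,-0.14,0.25,-0.042,0.054,-0.143,65],[-0.31,-0.17,0.22,-0.046,0.049,-0.146,65],[-0.3,-0.22,0.19,-0.049,0.044,-0.147,65],[-0.28,-0.25,0.15,-0.053,0.039,-0.15,65],[-0.24,-0.28,0.13,-0.055,0.034,-0.152,65],[-0.21,-0.32,0.09,-0.057,0.029,-0.153,65],[-0.17,-0.33,0.05,-0.058,0.023,-0.156,65],[-0.12,-0.36,0.03,-0.06,0.019,-0.156,65],[-0.07,-0.37,-0.01,-0.059,0.013,-0.158,65],[-0.03,-0.37,-0.04,-0.06,0.008,-0.16,65],[0.03,-0.36,-0.07,-0.06,0.004,-0.161,65],[0.08,-0.35,-0.1,-0.059,-0.001,-0.161,65],[0.12,-0.33,-0.13,-0.059,-0.005,-0.163,65],[0.17,-0.3,-0.16,-0.057,-0.01,-0.163,65],[0.2,-0.26,-0.19,-0.057,-0.013,-0.164,65],[0.24,-0.22,-0.21,-0.055,-0.018,-0.165,65],[0.26,-0.18,-0.24,-0.053,-0.021,-0.164,65],[0.41,-0.11,-0.14,0,0,-0.162,65],[0.41,-0.07,-0.15,0,0,-0.162,65],[0.43,-0.01,-0.14,0,0,-0.162,65]]]'
python3 -m pendant '[[[0.42,0.03,-0.15,0,0,-0.162,65],[0.41,0.09,-0.14,0,0,-0.161,65],[0.4,0.14,-0.15,0,0,-0.162,65],[0.38,0.19,-0.14,0,0,-0.162,65],[0.36,0.23,-0.15,0,0,-0.162,65],[0.32,0.28,-0.15,0,0,-0.162,65],[0.29,0.31,-0.14,0,0,-0.161,65],[0.25,0.34,-0.15,0,0,-0.162,65],[0.21,0.38,-0.15,0,0,-0.162,65],[0,0,0,0,0,0,65],[0,0,0,0,0,0,65]]]'
python3 pots.py w13.png 1; python3 seat.py
python3 - <<'E'
from h import *
from kin import *
x,y,w=431.6,165.1,.495
pt,Rt=grasp(x,y,w,phi=.9,s=8,zg=128);print(IK(pt,Rt,[.4,.6,1.2,0,2.2,-1.6]))
cp,cR=rows(pt+[0,0,80],Rt,8);print('then');rows(pt,Rt,4,cp,cR)
b=snap('side');print([(round(d['score'],2),atz(b,d['centre'],45)[0].round()) for d in ctrl.search_frame('side','beaker')])
E
```

```text
time_s: 77.38
tool_pos: [482.8, 21.9, 306.8]
tcp_rot: [0.663, 0.748, 0.001, -0.0]
contact_force: [0.1, 0.2, -0.2]
gripper_width: 0.759
gripper_force: 0.0
time_s: 78.75
tool_pos: [454.8, 170.6, 358.6]
tcp_rot: [0.001, 1.0, 0.001, -0.0]
contact_force: [-0.0, -0.7, 0.3]
gripper_width: 0.758
gripper_force: 0.0
[[366.06448510715114, 5.888146494112277], [381.26361733016597, 343.39518647307864], [622.9177740396909, 339.3004254373119], [627.2957613776631, -9.362569088645785]]
1 [431.6 165.1] 0.496 res 75 2946
far0 [ 1.7 -1.4] nominal 0.89 best (np.float64(0.9172749391727494), 0, 2, 0)
far1 [2.5 3.5] nominal 0.85 best (np.float64(0.88558352402746), -2, 0, 0)
far2 [4.5 0.5] nominal 0.9 best (np.float64(0.9123173277661796), 0, -2, 0)
near0 [-0.9 -3.9] nominal 0.87 best (np.float64(0.9), 0, 6, 0)
near1 [-0.7 -2.6] nominal 0.81 best (np.float64(0.8194444444444444), 0, 4, 0)
near2 [ 10.5 -10.5] nominal 0.13 best (np.float64(0.13172338090010977), 4, -8, 9)
(array([ 0.34557277,  0.73338691,  1.38526834, -0.12420113,  1.91501029,
       -1.70621205]), np.float64(2.059103930851561e-13))
[0.09, -0.03, 0.51, 0.028, 0.11, -0.058] [0.04, -0.01, 0.51, 0.028, 0.11, -0.058] [-0.02, 0.01, 0.52, 0.028, 0.11, -0.058] [-0.08, 0.01, 0.51, 0.028, 0.11, -0.058] [-0.13, 0.03, 0.49, 0.028, 0.11, -0.058] [-0.19, 0.02, 0.48, 0.028, 0.11, -0.058] [-0.25, 0.03, 0.45, 0.028, 0.11, -0.058] [-0.29, 0.03, 0.43, 0.028, 0.11, -0.058] 
end [425.5 161.9 196.1] err [-0.   0.  -0.1]
then
[-0.39, -0.0, 0.31, -0.0, 0.0, 0.001] [-0.39, -0.0, 0.31, -0.0, 0.0, 0.001] [-0.39, -0.0, 0.31, -0.0, 0.0, 0.001] [-0.39, -0.0, 0.31, -0.0, 0.0, 0.001] 
end [425.5 161.9 116.4] err [-0.   0.   0.2]
[(0.66, array([ 458., -481.,   45.])), (0.66, array([ 561., -259.,   45.]))]
```

```bash
python3 -m pendant '[[[0.09,-0.03,0.51,0.028,0.11,-0.058,65],[0.04,-0.01,0.51,0.028,0.11,-0.058,65],[-0.02,0.01,0.52,0.028,0.11,-0.058,65],[-0.08,0.01,0.51,0.028,0.11,-0.058,65],[-0.13,0.03,0.49,0.028,0.11,-0.058,65],[-0.19,0.02,0.48,0.028,0.11,-0.058,65],[-0.25,0.03,0.45,0.028,0.11,-0.058,65],[-0.29,0.03,0.43,0.028,0.11,-0.058,65],[0,0,0,0,0,0,65],[-0.39,0,0.31,0,0,0,65],[-0.39,0,0.31,0,0,0,65],[-0.39,0,0.31,0,0,0,65],[-0.39,0,0.31,0,0,0,65],[0,0,0,0,0,0,65],[0,0,0,0,0,0,30],[0,0,0,0,0,0,30],[0,0,0,0,0,0,30],[0,0,0,0,0,0,30]]]' 60
python3 st.py 431.6 165.1; python3 go.py near2 33 70
```

```text
time_s: 81.25
tool_pos: [425.7, 162.6, 117.1]
tcp_rot: [-0.223, 0.873, -0.107, -0.421]
contact_force: [2.3, 1.7, 5.8]
gripper_width: 0.488
gripper_force: 60.8
q [-0.88  0.72  1.35  0.41  1.62  2.17] 0.0
via [-0.14  0.1   1.62  0.    1.42  0.23] 0.0
[[[0.59,-0.01,-0.55,0.001,0,0,30],[0.62,-0.01,-0.52,0,0,0,30],[0.65,0.01,-0.49,0,0,0,30],[0.68,0.01,-0.47,-0.001,0,0,30],[0.04,-0.31,0.04,-0.025,-0.055,0.14,30],[0,-0.32,0.02,-0.031,-0.051,0.141,30],[-0.04,-0.31,0,-0.036,-0.048,0.142,30],[-0.07,-0.31,0,-0.04,-0.043,0.145,30],[-0.12,-0.29,-0.02,-0.044,-0.039,0.145,30],[-0.15,-0.27,-0.03,-0.048,-0.033,0.147,30],[-0.18,-0.25,-0.04,-0.051,-0.029,0.148,30],[-0.22,-0.22,-0.05,-0.053,-0.024,0.149,30],[-0.24,-0.19,-0.06,-0.054,-0.018,0.15,30],[-0.27,-0.16,-0.08,-0.056,-0.012,0.151,30],[-0.29,-0.12,-0.09,-0.057,-0.008,0.152,30],[-0.3,-0.08,-0.1,-0.056,-0.001,0.153,30],[-0.31,-0.03,-0.11,-0.057,0.003,0.154,30],[-0.32,0.01,-0.11,-0.056,0.009,0.154,30],[-0.31,0.06,-0.13,-0.054,0.014,0.154,30],[-0.3,0.1,-0.14,-0.053,0.019,0.155,30],[-0.34,0.25,0.26,0.037,0.014,0.162,30],[-0.32,0.29,0.25,0.038,0.012,0.162,30],[-0.28,0.35,0.24,0.039,0.009,0.161,30],[-0.24,0.39,0.22,0.04,0.007,0.162,30],[-0.21,0.42,0.21,0.041,0.003,0.162,30],[-0.14,0.46,0.19,0.041,0.001,0.162,30],[-0.1,0.49,0.18,0.042,-0.002,0.161,30],[-0.03,0.5,0.16,0.041,-0.005,0.161,30],[0.03,0.52,0.14,0.042,-0.009,0.161,30],[0.09,0.52,0.12,0.042,-0.012,0.16,30],[0.15,0.51,0.11,0.041,-0.016,0.16,30],[0.22,0.49,0.08,0.04,-0.018,0.159,30],[0.28,0.48,0.07,0.04,-0.023,0.159,30],[0.34,0.43,0.05,0.038,-0.026,0.158,30],[0.39,0.4,0.03,0.036,-0.03,0.157,30],[0.44,0.36,0,0.035,-0.034,0.157,30],[0.48,0.3,-0.01,0.032,-0.037,0.155,30]]]
z [149, 182, 214, 247, 247, 248, 249, 250, 252, 253, 255, 257, 260, 263, 267, 271, 275, 279, 284, 290, 280, 269, 258, 247, 237, 226, 215, 203, 192, 181, 170, 159, 147, 136, 124, 112, 101] end [ 443.  -329.2  100.6]
```

```bash
python3 -m pendant '[[[0.59,-0.01,-0.55,0.001,0,0,30],[0.62,-0.01,-0.52,0,0,0,30],[0.65,0.01,-0.49,0,0,0,30],[0.68,0.01,-0.47,-0.001,0,0,30],[0.04,-0.31,0.04,-0.025,-0.055,0.14,30],[0,-0.32,0.02,-0.031,-0.051,0.141,30],[-0.04,-0.31,0,-0.036,-0.048,0.142,30],[-0.07,-0.31,0,-0.04,-0.043,0.145,30],[-0.12,-0.29,-0.02,-0.044,-0.039,0.145,30],[-0.15,-0.27,-0.03,-0.048,-0.033,0.147,30],[-0.18,-0.25,-0.04,-0.051,-0.029,0.148,30],[-0.22,-0.22,-0.05,-0.053,-0.024,0.149,30],[-0.24,-0.19,-0.06,-0.054,-0.018,0.15,30],[-0.27,-0.16,-0.08,-0.056,-0.012,0.151,30],[-0.29,-0.12,-0.09,-0.057,-0.008,0.152,30],[-0.3,-0.08,-0.1,-0.056,-0.001,0.153,30],[-0.31,-0.03,-0.11,-0.057,0.003,0.154,30],[-0.32,0.01,-0.11,-0.056,0.009,0.154,30],[-0.31,0.06,-0.13,-0.054,0.014,0.154,30],[-0.3,0.1,-0.14,-0.053,0.019,0.155,30]]]'
python3 -m pendant '[[[-0.34,0.25,0.26,0.037,0.014,0.162,30],[-0.32,0.29,0.25,0.038,0.012,0.162,30],[-0.28,0.35,0.24,0.039,0.009,0.161,30],[-0.24,0.39,0.22,0.04,0.007,0.162,30],[-0.21,0.42,0.21,0.041,0.003,0.162,30],[-0.14,0.46,0.19,0.041,0.001,0.162,30],[-0.1,0.49,0.18,0.042,-0.002,0.161,30],[-0.03,0.5,0.16,0.041,-0.005,0.161,30],[0.03,0.52,0.14,0.042,-0.009,0.161,30],[0.09,0.52,0.12,0.042,-0.012,0.16,30],[0.15,0.51,0.11,0.041,-0.016,0.16,30],[0.22,0.49,0.08,0.04,-0.018,0.159,30],[0.28,0.48,0.07,0.04,-0.023,0.159,30],[0.34,0.43,0.05,0.038,-0.026,0.158,30],[0.39,0.4,0.03,0.036,-0.03,0.157,30],[0.44,0.36,0,0.035,-0.034,0.157,30],[0.48,0.3,-0.01,0.032,-0.037,0.155,30],[0,0,0,0,0,0,30],[0,0,0,0,0,0,30]]]'
python3 go.py near2 6 0
```

```text
time_s: 83.75
tool_pos: [479.9, -30.4, 289.4]
tcp_rot: [0.827, 0.563, 0.0, 0.0]
contact_force: [1.2, -0.5, -0.1]
gripper_width: 0.486
gripper_force: 60.5
time_s: 86.12
tool_pos: [443.0, -329.0, 100.4]
tcp_rot: [-0.666, 0.67, 0.232, 0.234]
contact_force: [-0.1, 0.7, -0.9]
gripper_width: 0.485
gripper_force: 60.6
q [-0.88  0.82  1.36  0.41  1.52  2.12] 0.0
[0.18, 0.0, 0.23, 0.0, -0.0, 0.0] [0.18, 0.0, 0.22, 0.0, -0.0, 0.0] [0.19, 0.0, 0.23, 0.0, -0.0, 0.0] [0.18, 0.0, 0.23, 0.0, -0.0, 0.0] [0.18, 0.0, 0.22, 0.0, -0.0, 0.0] [0.18, 0.0, 0.23, 0.0, -0.0, 0.0] 
end [ 443.1 -329.2   30.7] err [0.  0.  0.1]
```

```bash
python3 -m pendant '[[[0.18,0,0.23,0,0,0,30],[0.18,0,0.22,0,0,0,30],[0.19,0,0.23,0,0,0,30],[0.18,0,0.23,0,0,0,30],[0.09,0,0.11,0,0,0,30],[0.09,0,0.11,0,0,0,30],[0.09,0,0.11,0,0,0,30],[0.09,0,0.12,0,0,0,30],[0,0,0,0,0,0,30]]]' && python3 ok.py near2 && python3 -m pendant '[[[0,0,0,0,0,0,55],[0,0,0,0,0,0,60],[-0.2,0,-0.4,0,0,0,60],[-0.6,0,-0.8,0,0,0,60],[-0.6,0,-0.8,0,0,0,60],[-0.6,0,-0.8,0,0,0,60],[-0.6,0,-0.8,0,0,0,60]]]'
python3 back.py 29
```

```text
time_s: 87.25
tool_pos: [442.6, -329.6, 30.2]
tcp_rot: [-0.664, 0.671, 0.232, 0.234]
contact_force: [-0.4, 0.2, -0.8]
gripper_width: 0.485
gripper_force: 61.0
F [-0.4  0.2 -0.8] off [-0.4 -0.3 -0.4] w 41.4
time_s: 88.12
tool_pos: [442.5, -338.0, 210.6]
tcp_rot: [-0.665, 0.671, 0.232, 0.234]
contact_force: [-0.6, -0.2, -0.4]
gripper_width: 0.701
gripper_force: 0.0
[[[-0.44,-0.21,0.21,-0.029,0.038,-0.151,65],[-0.43,-0.27,0.19,-0.033,0.034,-0.153,65],[-0.39,-0.31,0.16,-0.034,0.031,-0.154,65],[-0.35,-0.34,0.14,-0.037,0.027,-0.156,65],[-0.3,-0.39,0.12,-0.038,0.023,-0.156,65],[-0.26,-0.41,0.1,-0.04,0.02,-0.158,65],[-0.21,-0.44,0.08,-0.041,0.016,-0.159,65],[-0.15,-0.46,0.06,-0.041,0.012,-0.16,65],[-0.09,-0.46,0.03,-0.041,0.009,-0.161,65],[-0.04,-0.47,0.02,-0.042,0.006,-0.162,65],[0.03,-0.47,-0.01,-0.041,0.002,-0.162,65],[0.07,-0.45,-0.02,-0.041,-0.001,-0.164,65],[0.14,-0.42,-0.04,-0.04,-0.003,-0.164,65],[0.18,-0.4,-0.06,-0.04,-0.007,-0.165,65],[0.24,-0.37,-0.07,-0.038,-0.01,-0.165,65],[0.27,-0.32,-0.09,-0.038,-0.013,-0.166,65],[0.31,-0.28,-0.11,-0.037,-0.015,-0.167,65],[0.4,-0.12,-0.15,0,0,-0.161,65],[0.42,-0.06,-0.14,0,0,-0.162,65],[0.42,-0.02,-0.15,0,0,-0.162,65],[0.42,0.04,-0.14,0,0,-0.162,65],[0.41,0.09,-0.15,0,0.001,-0.162,65],[0.41,0.14,-0.14,0,0,-0.161,65],[0.38,0.19,-0.15,0,0,-0.162,65],[0.35,0.23,-0.14,0,0,-0.162,65],[0.33,0.27,-0.15,0,0,-0.162,65],[0.29,0.31,-0.15,0,0,-0.162,65],[0.25,0.35,-0.14,0,0,-0.161,65],[0.2,0.37,-0.15,0.001,0,-0.162,65]]]
z [215, 220, 224, 229, 234, 238, 243, 247, 252, 257, 261, 266, 271, 276, 280, 285, 290, 296, 302, 308, 313, 319, 325, 331, 336, 342, 348, 354, 360] end [455. 170. 360.]
```

```bash
python3 -m pendant '[[[-0.44,-0.21,0.21,-0.029,0.038,-0.151,65],[-0.43,-0.27,0.19,-0.033,0.034,-0.153,65],[-0.39,-0.31,0.16,-0.034,0.031,-0.154,65],[-0.35,-0.34,0.14,-0.037,0.027,-0.156,65],[-0.3,-0.39,0.12,-0.038,0.023,-0.156,65],[-0.26,-0.41,0.1,-0.04,0.02,-0.158,65],[-0.21,-0.44,0.08,-0.041,0.016,-0.159,65],[-0.15,-0.46,0.06,-0.041,0.012,-0.16,65],[-0.09,-0.46,0.03,-0.041,0.009,-0.161,65],[-0.04,-0.47,0.02,-0.042,0.006,-0.162,65],[0.03,-0.47,-0.01,-0.041,0.002,-0.162,65],[0.07,-0.45,-0.02,-0.041,-0.001,-0.164,65],[0.14,-0.42,-0.04,-0.04,-0.003,-0.164,65],[0.18,-0.4,-0.06,-0.04,-0.007,-0.165,65],[0.24,-0.37,-0.07,-0.038,-0.01,-0.165,65],[0.27,-0.32,-0.09,-0.038,-0.013,-0.166,65],[0.31,-0.28,-0.11,-0.037,-0.015,-0.167,65],[0.4,-0.12,-0.15,0,0,-0.161,65],[0.42,-0.06,-0.14,0,0,-0.162,65],[0.42,-0.02,-0.15,0,0,-0.162,65]]]'
python3 -m pendant '[[[0.42,0.04,-0.14,0,0,-0.162,65],[0.41,0.09,-0.15,0,0,-0.162,65],[0.41,0.14,-0.14,0,0,-0.161,65],[0.38,0.19,-0.15,0,0,-0.162,65],[0.35,0.23,-0.14,0,0,-0.162,65],[0.33,0.27,-0.15,0,0,-0.162,65],[0.29,0.31,-0.15,0,0,-0.162,65],[0.25,0.35,-0.14,0,0,-0.161,65],[0.2,0.37,-0.15,0,0,-0.162,65],[0,0,0,0,0,0,65],[0,0,0,0,0,0,65]]]'
sed -i "s/<15\]/<15 and m.sum()<800]/" seat.py; python3 seat.py
python3 - <<'E'
from h import *
np.set_printoptions(precision=2,suppress=True)
p=snap('wrist');save(p,'w14.png')
# timer bar direction: white pointer pixels near the knob
g=p['pixels'].astype(int);u=proj(p,[[478,389,112]])[0].astype(int);w=g[u[1]-20:u[1]+21,u[0]-20:u[0]+21].mean(2)
dark=cv2.erode(cv2.morphologyEx((w<70).astype(np.uint8),cv2.MORPH_CLOSE,np.ones((9,9))),np.ones((3,3)))
ys,xs=np.nonzero((w>150)&(dark>0));pts=np.c_[xs,ys]+u-20;print(len(pts),pts.tolist()[:40])
if len(pts)>4:
    X=atz(p,pts,112)[:,:2];c=X.mean(0);_,s,v=np.linalg.svd(X-c);print(c,v[0],np.arctan(v[0][1]/v[0][0]),s)
for t in('flask','beaker'):
    print(t,[(round(d['score'],2),np.array(d['centre'])) for d in ctrl.search_frame('side',t)])
P=ctrl.search_frame('side','pot1');print('pots',[(round(d['score'],2),np.array(d['centre']).round()) for d in P])
E
```

```text
time_s: 90.62
tool_pos: [482.7, 21.0, 306.7]
tcp_rot: [0.664, 0.748, 0.001, 0.0]
contact_force: [0.1, -0.2, -0.4]
gripper_width: 0.757
gripper_force: 0.0
time_s: 92.0
tool_pos: [455.3, 169.5, 358.0]
tcp_rot: [0.002, 1.0, 0.0, 0.0]
contact_force: [0.9, -0.0, 0.4]
gripper_width: 0.76
gripper_force: 0.0
far0 none
far1 [1.1 2.2] nominal 0.82 best (np.float64(0.8535469107551488), -2, 0, 0)
far2 [ 3.4 -1.1] nominal 0.74 best (np.float64(0.76), 2, 6, 0)
near0 [ 0.1 -1.3] nominal 0.71 best (np.float64(0.7202970297029703), -2, 8, 0)
near1 [ 0.8 -0.5] nominal 0.86 best (np.float64(0.8726851851851852), 0, 4, 0)
near2 [4.9 1.3] nominal 0.83 best (np.float64(0.8484848484848485), 2, 2, 0)
23 [[519, 223], [520, 223], [521, 223], [519, 224], [520, 224], [521, 224], [519, 225], [520, 225], [513, 246], [514, 246], [515, 246], [516, 246], [517, 246], [513, 247], [514, 247], [515, 247], [516, 247], [517, 247], [513, 248], [514, 248], [515, 248], [516, 248], [517, 248]]
[489.57 390.91] [ 1.   -0.07] -0.07033117229824568 [60.67  6.91]
flask [(0.87, array([393.9, 233.1])), (0.16, array([278.8, 142.1]))]
beaker [(0.68, array([299.2, 296.4])), (0.66, array([315.2, 370.6]))]
pots [(0.89, array([344., 320.])), (0.85, array([334., 268.])), (0.7, array([424., 260.])), (0.7, array([199., 188.])), (0.68, array([338., 293.])), (0.67, array([299., 324.])), (0.65, array([296., 295.])), (0.61, array([217., 168.])), (0.56, array([294., 271.]))]
```

```bash
python3 -m pendant '[[[0,-1,0,0,0,0,60],[0,-1,0,0,0,0,60],[0,-1,0,0,0,0,60],[0,-1,0,0,0,0,60],[0,-1,0,0,0,0,60],[0,-1,0,0,0,0,60],[0,-1,0,0,0,0,60],[0,-1,0,0,0,0,60],[0,-1,0,0,0,0,60],[0,-0.8,0,0,0,0,60],[0,0,0,0,0,0,60],[0,0,0,0,0,0,60]]]'
python3 - <<'E'
from h import *
from place import pocket,TW
a=cv2.imread('pics/w14.png').mean(2).astype(int)
for r in range(208,256,3): print(' '.join('%3d'%v for v in a[r,492:534:2]))
p=snap('wrist');save(p,'w15.png');g=p['pixels'].astype(int);B=((g.mean(2)>175)&(np.ptp(g,axis=2)<40)).astype(float)
ms=ctrl.masks_of('wrist','pot1')
for n in('far0','far1','far2','near0','near1','near2'):
    c=pocket(n);u=proj(p,[c+[0,0,60]])[0]
    k=[m['region'] for m in ms if np.linalg.norm(np.array(m['centre'])-u)<30]
    # top face only (closed bottom, lit): fit square at z=66
    def top(x,y,w,z=66):
        V=[[x+i*21*np.cos(w)-j*21*np.sin(w),y+i*21*np.sin(w)+j*21*np.cos(w),z] for i,j in((-1,-1),(-1,1),(1,1),(1,-1))]
        m=np.zeros((480,640),np.uint8);cv2.fillConvexPoly(m,np.round(proj(p,V)*16).astype(np.int32),255,cv2.LINE_AA,4);return m/255.
    W=np.zeros((480,640));cv2.circle(W,tuple(int(v) for v in u),34,1,-1)
    f=lambda v:(np.abs(top(*v)-B)*W).sum()
    r=minimize(f,[c[0],c[1],TW],method='Nelder-Mead',options=dict(initial_simplex=[[c[0],c[1],TW],[c[0]+6,c[1],TW],[c[0],c[1]+6,TW],[c[0],c[1],TW+.15]]))
    print(n,(r.x[:2]-c[:2]).round(1),r.x[2].round(2),'res',round(r.fun),int((B*W).sum()),'u',u.round())
E
```

```text
time_s: 93.8
tool_pos: [455.2, -221.7, 357.3]
tcp_rot: [0.0, 1.0, 0.0, -0.0]
contact_force: [-0.4, 0.7, -0.1]
gripper_width: 0.7
gripper_force: 0.0
 53  22  23  21  22  21  15  14  15  16  16  15  22  37  72 107 145 155 167 204 219
 21  25  23  26  23  19  13  16  18  13  13  19  32  55 100 170  68 106 166 214 212
 23  23  23  24  23  17  15  12  16  18  12  20  39  68 158 203  84 113 173 219 199
 22  23  22  22  22  15  12  15  14  15  17  25  48  75 197 176  71 146 172 214 187
 23  22  24  23  19  15  14  15  16  16  17  25  57 105 210 135  76 152 182 211 175
 21  20  24  25  19  15  14  14  15  14  17  35  66 136 210 104 104 161 191 204 169
 17  22  22  22  16  14  11  17  16  18  20  45  70  89  99  65 135 167 213 193 163
 17  23  22  21  17  14  13  12  11  17  25  55  73  74  68  72 148 195 217 177 162
 20  19  20  19  16  17  18  14  14  16  29  65  75  71  59  90 161 216 209 170 165
 72  29  35  20  13  18  12  13  13  16  38  72  74  66  59 126 181 219 198 166 163
158 142 119  82  39  15  16  18  16  23  54  76  71  62  64 152 194 217 179 160 159
162 163 162 162 158 136  85  33  18  27  64  75  66  59  84 165 211 213 171 163 164
162 162 162 162 163 160 160 154 122  80  69  69  64  69 135 179 219 205 168 167 168
166 144 135 159 162 164 169 170 173 173 171 172 172 172 173 193 220 188 167 166 167
176 133 151 175 174 173 174 174 173 173 173 174 173 173 175 209 215 177 167 167 166
175 175 175 174 174 172 171 172 173 173 173 173 173 174 180 216 206 170 165 162 161
far0 [-0.8 -0.4] -0.01 res 41 1099 u [371. 284.]
far1 [-1.4 -1.2] -0.0 res 43 1110 u [299. 284.]
far2 [-0.1 -1.1] -0.01 res 133 998 u [228. 283.]
near0 [-0.8 -0.6] -0.0 res 42 1352 u [375. 193.]
near1 [-1.  -0.7] -0.01 res 44 1353 u [299. 192.]
near2 [-1.  -1.2] -0.02 res 64 1308 u [222. 191.]
```

Top-down check: all six pots are within 1.5 mm of their pocket centres at seated height. The timer bar is parallel to the shaker's x axis, where I felt the stop. Flask and beaker were still detected at their original positions in the side view. I hand the job in.

```bash
python3 -c "
from plant import ctrl;print(ctrl.finish_job())"
```

```text
the job is handed in; nothing more can be done
None
```

I turned the timer back to its zero stop, then set all six pots mouth down in the tray, filling the far row before the near row. My last check put each pot within 1.5 mm of its pocket's centre, the flask and beaker were not knocked over, and I handed the job in at about 94 s; no verdict came back.

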